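# Put the honed chisels away in the swing-out tray

## Robot

A 6-joint arm with a two-finger parallel gripper is mounted at the origin on the work surface; the furniture and walls round the work are solid. World frame = base frame: x ahead of the robot, y to its left, z up, the work surface at z = 0. Lengths are in m, angles in rad, forces in N, time in s.
With the tool pointing down it reaches from about 0.3 to 0.875 m from the base axis. Payload 6.4 kg.
Tool frame: the origin (TCP) lies midway between the tips of the shut fingers; the grasp point (between the pads) lies 19 mm behind it; y points along the fingers, x is the direction in which the jaws open and shut, and the axes are right-handed (so a half turn about y gives the same grasp; the last joint's range is limited). The gripper opens to 85 mm and grips with 20 to 120 N. Pads are 22 mm wide; open, the fingers measure 114 mm over their backs; the gripper's body (76 mm by 85 mm) begins 54 mm behind the grasp point. The pads swing forward as they close: fully open they stand 13 mm farther back than shut.
Start: joints at [1.012, 0.181, 1.607, -0, 1.354, -0.206], TCP at [0.199, 0.54, 0.231] pointing down, gripper open.
Joint ranges: [-2.99, 2.99], [-0.89, 2.07], [0.3, 2.58], [-1.14, 4.28], [0, 2.63], [-3.12, 3.12]. Speed limits (rad/s): [2.57, 2.57, 3.01, 3.14, 3.14, 3.14].

## Interface

Orientations are given as a unit quaternion [w, x, y, z].
In Python, from bench import ctrl gives the robot as it stands.
- The arm moves only by the tool step_arm, never from a script. Its argument "commands" is a list of rows, each a list of 7 numbers: the turn, a rotation vector about the tool's x, y, z in units of 6 degrees (1.0 is 6 degrees), then the shift along the tool's x, y, z in units of 30 mm (1.0 is 30 mm), then the opening, from 0 (shut) to 1 (fully open). A call has 1 to 10 rows; each row shifts and turns the commanded pose from where the row before left it, along the tool's axes as they then stand; what a row does not reach is not made up. A row lasts 1/10 s, in which the tool goes at most 50 mm and 8.59 degrees, less where a joint would pass 70% of its speed; a pose out of reach is approached as far as the arm can. A call with a number of a shift or a turn outside -1 to 1 is refused whole. A call with a gripper value outside its range is refused whole. The fingers move at their own pace and stop on an object; the grip force is fixed at half the most. Time passes only in rows, so rows that do not move let the fingers close. It gives the time, the measured TCP pose, the force and the opening at its end, in the units of the state.
- ctrl.get_obs(): the state, without advancing time (a new reading comes with each control period).
- ctrl.camera(name): name is "scene" or "top" or "wrist"; returns (picture, depth): 400x640x3 uint8, blue, green, red; 400x640 float32, m along the optical axis (not along the pixel's ray), 0 where there is no reading.
- ctrl.get_calibration(name): a dict with "intrinsics" (3x3 intrinsics, pixels), "R" (3x3) and "t" (3): a world point X has camera coordinates R X + t. Camera axes: x right, y down, z forward; pixel columns grow to the right and rows downward; lengths in m; the calibration is good to about 2 mm. A picture is of the moment at which its call begins: read the wrist's pose just before it. get_calibration takes no time and is no camera call; for the wrist camera it gives the pose at the moment of the call.
- ctrl.hand_in(): hands the job in, once; it reports no verdict.
Trained networks look in the newest picture that a camera, given by its name, has taken for a name from the list of things; names that differ only in an ending like _2 or _b are one class to them, and where a whole thing is asked for, a point or a joint stands for the part that bears it (a point fixed in the world has none). Each returns a list of dicts, best first, with "p" (0 to 1); they miss things now and then, are a little off and sometimes report something else, mostly with a low value. They report only what shows in the picture. A call takes as long as a camera call.
- ctrl.boxes_of(thing, camera): "point" ([x, y, z] in m, in the coordinates of the camera as it stood for that picture, good to about 4 mm: the middle of the surface that is visible of it).
- ctrl.silhouettes(thing, camera): "pixels" (400x640 bool, what is visible of it).
The state is a dict: "time_s": time; "q": joint angles; "dq": joint speeds; "joint_efforts": joint torques, N m; "eef_pos": TCP position; "eef_rot": TCP orientation; "wrist_force": force on the tool from outside, world axes, zero at the start; "torque": the same for the moment, N m; "opening": opening from 0.0 (shut) to 1.0 (fully open).
Only numpy, scipy, OpenCV 4.12 (cv2) and the standard library are available. Lean on these libraries where they do the work, as an engineer would, in place of code of your own. Each camera call takes 0.05 s, during which the arm holds its last target.

## Task

Put the chisels on the mat away: swing the tool tray all the way out from under its case to the stop, take the offcut that was left in it over to the offcut box, and lay every chisel flat in a slot of its own with the handle at the tray's free end and the blade in the notched batten. Then push the tray by its tab gently home under the roof until it is fully shut, the chisels still lying in their slots. Do not slam the tray either way, and leave the other things on the bench and on the case where they are.

Things in the scene. Friction and masses are not known exactly. Their poses are not given: they have to be found in the camera images.
- tray (a joint): swing of the tray about its upright corner pin, rad: 0 = fully home under the roof of the case, 1.571 = fully out against its stop, square to the front of the case. Turning out is clockwise seen from above. It stays where it is left (dry friction, about 1 N at the tab); no latch, no spring.
- tray_pin (a point): on the pivot pin's axis, 20 mm above the tray's underside. Axes of the tray: x along its front from the pin to the free end, y from the front into its depth, z up. The tray is a shallow open wooden tray: x from -14 to 269 mm, y from -12 to 232, 34 mm high, underside 14 mm above the bench, floor 8 mm and walls 10 mm thick.
- tool_case: low open plywood case fixed to the bench, 308 mm wide, 76 mm high; origin on the bench under the pin, front faces -x. Its roof (64 to 76 mm above the bench) covers the tray when home, all but its front 22 mm and the tab; nothing is above the tray when out. A cheek 76 mm high, 23 mm beside the pin, runs 52 mm out in front and carries the rubber stop.
- tray_tab (a point): middle of the rounded thumb tab, 285 mm from the pin, 58 mm above the bench; axes as tray_pin. The tray's front board (10 mm thick, y -12 to -2, top 48 mm above the bench) runs on past the free end, x = 269 to 300, and rises to a tab 30 mm wide, top 73 mm above the bench. Pushed from behind (+y side) it swings the tray out, from the front (-y side) home, at any angle.
- offcut_centre (a point): centre of a timber offcut, 50x120x26 mm (x, y, z), which somebody left lying flat in the tray; 0.1 kg.
- offcut_box: open wooden box for offcuts, fixed on the bench at the left near the robot, 140x190x45 mm (x, y, z), inside 124x174 mm, floor 8 mm thick; origin at the centre of its underside.
- slot_1 (a point): place of the middle of a chisel lying in slot 1 of the tray (1 at the front, 4 at the back; 50 mm apart), 35.5 mm above the bench. Axes as tray_pin: the slot runs along x, handle at the +x (free) end, blade at the pin end. Slots 1 and 4 lie 37 mm from the long walls; inside length 263 mm, centred here.
- slot_2 (a point): place of the middle of a chisel lying in slot 2 of the tray (1 at the front, 4 at the back; 50 mm apart), 35.5 mm above the bench. Axes as tray_pin: the slot runs along x, handle at the +x (free) end, blade at the pin end. Blades lie in notches 32 mm wide of a batten (x -106 to -84 mm of here; notch bottoms 9, teeth 24 mm above the floor).
- slot_3 (a point): place of the middle of a chisel lying in slot 3 of the tray (1 at the front, 4 at the back; 50 mm apart), 35.5 mm above the bench. Axes as tray_pin: the slot runs along x, handle at the +x (free) end, blade at the pin end. Handles lie on the floor between blocks 36 mm apart, 19 mm high (x +77 to +112 mm of here); between the rests it is open.
- slot_4 (a point): place of the middle of a chisel lying in slot 4 of the tray (1 at the front, 4 at the back; 50 mm apart), 35.5 mm above the bench. Axes as tray_pin: the slot runs along x, handle at the +x (free) end, blade at the pin end. Slots 1 and 4 lie 37 mm from the long walls; inside length 263 mm, centred here.
- chisel_1_centre (a point): bevel-edge chisel 1 (may be absent): point at half its length (243 mm) on its axis, 13.5 mm above what it lies on. Its y axis points along the chisel to the butt of the handle, -y to the cutting edge. Wooden handle 26 mm thick from y = +11 to +122, blade up to 24 mm wide from -20 to -122; 0.14 kg.
- chisel_1_grip (a point): place to take chisel 1 by its handle: on the axis, 45 mm from chisel_1_centre towards the butt; near the balance point. Axes as the centre.
- chisel_2_centre (a point): bevel-edge chisel 2 (may be absent): point at half its length (243 mm) on its axis, 13.5 mm above what it lies on. Its y axis points along the chisel to the butt of the handle, -y to the cutting edge. Wooden handle 26 mm thick from y = +11 to +122, blade up to 24 mm wide from -20 to -122; 0.14 kg.
- chisel_2_grip (a point): place to take chisel 2 by its handle: on the axis, 45 mm from chisel_2_centre towards the butt; near the balance point. Axes as the centre.
- chisel_3_centre (a point): bevel-edge chisel 3 (may be absent): point at half its length (243 mm) on its axis, 13.5 mm above what it lies on. Its y axis points along the chisel to the butt of the handle, -y to the cutting edge. Wooden handle 26 mm thick from y = +11 to +122, blade up to 24 mm wide from -20 to -122; 0.14 kg.
- chisel_3_grip (a point): place to take chisel 3 by its handle: on the axis, 45 mm from chisel_3_centre towards the butt; near the balance point. Axes as the centre.
- chisel_4_centre (a point): bevel-edge chisel 4 (may be absent): point at half its length (243 mm) on its axis, 13.5 mm above what it lies on. Its y axis points along the chisel to the butt of the handle, -y to the cutting edge. Wooden handle 26 mm thick from y = +11 to +122, blade up to 24 mm wide from -20 to -122; 0.14 kg.
- chisel_4_grip (a point): place to take chisel 4 by its handle: on the axis, 45 mm from chisel_4_centre towards the butt; near the balance point. Axes as the centre.
- sanding_block: cork sanding block, 63x111x36 mm, lying on the roof of the case; a bystander. Origin at the centre of its underside.
- paint_brush: flat paint brush, 42x205x14 mm, lying on the roof of the case; a bystander. Origin at the centre of its underside.
- turned_foot_1: turned wooden furniture foot, 50 mm across, 86 mm high, the nearer of two, standing on the bench to the right beyond the tray; a bystander. Origin at the centre of its underside.
- bench_mat: thin dark rubber mat, 300x215x3 mm, fixed, on which the chisels lie; origin at the centre of its underside.

How it is judged:
On the way, in this order (a step that is already met when the one before it is completed fails the run):
1. the tray is swung fully out to its stop (value of joint tray above 1.5 rad), for 0.2 s.
2. with the tray out, every chisel lies flat in a slot of its own, handle at the free end (value of joint tray above 1.3 rad and x of chisel_1_centre in the frame of slot_1 between -0.014 and 0.014 m and z of chisel_1_centre in the frame of slot_1 between -0.006 and 0.006 m and x of chisel_1_grip in the frame of slot_1 between 0.03 and 0.06 m and z of chisel_1_grip in the frame of slot_1 between -0.006 and 0.006 m and ((y of chisel_1_centre in the frame of slot_1 between -0.009 and 0.009 m and y of chisel_1_grip in the frame of slot_1 between -0.01 and 0.01 m) or (y of chisel_1_centre in the frame of slot_2 between -0.009 and 0.009 m and y of chisel_1_grip in the frame of slot_2 between -0.01 and 0.01 m) or (y of chisel_1_centre in the frame of slot_3 between -0.009 and 0.009 m and y of chisel_1_grip in the frame of slot_3 between -0.01 and 0.01 m) or (y of chisel_1_centre in the frame of slot_4 between -0.009 and 0.009 m and y of chisel_1_grip in the frame of slot_4 between -0.01 and 0.01 m)) and x of chisel_2_centre in the frame of slot_1 between -0.014 and 0.014 m and z of chisel_2_centre in the frame of slot_1 between -0.006 and 0.006 m and x of chisel_2_grip in the frame of slot_1 between 0.03 and 0.06 m and z of chisel_2_grip in the frame of slot_1 between -0.006 and 0.006 m and ((y of chisel_2_centre in the frame of slot_1 between -0.009 and 0.009 m and y of chisel_2_grip in the frame of slot_1 between -0.01 and 0.01 m) or (y of chisel_2_centre in the frame of slot_2 between -0.009 and 0.009 m and y of chisel_2_grip in the frame of slot_2 between -0.01 and 0.01 m) or (y of chisel_2_centre in the frame of slot_3 between -0.009 and 0.009 m and y of chisel_2_grip in the frame of slot_3 between -0.01 and 0.01 m) or (y of chisel_2_centre in the frame of slot_4 between -0.009 and 0.009 m and y of chisel_2_grip in the frame of slot_4 between -0.01 and 0.01 m)) and x of chisel_3_centre in the frame of slot_1 between -0.014 and 0.014 m and z of chisel_3_centre in the frame of slot_1 between -0.006 and 0.006 m and x of chisel_3_grip in the frame of slot_1 between 0.03 and 0.06 m and z of chisel_3_grip in the frame of slot_1 between -0.006 and 0.006 m and ((y of chisel_3_centre in the frame of slot_1 between -0.009 and 0.009 m and y of chisel_3_grip in the frame of slot_1 between -0.01 and 0.01 m) or (y of chisel_3_centre in the frame of slot_2 between -0.009 and 0.009 m and y of chisel_3_grip in the frame of slot_2 between -0.01 and 0.01 m) or (y of chisel_3_centre in the frame of slot_3 between -0.009 and 0.009 m and y of chisel_3_grip in the frame of slot_3 between -0.01 and 0.01 m) or (y of chisel_3_centre in the frame of slot_4 between -0.009 and 0.009 m and y of chisel_3_grip in the frame of slot_4 between -0.01 and 0.01 m)) and x of chisel_4_centre in the frame of slot_1 between -0.014 and 0.014 m and z of chisel_4_centre in the frame of slot_1 between -0.006 and 0.006 m and x of chisel_4_grip in the frame of slot_1 between 0.03 and 0.06 m and z of chisel_4_grip in the frame of slot_1 between -0.006 and 0.006 m and ((y of chisel_4_centre in the frame of slot_1 between -0.009 and 0.009 m and y of chisel_4_grip in the frame of slot_1 between -0.01 and 0.01 m) or (y of chisel_4_centre in the frame of slot_2 between -0.009 and 0.009 m and y of chisel_4_grip in the frame of slot_2 between -0.01 and 0.01 m) or (y of chisel_4_centre in the frame of slot_3 between -0.009 and 0.009 m and y of chisel_4_grip in the frame of slot_3 between -0.01 and 0.01 m) or (y of chisel_4_centre in the frame of slot_4 between -0.009 and 0.009 m and y of chisel_4_grip in the frame of slot_4 between -0.01 and 0.01 m))), for 0.2 s.
At the end, for the whole second after the job is handed in: Tray home (within 0.035 rad, about 10 mm at the tab) and at rest; the offcut inside the offcut box, its centre below the rim; each chisel in a slot of its own, level within 6 mm, its middle within 9 mm of the slot line and 14 mm lengthwise, handle at the free end (x of offcut_centre in the frame of offcut_box between -0.06 and 0.06 m and y of offcut_centre in the frame of offcut_box between -0.085 and 0.085 m and height (world z) of offcut_centre below 0.045 m and value of joint tray below 0.035 rad and velocity of joint tray between -0.05 and 0.05 rad/s and x of chisel_1_centre in the frame of slot_1 between -0.014 and 0.014 m and z of chisel_1_centre in the frame of slot_1 between -0.006 and 0.006 m and x of chisel_1_grip in the frame of slot_1 between 0.03 and 0.06 m and z of chisel_1_grip in the frame of slot_1 between -0.006 and 0.006 m and ((y of chisel_1_centre in the frame of slot_1 between -0.009 and 0.009 m and y of chisel_1_grip in the frame of slot_1 between -0.01 and 0.01 m) or (y of chisel_1_centre in the frame of slot_2 between -0.009 and 0.009 m and y of chisel_1_grip in the frame of slot_2 between -0.01 and 0.01 m) or (y of chisel_1_centre in the frame of slot_3 between -0.009 and 0.009 m and y of chisel_1_grip in the frame of slot_3 between -0.01 and 0.01 m) or (y of chisel_1_centre in the frame of slot_4 between -0.009 and 0.009 m and y of chisel_1_grip in the frame of slot_4 between -0.01 and 0.01 m)) and x of chisel_2_centre in the frame of slot_1 between -0.014 and 0.014 m and z of chisel_2_centre in the frame of slot_1 between -0.006 and 0.006 m and x of chisel_2_grip in the frame of slot_1 between 0.03 and 0.06 m and z of chisel_2_grip in the frame of slot_1 between -0.006 and 0.006 m and ((y of chisel_2_centre in the frame of slot_1 between -0.009 and 0.009 m and y of chisel_2_grip in the frame of slot_1 between -0.01 and 0.01 m) or (y of chisel_2_centre in the frame of slot_2 between -0.009 and 0.009 m and y of chisel_2_grip in the frame of slot_2 between -0.01 and 0.01 m) or (y of chisel_2_centre in the frame of slot_3 between -0.009 and 0.009 m and y of chisel_2_grip in the frame of slot_3 between -0.01 and 0.01 m) or (y of chisel_2_centre in the frame of slot_4 between -0.009 and 0.009 m and y of chisel_2_grip in the frame of slot_4 between -0.01 and 0.01 m)) and x of chisel_3_centre in the frame of slot_1 between -0.014 and 0.014 m and z of chisel_3_centre in the frame of slot_1 between -0.006 and 0.006 m and x of chisel_3_grip in the frame of slot_1 between 0.03 and 0.06 m and z of chisel_3_grip in the frame of slot_1 between -0.006 and 0.006 m and ((y of chisel_3_centre in the frame of slot_1 between -0.009 and 0.009 m and y of chisel_3_grip in the frame of slot_1 between -0.01 and 0.01 m) or (y of chisel_3_centre in the frame of slot_2 between -0.009 and 0.009 m and y of chisel_3_grip in the frame of slot_2 between -0.01 and 0.01 m) or (y of chisel_3_centre in the frame of slot_3 between -0.009 and 0.009 m and y of chisel_3_grip in the frame of slot_3 between -0.01 and 0.01 m) or (y of chisel_3_centre in the frame of slot_4 between -0.009 and 0.009 m and y of chisel_3_grip in the frame of slot_4 between -0.01 and 0.01 m)) and x of chisel_4_centre in the frame of slot_1 between -0.014 and 0.014 m and z of chisel_4_centre in the frame of slot_1 between -0.006 and 0.006 m and x of chisel_4_grip in the frame of slot_1 between 0.03 and 0.06 m and z of chisel_4_grip in the frame of slot_1 between -0.006 and 0.006 m and ((y of chisel_4_centre in the frame of slot_1 between -0.009 and 0.009 m and y of chisel_4_grip in the frame of slot_1 between -0.01 and 0.01 m) or (y of chisel_4_centre in the frame of slot_2 between -0.009 and 0.009 m and y of chisel_4_grip in the frame of slot_2 between -0.01 and 0.01 m) or (y of chisel_4_centre in the frame of slot_3 between -0.009 and 0.009 m and y of chisel_4_grip in the frame of slot_3 between -0.01 and 0.01 m) or (y of chisel_4_centre in the frame of slot_4 between -0.009 and 0.009 m and y of chisel_4_grip in the frame of slot_4 between -0.01 and 0.01 m))); the robot touches nothing.
It fails at once if the tray is slammed (swings faster than 1.8 rad/s, about 0.5 m/s at the tab) (velocity of joint tray above 1.8 rad/s or velocity of joint tray below -1.8 rad/s).
It fails at once if a bystander (sanding block, paint brush, turned foot) is moved by more than 30 mm (distance of any of sanding_block, paint_brush, turned_foot_1 from where it was at the start of the episode above 0.03 m).
Of chisel_1, chisel_2, chisel_3, chisel_4 only 3 to 4 are there at a start; the rules pass over those that are not, and their reading is None.
At some moment in a run one of offcut, chisel_1, chisel_2, chisel_3, chisel_4 may be knocked a few centimetres aside while the robot is not near it.
Once in a run the grip may slacken for a moment while it holds something.
It also fails if it takes over 208 s, if anything falls off the work surface, if the arm or the gripper's body presses on something with over 40 N, if the wrist force passes 120 N, or if a joint passes its speed limit or range.

## Working session

There is one attempt and no reset: what is moved stays moved. The work goes in short steps, Python scripts to look and compute and a tool call to move; the robot and the scene stay as the last step left them, time stands still between calls to the robot, and variables do not carry over. Pictures are saved under pics/ and viewed, and the job is handed in when it is done.

Besides the shell and the picture viewer there is one more tool, called after "Request:" as name([rows], argument=value, ...), one row to a line, values as JSON. step_arm: Moves the arm, as the interface text tells. Its arguments: {"type":"object","properties":{"commands":{"type":"array"}},"required":["commands"]}

```bash
ls; mkdir -p pics; cat > h.py <<'E'
import numpy as np, cv2
from bench import ctrl
def cam(n,save=None):
    c=ctrl.get_calibration(n); im,d=ctrl.camera(n)
    if save: cv2.imwrite('pics/'+save,im)
    return im,d,np.array(c['intrinsics']),np.array(c['R']),np.array(c['t'])
def world(d,K,R,t):
    v,u=np.mgrid[0:d.shape[0],0:d.shape[1]]
    P=np.stack([(u-K[0,2])/K[0,0]*d,(v-K[1,2])/K[1,1]*d,d],-1)
    W=(P-t)@R
    W[d<=0]=np.nan
    return W
E
python3 - <<'E'
from h import *
for n in('scene','top','wrist'):
    im,d,K,R,t=cam(n,n+'0.png'); print(n,K[0,0],-R.T@t,R[2])
o=ctrl.get_obs();print(o)
E
```

```text
pics
scene 474.9590632338599 [-0.04958859 -1.11699058  0.94374833] [ 0.37919034  0.71566166 -0.58655185]
top 454.2816353011046 [ 0.25406003 -0.11362646  1.59203497] [ 0.16750857  0.01494235 -0.98575738]
wrist 330.50036950049673 [0.11833699 0.56826492 0.37265001] [ 0.30491237 -0.11354347 -0.94558782]
{'time_s': 0.15, 'q': array([ 1.01172833e+00,  1.81369562e-01,  1.60778435e+00,  1.85673452e-05,
        1.35379525e+00, -2.06297376e-01]), 'dq': array([ 0.00025373, -0.00173109, -0.00311623, -0.00074186, -0.00172652,
        0.00048921]), 'joint_efforts': array([ 4.01177149e-04, -4.45269334e+01, -3.51689422e+01, -3.13907512e-04,
        5.80708118e-03,  4.57404371e-05]), 'eef_pos': array([0.19840912, 0.53923277, 0.23058865]), 'eef_rot': array([-0.57979687,  0.580161  ,  0.40406114, -0.40494863]), 'wrist_force': array([ 0.90479318, -0.5352775 ,  0.16929413]), 'torque': array([-0.00792831, -0.01172143, -0.019985  ]), 'opening': 0.9996614503700477}
```

View pics/scene0.png

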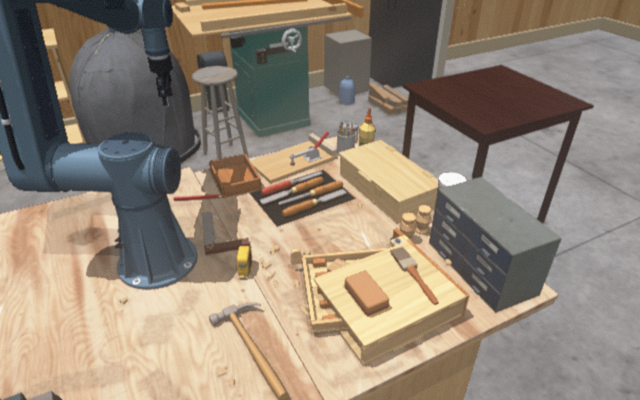

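View pics/top0.png

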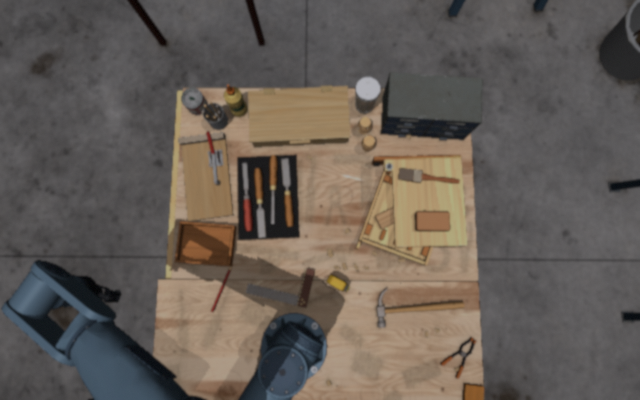

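```bash
python3 - <<'E'
from h import *
for cn in('top','scene'):
    im,d,K,R,t=cam(cn)
    for th in ['tray_tab','tray_pin','tool_case','offcut_centre','offcut_box','chisel_1_centre','chisel_1_grip','sanding_block','paint_brush','turned_foot_1','bench_mat','slot_1']:
        for b in ctrl.boxes_of(th,cn):
            print(cn,th,round(b['p'],2),np.round((np.array(b['point'])-t)@R,4))
E
```

```text
top tray_tab 0.68 [0.5152 0.0303 0.026 ]
top tray_tab 0.62 [ 0.3796 -0.3102  0.0227]
top tray_tab 0.17 [0.3379 0.3113 0.0099]
top tray_pin 0.79 [ 0.3844 -0.3048  0.0193]
top tool_case 0.72 [ 0.474  -0.4001  0.0783]
top tool_case 0.46 [0.4931 0.1274 0.019 ]
top offcut_centre 0.48 [ 0.432  -0.3055  0.0458]
top offcut_box 0.92 [0.3351 0.3136 0.0065]
top offcut_box 0.56 [ 0.4739 -0.4043  0.0773]
top chisel_1_centre 0.57 [0.4882 0.1355 0.0232]
top chisel_1_grip 0.73 [0.4918 0.1304 0.0213]
top chisel_1_grip 0.62 [ 0.3816 -0.3114  0.0194]
top sanding_block 0.91 [ 0.4133 -0.4529  0.1133]
top sanding_block 0.38 [0.5159 0.0323 0.0222]
top paint_brush 0.95 [ 0.5674 -0.4146  0.0911]
top turned_foot_1 0.49 [ 0.6891 -0.2518  0.0873]
top bench_mat 0.91 [0.508  0.0975 0.0041]
top bench_mat 0.54 [ 0.4315 -0.308   0.0461]
top slot_1 0.89 [ 0.3842 -0.3082  0.0222]
scene tray_tab 0.71 [ 0.3423 -0.3069  0.0339]
scene tray_tab 0.34 [0.4673 0.164  0.0222]
scene tray_pin 0.71 [0.3441 0.315  0.0168]
scene tray_pin 0.56 [ 0.3462 -0.3044  0.0348]
scene tray_pin 0.17 [0.4663 0.1651 0.021 ]
scene tool_case 0.74 [ 0.4516 -0.4719  0.075 ]
scene tool_case 0.26 [0.4663 0.1644 0.0226]
scene offcut_box 0.86 [0.3432 0.3162 0.0144]
scene offcut_box 0.48 [0.4891 0.0705 0.0045]
scene offcut_box 0.29 [ 0.4243 -0.2959  0.0446]
scene chisel_1_centre 0.86 [0.5075 0.1242 0.0216]
scene chisel_1_centre 0.35 [ 0.3426 -0.306   0.038 ]
scene chisel_1_grip 0.9 [0.5053 0.1226 0.0242]
scene chisel_1_grip 0.23 [0.4854 0.0747 0.0032]
scene sanding_block 0.65 [ 0.4524 -0.4709  0.074 ]
scene paint_brush 0.87 [ 0.5658 -0.4235  0.0885]
scene turned_foot_1 0.73 [ 0.6821 -0.2651  0.0648]
scene bench_mat 0.7 [0.4853 0.0699 0.0044]
scene bench_mat 0.26 [0.4667 0.1658 0.0216]
scene slot_1 0.57 [0.4858 0.0755 0.0044]
scene slot_1 0.56 [ 0.3424 -0.3043  0.037 ]
```

```bash
python3 - <<'E'
from h import *
im,d,K,R,t=cam('top')
W=world(d,K,R,t)
np.save('W0.npy',W)
c=cv2.resize(im[70:290,340:490],None,fx=4,fy=4,interpolation=cv2.INTER_CUBIC)[:,:]
c=im[140:275,345:485]; cv2.imwrite('pics/t_case.png',cv2.resize(c,None,fx=4.3,fy=4.3,interpolation=cv2.INTER_CUBIC))
c=im[145:275,165:305]; cv2.imwrite('pics/t_mat.png',cv2.resize(c,None,fx=4.5,fy=4.5,interpolation=cv2.INTER_CUBIC))
im,d,K,R,t=cam('scene')
c=im[220:360,280:480]; cv2.imwrite('pics/s_case.png',cv2.resize(c,None,fx=4,fy=4,interpolation=cv2.INTER_CUBIC))
E
```

```text
(no output)
```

View pics/t_case.png

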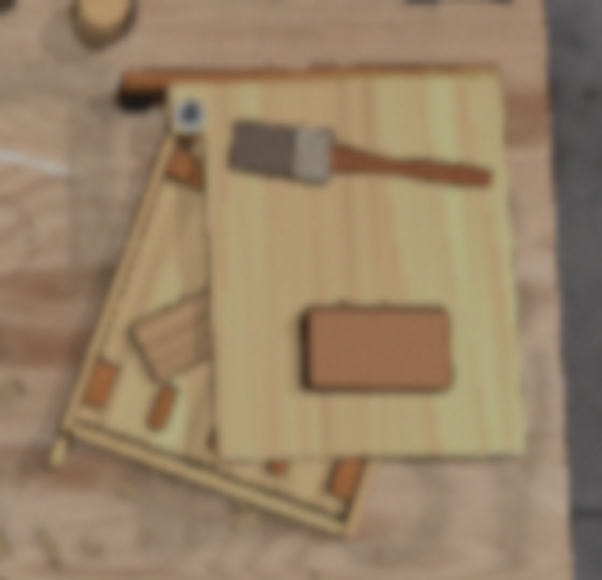

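View pics/t_mat.png

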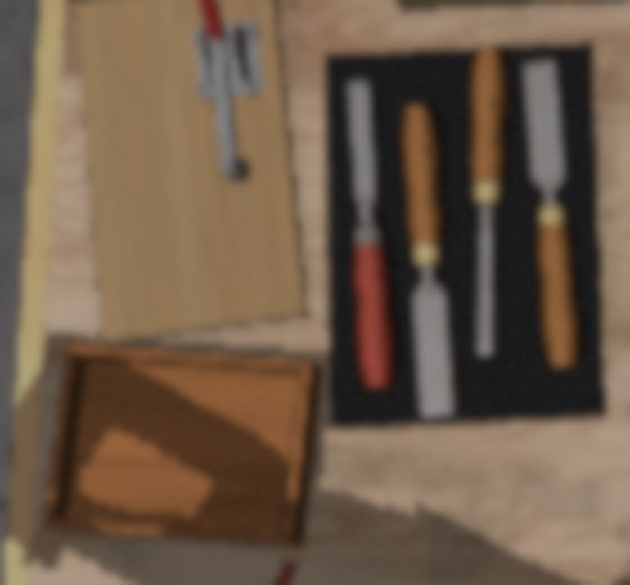

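View pics/s_case.png

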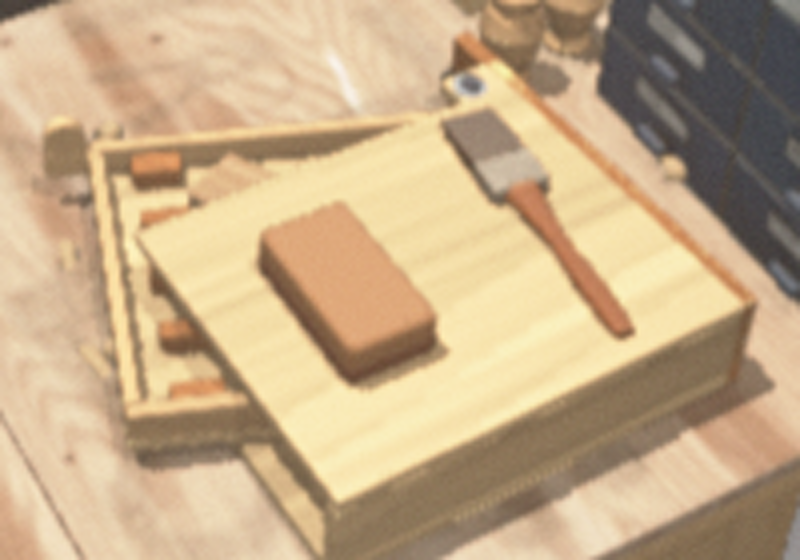

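```bash
cat >> h.py <<'E'
from scipy.spatial.transform import Rotation as Ro
def pose():
    o=ctrl.get_obs(); q=o['eef_rot']; M=Ro.from_quat([q[1],q[2],q[3],q[0]]).as_matrix()
    return np.array(o['eef_pos']),M,o
def goto(p,jaw=None,p0=None,M0=None):
    """jaw: world angle (deg) of tool x axis (horizontal), tool y down. prints turn units and shift units"""
    P,M,o=pose()
    if p0 is not None:P=np.array(p0)
    cur=np.degrees(np.arctan2(M[1,0],M[0,0]))
    if jaw is None: jaw=cur
    # pick
    a=np.radians(jaw); x=np.array([np.cos(a),np.sin(a),0]);y=np.array([0,0,-1.]);z=np.cross(x,y)
    T=np.stack([x,y,z],1)
    rv=Ro.from_matrix(M.T@T).as_rotvec(degrees=True)/6
    d=np.array(p)-P
    print('cur',np.round(P,4),'jaw %.1f'%cur,'turn u',np.round(rv,2),'shift u after turn',np.round(T.T@d/.03,2),'before',np.round(M.T@d/.03,2))
E
python3 - <<'E'
from h import *
P,M,o=pose();print(np.round(M,3))
im,d,K,R,t=cam('top');W=world(d,K,R,t)
for (u,v) in [(389,166),(359,244),(360,240),(362,237)]:
    print(u,v,np.round(W[v,u],4))
roof=(abs(W[...,2]-.076)<.006)&(W[...,1]<-.2)&(W[...,0]<.7)&(W[...,0]>.25)
n,l,s,c=cv2.connectedComponentsWithStats(roof.astype(np.uint8))
i=1+np.argmax(s[1:,4]);print(s[i])
pts=W[l==i];print(np.median(pts,0))
r=cv2.minAreaRect((pts[:,:2]*1000).astype(np.float32));print(r,cv2.boxPoints(r))
low=(W[...,2]>.053)&(W[...,2]<.085)&(W[...,1]>-.26)&(W[...,1]<0)&(W[...,0]<.6)&(W[...,0]>.2)
v,u=np.nonzero(low);
for a,b in zip(u,v): 
    if W[b,a,0]<.4: print(a,b,np.round(W[b,a],3))
tr=(W[...,2]>.042)&(W[...,2]<.054)&(W[...,1]>-.5)&(W[...,1]<0)&(W[...,0]<.6)&(W[...,0]>.2)
v,u=np.nonzero(tr); m=im.copy(); m[tr]=(0,0,255); cv2.imwrite('pics/tr.png',cv2.resize(m[140:275,345:485],None,fx=4.3,fy=4.3,interpolation=0))
E
```

```text
[[ 0.346 -0.    -0.938]
 [ 0.938 -0.     0.346]
 [-0.    -1.    -0.   ]]
389 166 [ 0.6051 -0.3186  0.0853]
359 244 [ 0.3416 -0.2165  0.0727]
360 240 [ 0.3566 -0.2217  0.0469]
362 237 [ 0.3664 -0.2281  0.0521]
[ 373  155   94   92 4956]
[ 0.49588356 -0.44767126  0.07664466]
((490.6097412109375, -419.52880859375), (309.5803527832031, 300.4599304199219), 1.3632760047912598) [[ 332.28918 -273.02405]
 [ 339.43756 -573.3989 ]
 [ 648.9303  -566.03357]
 [ 641.7819  -265.6587 ]]
360 237 [ 0.366 -0.221  0.055]
359 239 [ 0.359 -0.218  0.055]
366 240 [ 0.356 -0.241  0.053]
358 241 [ 0.352 -0.214  0.062]
359 241 [ 0.352 -0.217  0.065]
360 241 [ 0.352 -0.22   0.065]
358 242 [ 0.348 -0.213  0.071]
359 242 [ 0.348 -0.216  0.074]
360 242 [ 0.348 -0.22   0.069]
370 242 [ 0.35  -0.255  0.056]
357 243 [ 0.346 -0.211  0.057]
358 243 [ 0.345 -0.213  0.073]
359 243 [ 0.345 -0.217  0.07 ]
360 243 [ 0.345 -0.22   0.073]
357 244 [ 0.341 -0.21   0.073]
358 244 [ 0.342 -0.213  0.073]
359 244 [ 0.342 -0.216  0.073]
360 244 [ 0.342 -0.22   0.068]
371 244 [ 0.343 -0.258  0.053]
357 245 [ 0.338 -0.209  0.078]
358 2
[... 4936 characters left out ...]
204 -0.137  0.063]
336 286 [ 0.204 -0.141  0.063]
337 286 [ 0.204 -0.144  0.06 ]
338 286 [ 0.204 -0.147  0.068]
339 286 [ 0.204 -0.151  0.064]
340 286 [ 0.204 -0.154  0.062]
341 286 [ 0.204 -0.157  0.065]
342 286 [ 0.204 -0.16   0.063]
343 286 [ 0.204 -0.164  0.059]
344 286 [ 0.204 -0.167  0.062]
347 286 [ 0.204 -0.177  0.055]
334 287 [ 0.2   -0.134  0.059]
335 287 [ 0.2   -0.137  0.066]
336 287 [ 0.201 -0.141  0.069]
337 287 [ 0.2   -0.144  0.06 ]
338 287 [ 0.201 -0.147  0.066]
339 287 [ 0.2   -0.151  0.062]
340 287 [ 0.201 -0.154  0.064]
341 287 [ 0.201 -0.157  0.065]
342 287 [ 0.201 -0.16   0.064]
343 287 [ 0.201 -0.164  0.063]
344 287 [ 0.2   -0.167  0.055]
345 287 [ 0.2   -0.171  0.055]
```

View pics/tr.png

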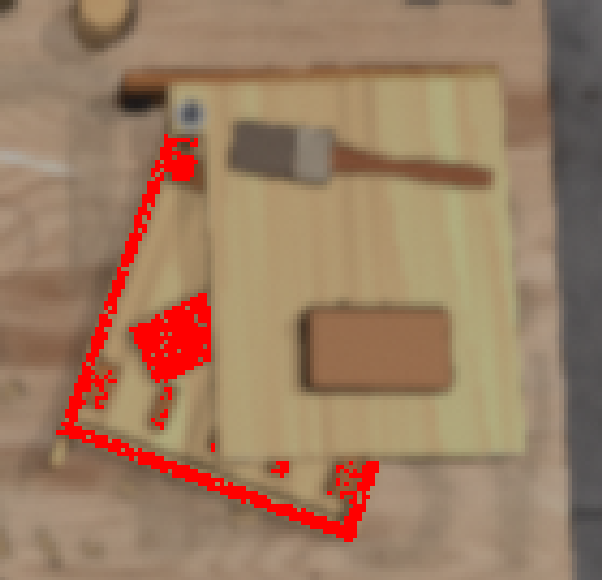

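Request:
step_arm([
  [0, 1, 0, 0, 0, 0, 0],
  [0, 1, 0, 0, 0, 0, 0],
  [0, 1, 0, 0, 0, 0, 0],
  [0, 1, 0, 0, 0, 0, 0],
  [0, 1, 0, 0, 0, 0, 0],
  [0, 1, 0, 0, 0, 0, 0],
  [0, 1, 0, 0, 0, 0, 0],
  [0, 1, 0, 0, 0, 0, 0],
  [0, 1, 0, 0, 0, 0, 0],
  [0, 1, 0, 0, 0, 0, 0],
])

```text
time_s: 2.6
eef_pos: [0.1987, 0.5396, 0.2313]
eef_rot: [-0.705, 0.705, 0.059, -0.059]
wrist_force: [-0.0, -0.3, -0.3]
opening: -0.002
```

Request:
step_arm([
  [0, 1, 0, 0, 0, 0, 0],
  [0, 1, 0, 0, 0, 0, 0],
  [0, 1, 0, 0, 0, 0, 0],
  [0, 1, 0, 0, 0, 0, 0],
  [0, 1, 0, 0, 0, 0, 0],
  [0, 0.2, 0, 0, 0, 0, 0],
])

```text
time_s: 3.2
eef_pos: [0.1987, 0.5396, 0.2313]
eef_rot: [-0.695, 0.695, -0.132, 0.132]
wrist_force: [-0.2, -1.2, 0.4]
opening: 0.0
```

```bash
python3 - <<'E'
from h import *
goto([.42,0.1,.22],-21.4); goto([.333,-.233,.15],-21.4,[.42,.1,.22])
E
```

```text
cur [0.1987 0.5396 0.2313] jaw -21.5 turn u [ 0.   -0.02  0.  ] shift u after turn [ 12.22   0.38 -10.95] before [ 12.24   0.38 -10.93]
cur [0.42 0.1  0.22] jaw -21.5 turn u [ 0.   -0.02  0.  ] shift u after turn [  1.35   2.33 -11.39] before [  1.37   2.33 -11.39]
```

Request:
step_arm([
  [0, 0, 0, 0.94, 0.03, -0.84, 0],
  [0, 0, 0, 0.94, 0.03, -0.84, 0],
  [0, 0, 0, 0.94, 0.03, -0.84, 0],
  [0, 0, 0, 0.94, 0.03, -0.84, 0],
  [0, 0, 0, 0.94, 0.03, -0.84, 0],
  [0, 0, 0, 0.94, 0.03, -0.84, 0],
  [0, 0, 0, 0.94, 0.03, -0.84, 0],
  [0, 0, 0, 0.94, 0.03, -0.84, 0],
  [0, 0, 0, 0.94, 0.03, -0.84, 0],
  [0, 0, 0, 0.94, 0.03, -0.84, 0],
])

```text
time_s: 4.2
eef_pos: [0.3697, 0.2007, 0.2226]
eef_rot: [0.695, -0.695, 0.13, -0.131]
wrist_force: [1.3, -0.2, -0.7]
opening: -0.003
```

Request:
step_arm([
  [0, 0, 0, 0.94, 0.03, -0.84, 0],
  [0, 0, 0, 0.94, 0.03, -0.84, 0],
  [0, 0, 0, 0.94, 0.03, -0.84, 0],
  [0, 0, 0, 0.2, 0, -1, 0],
  [0, 0, 0, 0.2, 0, -1, 0],
  [0, 0, 0, 0.2, 0, -1, 0],
  [0, 0, 0, 0.2, 0, -1, 0],
  [0, 0, 0, 0.2, 0, -1, 0],
  [0, 0, 0, 0.2, 0, -1, 0],
  [0, 0, 0, 0.2, 0, -1, 0],
])

```text
time_s: 5.2
eef_pos: [0.3825, -0.1113, 0.2199]
eef_rot: [-0.695, 0.695, -0.13, 0.131]
wrist_force: [-0.7, 0.3, 0.4]
opening: 0.001
```

```bash
python3 - <<'E'
from h import *
goto([.333,-.233,.15],-21.4)
E
```

```text
cur [ 0.3825 -0.1113  0.2199] jaw -21.3 turn u [0.   0.02 0.01] shift u after turn [-0.06  2.33 -4.38] before [-0.07  2.33 -4.38]
```

Request:
step_arm([
  [0, 0, 0, 0, 0.2, -0.9, 0],
  [0, 0, 0, 0, 0.4, -0.9, 0],
  [0, 0, 0, 0, 0.4, -0.9, 0],
  [0, 0, 0, 0, 0.4, -0.9, 0],
  [0, 0, 0, 0, 0.4, -0.8, 0],
  [0, 0, 0, 0, 0.5, 0, 0],
  [0, 0, 0, 0, 0, 0, 0],
])

```text
time_s: 5.9
eef_pos: [0.3334, -0.2324, 0.149]
eef_rot: [0.696, -0.694, 0.132, -0.13]
wrist_force: [-0.6, 0.6, -0.2]
opening: 0.001
```

```bash
python3 - <<'E'
from h import *
im,d,K,R,t=cam('wrist','w1.png'); print(pose()[0])
W=world(d,K,R,t); m=(W[...,2]>.054)&(W[...,2]<.09)&(W[...,1]>-.26)&(W[...,0]<.4)
v,u=np.nonzero(m);print(len(u),u.min(),u.max(),v.min(),v.max()) if len(u) else 0
print(np.round(np.nanpercentile(W[m],[2,50,98],axis=0),3))
im,d,K,R,t=cam('top'); cv2.imwrite('pics/t2.png',cv2.resize(im[140:275,345:485],None,fx=4.3,fy=4.3,interpolation=cv2.INTER_CUBIC))
E
```

```text
[ 0.33398162 -0.23249418  0.14999929]
4678 94 343 106 193
[[ 0.194 -0.219  0.055]
 [ 0.22  -0.147  0.063]
 [ 0.349 -0.117  0.072]]
```

View pics/w1.png

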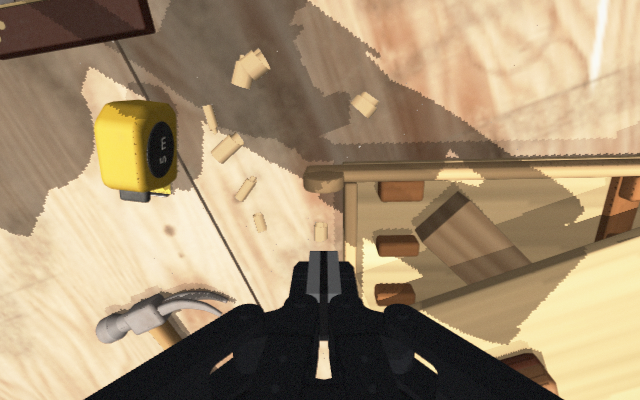

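View pics/t2.png

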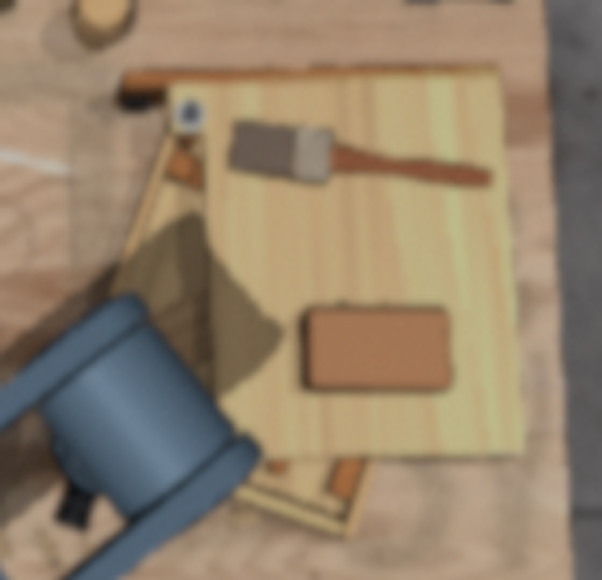

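Request:
step_arm([
  [0, 0, 0, 0, 1, 0, 0],
  [0, 0, 0, 0, 1, 0, 0],
  [0, 0, 0, 0, 0.8, 0, 0],
  [0, 0, 0, 0, 0.3, 0, 0],
  [0, 0, 0, 0, 0, 0.15, 0],
  [0, 0, 0, 0, 0, 0.15, 0],
  [0, 0, 0, 0, 0, 0.1, 0],
])

```text
time_s: 6.7
eef_pos: [0.3399, -0.2221, 0.0589]
eef_rot: [-0.694, 0.695, -0.13, 0.132]
wrist_force: [-1.0, -0.7, 0.1]
opening: -0.004
```

```bash
python3 - <<'E'
from h import *
im,d,K,R,t=cam('wrist','w2.png'); P,M,o=pose();print(P,o['wrist_force'],M[:,0])
E
```

```text
[ 0.33995152 -0.22174605  0.05880863] [-0.96300114  0.56442843 -0.48910452] [ 0.93122757 -0.36443212  0.00210685]
```

View pics/w2.png

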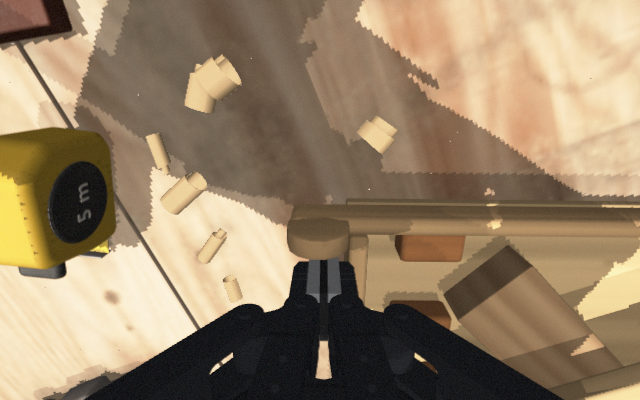

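Request:
step_arm([
  [0, 0.2, 0, 0, 0.1, 0.2, 0],
  [0, 0.3, 0, 0, 0, 0.3, 0],
  [0, 0.4, 0, 0, 0, 0.4, 0],
  [0, 0.5, 0, 0, 0, 0.5, 0],
  [0, 0.5, 0, 0, 0, 0.5, 0],
  [0, 0.5, 0, 0, 0, 0.5, 0],
  [0, 0.5, 0, 0, 0, 0.5, 0],
  [0, 0.4, 0, 0, 0, 0.4, 0],
  [0, 0.3, 0, 0, 0, 0.3, 0],
  [0, 0.2, 0, 0, 0, 0.2, 0],
])

```text
time_s: 7.75
eef_pos: [0.3994, -0.1252, 0.0557]
eef_rot: [-0.655, 0.655, -0.265, 0.267]
wrist_force: [-1.0, -1.8, 0.9]
opening: 0.002
```

```bash
cat > arc.py <<'E'
from h import *
import sys
P,M,o=pose(); pin=np.array([.605,-.318]); r=P[:2]-pin; jaw=np.degrees(np.arctan2(M[1,0],M[0,0]))
a=np.degrees(np.arctan2(r[1],r[0]))
print('P',np.round(P,4),'radius',np.hypot(*r),'ang',a,'theta~',181.4-a,'jaw',jaw,'jaw+180-ang',(jaw+180-a),'F',np.round(o['wrist_force'],1))
cam('wrist',sys.argv[1])
E
python3 arc.py w3.png
```

```text
P [ 0.3994 -0.1252  0.0557] radius 0.28183368387022134 ang 136.8345546365193 theta~ 44.565445363480706 jaw -44.22376641985155 jaw+180-ang -1.0583210563708576 F [-1.  -1.8  0.9]
```

View pics/w3.png

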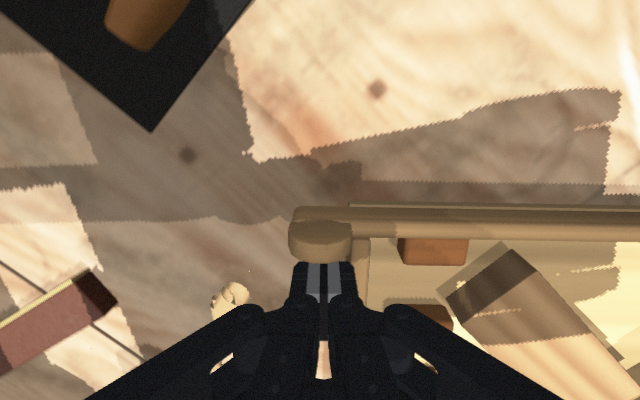

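Request:
step_arm([
  [0, 0.3, 0, 0, 0, 0.3, 0],
  [0, 0.4, 0, 0, 0, 0.4, 0],
  [0, 0.5, 0, 0, 0, 0.5, 0],
  [0, 0.5, 0, 0, 0, 0.5, 0],
  [0, 0.5, 0, 0, 0, 0.5, 0],
  [0, 0.5, 0, 0, 0, 0.5, 0],
  [0, 0.5, 0, 0, 0, 0.5, 0],
  [0, 0.5, 0, 0, 0, 0.5, 0],
  [0, 0.5, 0, 0, 0, 0.5, 0],
  [0, 0.4, 0, 0, 0, 0.4, 0],
])

```text
time_s: 8.8
eef_pos: [0.5132, -0.0499, 0.0553]
eef_rot: [0.573, -0.573, 0.415, -0.415]
wrist_force: [-2.4, -1.6, 0.5]
opening: 0.0
```

Request:
step_arm([
  [0, 0.3, 0, 0, 0, 0.3, 0],
  [0, 0.3, 0, 0, 0, 0.3, 0],
  [0, 0.3, 0, 0, 0, 0.3, 0],
  [0, 0.3, 0, 0, 0, 0.3, 0],
  [0, 0.3, 0, 0, 0, 0.3, 0],
  [0, 0.3, 0, 0, 0, 0.3, 0],
  [0, 0.3, 0, 0, 0, 0.3, 0],
])

```text
time_s: 9.5
eef_pos: [0.574, -0.0362, 0.0553]
eef_rot: [-0.524, 0.524, -0.475, 0.475]
wrist_force: [-0.7, -0.9, -0.1]
opening: 0.005
```

```bash
python3 arc.py w4.png
```

```text
P [ 0.574  -0.0362  0.0553] radius 0.283511567782003 ang 96.2817662285429 theta~ 85.1182337714571 jaw -84.44698377701754 jaw+180-ang -0.7287500055604426 F [-0.7 -0.9 -0.1]
```

View pics/w4.png

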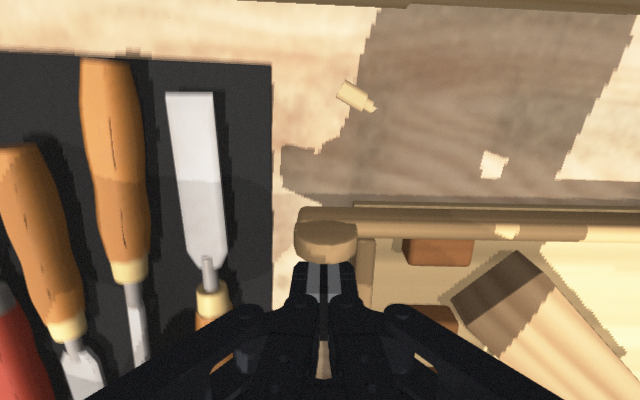

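Request:
step_arm([
  [0, 0.2, 0, 0, 0, 0.2, 0],
  [0, 0.2, 0, 0, 0, 0.2, 0],
  [0, 0.2, 0, 0, 0, 0.2, 0],
  [0, 0.1, 0, 0, 0, 0.15, 0],
  [0, 0.1, 0, 0, 0, 0.15, 0],
  [0, 0.1, 0, 0, 0, 0.1, 0],
])

```text
time_s: 10.15
eef_pos: [0.5892, -0.0336, 0.052]
eef_rot: [-0.493, 0.509, -0.508, 0.49]
wrist_force: [-61.4, -3.5, 41.5]
opening: 0.002
```

```bash
python3 arc.py w5.png
```

```text
P [ 0.5892 -0.0336  0.052 ] radius 0.2848724369477342 ang 93.18882834217412 theta~ 88.21117165782589 jaw -89.74073963959279 jaw+180-ang -2.9295679817669082 F [-61.4  -3.5  41.5]
```

Request:
step_arm([
  [0, 0, 0, 0, 0, -0.3, 0],
  [0, 0, 0, 0, 0, -0.4, 0],
  [0, 0, 0, 0, -0.5, -0.2, 0],
  [0, 0, 0, 0, -1, 0, 0],
  [0, 0, 0, 0, -1, 0, 0],
  [0, 0, 0, 0, -1, 0, 0],
  [0, 0, 0, 0, -1, 0, 0],
  [0, 0, 0, 0, -1, 0, 0],
  [0, 0, 0, 0, -1, 0, 0],
  [0, 0, 0, 0, -1, 0, 0],
])

```text
time_s: 11.2
eef_pos: [0.5768, -0.0344, 0.2811]
eef_rot: [0.501, -0.501, 0.499, -0.499]
wrist_force: [0.5, -0.2, 0.4]
opening: -0.0
```

```bash
python3 - <<'E'
from h import *
P,M,o=pose();print(P,o['wrist_force'])
im,d,K,R,t=cam('wrist','w6.png')
im,d,K,R,t=cam('top'); cv2.imwrite('pics/t3.png',im)
E
```

```text
[ 0.57680073 -0.03442253  0.2811101 ] [ 0.48153477 -0.19543272  0.37705503]
```

View pics/w6.png

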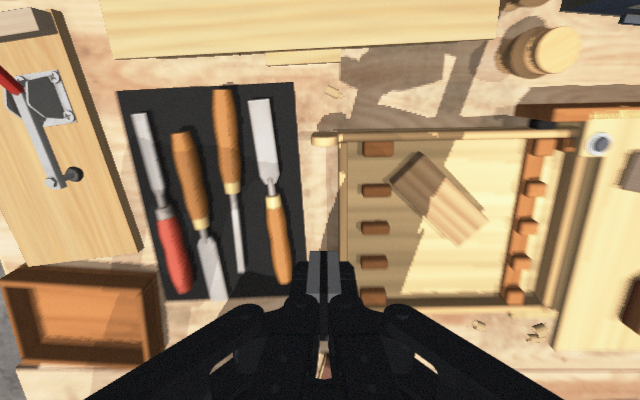

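View pics/t3.png

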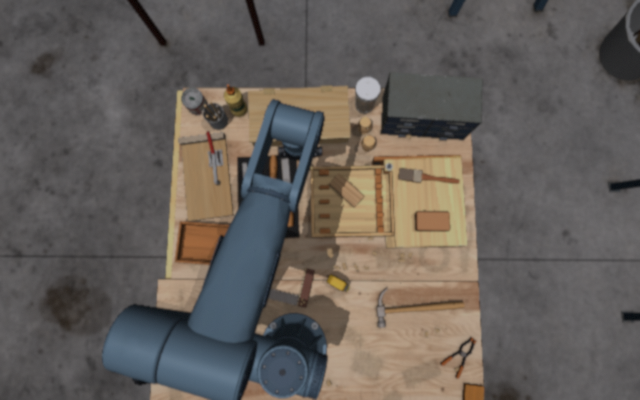

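```bash
cat > meas.py <<'E'
from h import *
def chisels(W,im,off=0.0):
    """return list of (centre xy, dir to butt angle deg, info)"""
    z=W[...,2]; m=(z>.009+off)&(z<.045)&(W[...,1]>-.02)&(W[...,1]<.24)&(W[...,0]>.38)&(W[...,0]<.66)
    m=cv2.morphologyEx(m.astype(np.uint8),cv2.MORPH_OPEN,np.ones((2,2)))
    n,l,s,c=cv2.connectedComponentsWithStats(m)
    out=[]
    for i in range(1,n):
        if s[i,4]<250: continue
        p=W[l==i]; p=p[~np.isnan(p[:,0])]
        r=cv2.minAreaRect((p[:,:2]*1000).astype(np.float32)); 
        (cx,cy),(w,h),a=r
        bp=cv2.boxPoints(r); e=bp[1]-bp[0]; f=bp[2]-bp[1]
        ax=e if np.hypot(*e)>np.hypot(*f) else f; L=np.hypot(*ax); u=ax/L
        s_=((p[:,:2]*1000-[cx,cy])@u)
        hz=[np.median(p[s_>30,2]),np.median(p[s_<-30,2])]
        if hz[0]<hz[1]: u=-u
        # refine axis: handle centroid line
        out.append((cx,cy,np.degrees(np.arctan2(u[1],u[0])),L,min(w,h),hz,s[i,4]))
    return out
E
python3 - <<'E'
from meas import *
im,d,K,R,t=cam('wrist'); W=world(d,K,R,t)
for o in chisels(W,im): print(np.round(np.array(o[:5],float),1),np.round(o[5],3),o[6])
# offcut
z=W[...,2]; print('bench',np.nanmedian(z[380:,600:]))
m=(z>.040)&(z<.056)&(W[...,1]>-.30)&(W[...,1]<-.05)&(W[...,0]<.6)&(W[...,0]>.35)
n,l,s,c=cv2.connectedComponentsWithStats(cv2.morphologyEx(m.astype(np.uint8),cv2.MORPH_OPEN,np.ones((3,3))))
for i in range(1,n):
    if s[i,4]<100: continue
    p=W[l==i]; print(s[i],np.median(p,0),cv2.minAreaRect((p[:,:2]*1000).astype(np.float32)))
# box
for th in ['offcut_box','tray_tab','tray_pin','offcut_centre','slot_1']:
  for b in ctrl.boxes_of(th,'wrist')[:2]: print(th,b['p'],(np.array(b['point'])-t)@R)
np.save('W6.npy',W)
m=im.copy(); m[(z>.042)&(z<.056)]=(0,0,255); m[(z>.057)&(z<.08)]=(0,255,0); cv2.imwrite('pics/m6.png',m)
E
```

```text
[5.280e+02 8.110e+01 3.000e-01 2.503e+02 2.440e+01] [0.028 0.017] 2710
[ 515.6    6.1 -174.4  258.9   69.9] [0.017 0.028] 3278
[ 496.9  170.2 -176.3  259.5   28.1] [0.017 0.027] 2907
[489.3 128.    5.3 233.6  28.4] [0.027 0.017] 3083
[501.2 229.9 176.  150.3  28.9] [0.015 0.018] 1185
[397.4 217.6  48.8  40.1  20.3] [nan nan] 574
bench 0.0005241726881208661
[337 145   9 117 943] [ 0.53081468 -0.05799723  0.04763856] ((523.604248046875, -58.050315856933594), (150.8701629638672, 9.533257484436035), 1.2985656261444092)
[527 145  22  14 275] [ 0.59246589 -0.28568954  0.04522429] ((591.7959594726562, -287.1521911621094), (15.998428344726562, 22.28362464904785), 0.18282729387283325)
[363 146  16  13 136] [ 0.59105918 -0.09074289  0.04079226] ((589.8419799804688, -91.35353088378906), (14.548259735107422, 17.8909854888916), 0.7752737998962402)
[ 390  157   94   91 3821] [ 0.52987085 -0.17370107  0.04769673] ((526.7525024414062, -176.40243530273438), (121.12335205078125, 50.01505661010742), 47.14772415161133)
[520 184  21  15 281] [ 0.54342214 -0.28711565  0.0450883 ] ((542.8643188476562, -288
[... 708 characters left out ...]
65), 1.2055455446243286)
[ 412  290  107   24 1093] [ 0.37787733 -0.24697381  0.04675679] ((384.322265625, -229.24673461914062), (31.308467864990234, 142.33888244628906), 2.389371871948242)
[362 294  24  18 277] [ 0.38144303 -0.10651647  0.04141558] ((383.1197814941406, -105.73367309570312), (34.34864807128906, 21.56157684326172), 82.40874481201172)
offcut_box 0.64 [0.34323412 0.31523156 0.01568532]
tray_tab 0.91 [ 0.50188657 -0.21336351  0.01875476]
tray_tab 0.34 [0.51627282 0.12408767 0.01489214]
tray_pin 0.85 [ 0.4995039  -0.21825869  0.0269633 ]
offcut_centre 0.61 [ 0.53283129 -0.17310107  0.04480607]
slot_1 0.64 [ 0.49926678 -0.21926771  0.02219091]
  return _methods._mean(a, axis=axis, dtype=dtype,
  ret = ret.dtype.type(ret / rcount)
```

View pics/m6.png

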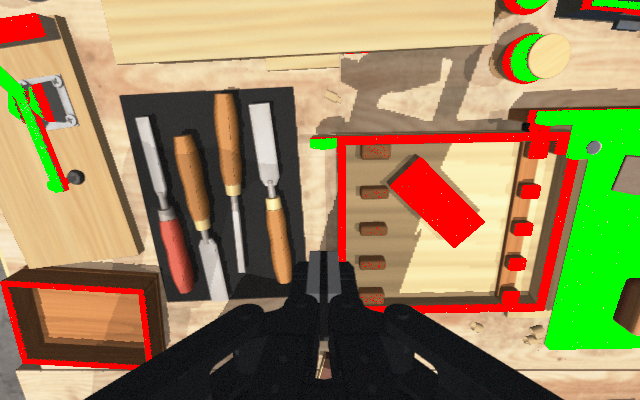

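```bash
python3 - <<'E'
from h import *
im,d,K,R,t=cam('top'); W=world(d,K,R,t); z=W[...,2]
im2,d2,K2,R2,t2=cam('wrist'); W6=world(d2,K2,R2,t2)
m=(W6[...,2]>.035)&(W6[...,2]<.055)&(W6[...,1]>.19)&(W6[...,0]<.46)
p=W6[m];print(len(p),cv2.minAreaRect((p[:,:2]*1000).astype(np.float32)),np.nanmax(p,0),np.nanmin(p,0))
sil=ctrl.silhouettes('offcut_box','top'); print([ (s['p'],s['pixels'].sum()) for s in sil])
p=W[sil[0]['pixels']]; p=p[(p[:,2]>.03)&(p[:,2]<.06)]; print(len(p),cv2.minAreaRect((p[:,:2]*1000).astype(np.float32)))
goto([.5265,-.1765,.15],-42.9)
E
```

```text
3837 ((339.56640625, 306.57666015625), (191.08953857421875, 142.56192016601562), 86.0209732055664) [0.415812   0.40544272 0.04780125] [0.26591244 0.2068463  0.03500279]
[(0.97, np.int64(1715))]
326 ((341.42816162109375, 317.376953125), (175.3408966064453, 139.49624633789062), 86.38267517089844)
cur [ 0.5763 -0.0344  0.2786] jaw -89.8 turn u [ 0.01 -7.82 -0.01] shift u after turn [ 2.01  4.29 -4.6 ] before [ 4.73  4.29 -1.67]
```

Request:
step_arm([
  [0, -1, 0, 0, 0, 0, 1],
  [0, -1, 0, 0, 0, 0, 1],
  [0, -1, 0, 0, 0, 0, 1],
  [0, -1, 0, 0, 0, 0, 1],
  [0, -1, 0, 0, 0, 0, 1],
  [0, -1, 0, 0, 0, 0, 1],
  [0, -1, 0, 0, 0, 0, 1],
  [0, -0.8, 0, 0, 0, 0, 1],
])

```text
time_s: 12.55
eef_pos: [0.5765, -0.0345, 0.2791]
eef_rot: [-0.658, 0.658, -0.258, 0.258]
wrist_force: [-0.1, 0.1, 0.6]
opening: 1.005
```

Request:
step_arm([
  [0, 0, 0, 0.4, 0.7, -0.9, 1],
  [0, 0, 0, 0.4, 0.7, -0.9, 1],
  [0, 0, 0, 0.4, 0.7, -0.9, 1],
  [0, 0, 0, 0.4, 0.7, -0.9, 1],
  [0, 0, 0, 0.4, 0.7, -1, 1],
  [0, 0, 0, 0, 0, 0, 1],
])

```text
time_s: 13.15
eef_pos: [0.5233, -0.1784, 0.1709]
eef_rot: [-0.657, 0.657, -0.263, 0.258]
wrist_force: [-0.5, 0.4, -0.1]
opening: 1.002
```

```bash
python3 - <<'E'
from h import *
goto([.5265,-.1765,.021],-42.9)
im,d,K,R,t=cam('wrist','w7.png'); W=world(d,K,R,t);z=W[...,2]
m=(z>.043)&(z<.056)&(W[...,1]>-.27)&(W[...,1]<-.1)&(W[...,0]<.6)&(W[...,0]>.4)
n,l,s,c=cv2.connectedComponentsWithStats(m.astype(np.uint8));i=1+np.argmax(s[1:,4]);p=W[l==i];print(cv2.minAreaRect((p[:,:2]*1000).astype(np.float32)))
E
```

```text
cur [ 0.5233 -0.1784  0.1709] jaw -43.2 turn u [ 0.02 -0.05 -0.06] shift u after turn [0.04 5.   0.12] before [0.06 5.   0.13]
((527.1094360351562, -176.27450561523438), (119.61981964111328, 50.06816101074219), 47.18170166015625)
```

View pics/w7.png

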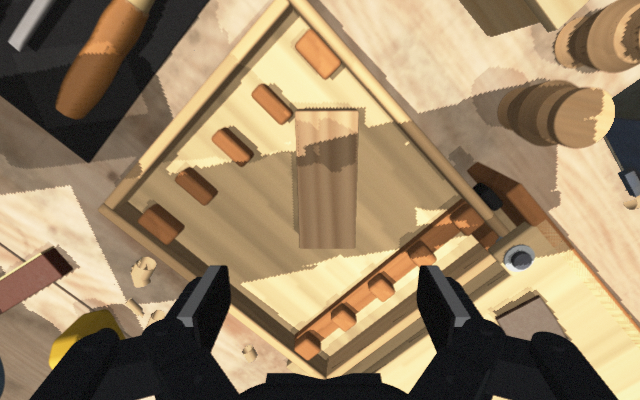

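Request:
step_arm([
  [0, 0, 0, 0.05, 1, 0.1, 1],
  [0, 0, 0, 0, 1, 0, 1],
  [0, 0, 0, 0, 1, 0, 1],
  [0, 0, 0, 0, 1, 0, 1],
  [0, 0, 0, 0, 0.6, 0, 1],
  [0, 0, 0, 0, 0.4, 0, 1],
  [0, 0, 0, 0, 0, 0, 0],
  [0, 0, 0, 0, 0, 0, 0],
  [0, 0, 0, 0, 0, 0, 0],
  [0, 0, 0, 0, 0, 0, 0],
])

```text
time_s: 14.2
eef_pos: [0.5309, -0.1758, 0.0263]
eef_rot: [-0.658, 0.658, -0.258, 0.26]
wrist_force: [0.3, -0.3, 5.5]
opening: 0.568
```

Request:
step_arm([
  [0, 0, 0, 0, 0, 0, 0],
  [0, 0, 0, 0, -0.5, 0, 0],
  [0, 0, 0, 0, -1, 0, 0],
  [0, 0, 0, 0, -1, 0, 0],
  [0, 0, 0, 0, -1, 0, 0],
  [0, 0, 0, 0, -1, 0, 0],
  [0, 0, 0, 0, -0.5, 0, 0],
])

```text
time_s: 14.9
eef_pos: [0.5307, -0.1759, 0.1785]
eef_rot: [-0.658, 0.658, -0.258, 0.261]
wrist_force: [1.0, -0.3, -0.4]
opening: 0.571
```

```bash
python3 - <<'E'
from h import *
goto([.45,.05,.18],-4); goto([.3395,.3066,.18],-4,[.45,.05,.18])
cam('wrist','w8.png')
E
```

```text
cur [ 0.5307 -0.1759  0.1785] jaw -43.0 turn u [ 0.01 -6.5   0.05] shift u after turn [-3.21 -0.05  7.32] before [-7.1  -0.08  3.67]
cur [0.45 0.05 0.18] jaw -43.0 turn u [ 0.01 -6.5   0.05] shift u after turn [-4.27  0.    8.28] before [-8.53 -0.04  3.74]
```

View pics/w8.png

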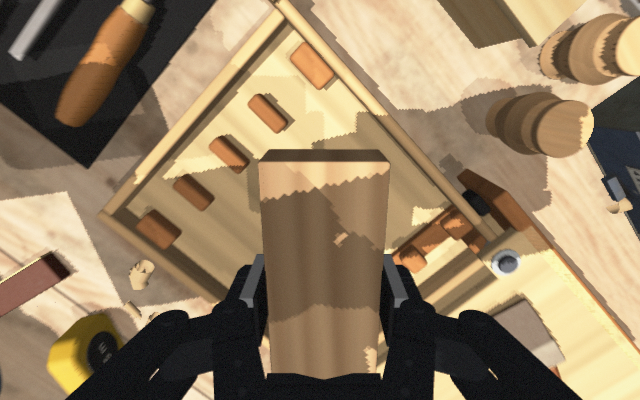

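Request:
step_arm([
  [0, -1, 0, 0, -0.2, 0, 0],
  [0, -1, 0, 0, -0.2, 0, 0],
  [0, -1, 0, 0, 0, 0, 0],
  [0, -1, 0, 0, 0, 0, 0],
  [0, -1, 0, 0, 0, 0, 0],
  [0, -1, 0, 0, 0, 0, 0],
  [0, -0.5, 0, 0, 0, 0, 0],
])

```text
time_s: 15.65
eef_pos: [0.5287, -0.1748, 0.1852]
eef_rot: [0.707, -0.706, 0.024, -0.023]
wrist_force: [-0.0, -0.1, 0.3]
opening: 0.57
```

Request:
step_arm([
  [0, 0, 0, -0.4, 0, 0.8, 0],
  [0, 0, 0, -0.4, 0, 1, 0],
  [0, 0, 0, -0.4, 0, 1, 0],
  [0, 0, 0, -0.4, 0, 1, 0],
  [0, 0, 0, -0.4, 0, 1, 0],
  [0, 0, 0, -0.4, 0, 1, 0],
  [0, 0, 0, -0.4, 0, 1, 0],
  [0, 0, 0, -0.4, 0, 1, 0],
  [0, 0, 0, -0.5, 0, 1, 0],
  [0, 0, 0, -0.5, 0, 1, 0],
])

```text
time_s: 16.65
eef_pos: [0.423, 0.128, 0.1856]
eef_rot: [-0.707, 0.707, -0.026, 0.024]
wrist_force: [0.9, 0.2, -0.0]
opening: 0.57
```

Request:
step_arm([
  [0, 0, 0, -0.5, 0, 1, 0],
  [0, 0, 0, -0.5, 0, 1, 0],
  [0, 0, 0, -0.5, 0, 1, 0],
  [0, 0, 0, -0.5, 0, 1, 0],
  [0, 0, 0, -0.5, 0, 0.8, 0],
  [0, 0, 0, -0.5, 0, 0.5, 0],
  [0, 0, 0, 0, 0, 0, 0],
])

```text
time_s: 17.35
eef_pos: [0.3434, 0.293, 0.1854]
eef_rot: [-0.706, 0.707, -0.025, 0.023]
wrist_force: [1.3, -0.6, -1.2]
opening: 0.575
```

```bash
python3 - <<'E'
from h import *
goto([.3395,.3066,.04],-4)
cam('wrist','w9.png')
E
```

```text
cur [0.3434 0.293  0.1854] jaw -3.8 turn u [ 0.01  0.03 -0.02] shift u after turn [-0.16  4.85  0.44] before [-0.15  4.85  0.45]
```

View pics/w9.png

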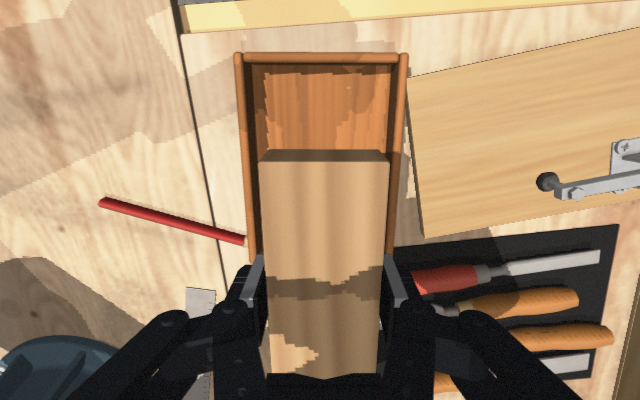

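Request:
step_arm([
  [0, 0, 0, -0.1, 1, 0.2, 0],
  [0, 0, 0, -0.05, 1, 0.25, 0],
  [0, 0, 0, 0, 1, 0, 0],
  [0, 0, 0, 0, 1, 0, 0],
  [0, 0, 0, 0, 0.8, 0, 0],
  [0, 0, 0, 0, 0.4, 0, 0],
  [0, 0, 0, 0, 0, 0, 0.75],
  [0, 0, 0, 0, 0, 0, 0.75],
  [0, 0, 0, 0, 0, 0, 0.75],
])

```text
time_s: 18.3
eef_pos: [0.3436, 0.3061, 0.032]
eef_rot: [0.707, -0.706, 0.024, -0.026]
wrist_force: [-0.1, -0.2, 1.0]
opening: 0.748
```

Request:
step_arm([
  [0, 0, 0, 0, -0.5, 0, 0.75],
  [0, 0, 0, 0, -1, 0, 0.75],
  [0, 0, 0, 0, -1, 0, 0.75],
  [0, 0, 0, 0, -1, 0, 0.75],
  [0, 0, 0, 0, -1, 0, 0.75],
  [0, 0, 0, 0, -1, 0, 0.75],
  [0, 0, 0, 0, -1, 0, 0.75],
  [0, 0, 0, 0, -0.5, 0, 0.75],
])

```text
time_s: 19.1
eef_pos: [0.3436, 0.3064, 0.2452]
eef_rot: [0.708, -0.705, 0.022, -0.027]
wrist_force: [-0.6, 0.0, -0.7]
opening: 0.752
```

```bash
python3 - <<'E'
from h import *
goto([.50,.06,.28],-90)
cam('wrist','w10.png')
E
```

```text
cur [0.3436 0.3064 0.2452] jaw -4.0 turn u [-0.07 14.33  0.02] shift u after turn [ 8.21 -1.16  5.21] before [ 5.78 -1.15 -7.83]
```

View pics/w10.png

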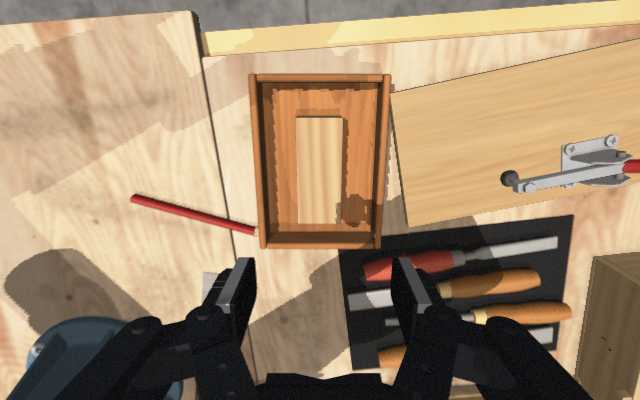

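```bash
python3 - <<'E'
from h import *
goto([.48,-.04,.28])
E
```

```text
cur [0.3444 0.3068 0.2468] jaw -4.0 turn u [-0.05  0.    0.08] shift u after turn [  5.31  -1.11 -11.22] before [  5.32  -1.12 -11.21]
```

Request:
step_arm([
  [0, 0, 0, 0.5, -0.1, -1, 0.5],
  [0, 0, 0, 0.5, -0.1, -1, 0.5],
  [0, 0, 0, 0.5, -0.1, -1, 0.5],
  [0, 0, 0, 0.5, -0.1, -1, 0.5],
  [0, 0, 0, 0.5, -0.1, -1, 0.5],
  [0, 0, 0, 0.5, -0.1, -1, 0.5],
  [0, 0, 0, 0.5, -0.1, -1, 0.5],
  [0, 0, 0, 0.5, -0.1, -1, 0.5],
  [0, 0, 0, 0.5, -0.1, -1, 0.5],
  [0, 0, 0, 0.5, -0.1, -1, 0.5],
])

```text
time_s: 20.15
eef_pos: [0.4712, -0.0055, 0.2712]
eef_rot: [-0.707, 0.707, -0.024, 0.025]
wrist_force: [0.3, -0.4, 0.6]
opening: 0.502
```

Request:
step_arm([
  [0, 0, 0, 0.3, -0.1, -1, 0.5],
  [0, 0, 0, 0, 0, -0.2, 0.5],
  [0, 0, 0, 0, 0, 0, 0.5],
])

```text
time_s: 20.45
eef_pos: [0.4771, -0.0413, 0.2736]
eef_rot: [0.707, -0.707, 0.025, -0.026]
wrist_force: [-0.5, 0.1, -0.5]
opening: 0.499
```

```bash
python3 - <<'E'
from meas import *
im,d,K,R,t=cam('wrist','w11.png'); W=world(d,K,R,t)
for o in chisels(W,im): print(np.round(np.array(o[:5],float),1),np.round(o[5],3),o[6])
print(pose()[0])
E
```

```text
[476.9 125.7   5.3 199.9  25.1] [0.021 0.017] 2857
[5.405e+02 8.130e+01 4.000e-01 2.573e+02 2.470e+01] [0.027 0.017] 3862
[ 525.5   28.8 -174.5  251.    26.9] [0.017 0.028] 4419
[ 0.4769321  -0.04043839  0.27352595]
```

View pics/w11.png

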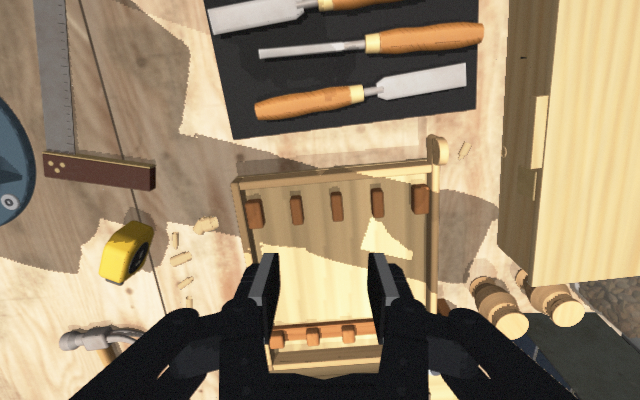

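Request:
step_arm([
  [0, -1, 0, 0, 0, 0, 0.6],
  [0, -1, 0, 0, 0, 0, 0.6],
  [0, -1, 0, 0, 0, 0, 0.6],
  [0, -1, 0, 0, 0, 0, 0.6],
  [0, -1, 0, 0, 0, 0, 0.6],
  [0, -1, 0, 0, 0, 0, 0.6],
  [0, -1, 0, 0, 0, 0, 0.6],
  [0, -1, 0, 0, 0, 0, 0.6],
  [0, -1, 0, 0, 0, 0, 0.6],
  [0, -1, 0, 0, 0, 0, 0.6],
])

```text
time_s: 21.5
eef_pos: [0.4769, -0.039, 0.2736]
eef_rot: [0.623, -0.623, -0.334, 0.334]
wrist_force: [0.2, -0.5, -0.2]
opening: 0.599
```

Request:
step_arm([
  [0, -1, 0, 0, 0, 0, 0.6],
  [0, -1, 0, 0, 0, 0, 0.6],
  [0, -1, 0, 0, 0, 0, 0.6],
  [0, -1, 0, 0, 0, 0, 0.6],
  [0, -1, 0, 0, 0, 0, 0.6],
  [0, -1, 0, 0, 0, 0, 0.6],
  [0, -0.6, 0, 0, 0, 0, 0.6],
])

```text
time_s: 22.2
eef_pos: [0.4769, -0.039, 0.2735]
eef_rot: [-0.474, 0.473, 0.525, -0.525]
wrist_force: [-0.1, 0.1, 0.6]
opening: 0.603
```

```bash
python3 - <<'E'
from h import *
goto([.4807,.0245,.12],95.5)
E
```

```text
cur [ 0.4769 -0.039   0.2735] jaw 95.9 turn u [0.   0.07 0.  ] shift u after turn [ 2.09  5.12 -0.33] before [ 2.09  5.12 -0.34]
```

Request:
step_arm([
  [0, 0.05, 0, 0.5, 0.8, -0.1, 0.6],
  [0, 0, 0, 0.5, 1, -0.1, 0.6],
  [0, 0, 0, 0.5, 1, -0.1, 0.6],
  [0, 0, 0, 0.6, 1, 0, 0.6],
  [0, 0, 0, 0, 1, 0, 0.6],
  [0, 0, 0, 0, 0.3, 0, 0.6],
  [0, 0, 0, 0, 0, 0, 0.6],
])

```text
time_s: 22.9
eef_pos: [0.4791, 0.024, 0.1196]
eef_rot: [0.477, -0.475, -0.522, 0.523]
wrist_force: [-0.5, 0.3, 0.1]
opening: 0.599
```

```bash
python3 - <<'E'
from meas import *
im,d,K,R,t=cam('wrist','w12.png'); W=world(d,K,R,t)
goto([.4807,.0245,.007],95.5)
z=W[...,2]
m=(z>.008)&(z<.04)&(abs(W[...,1]-.025)<.03)&(W[...,0]<.5)&(W[...,0]>.35)
p=W[m]; print(len(p),cv2.minAreaRect((p[:,:2]*1000).astype(np.float32)),p[:,0].min())
for x in np.arange(.36,.48,.015):
    q=p[abs(p[:,0]-x)<.006]
    if len(q)>5: print(round(x,3),np.round(np.percentile(q[:,1],[3,97])*1000,1),round(np.percentile(q[:,1],[3,97]).mean()*1000,1))
E
```

```text
cur [0.4804 0.0234 0.1211] jaw 95.3 turn u [-0.   -0.03  0.  ] shift u after turn [ 0.04  3.8  -0.02] before [ 0.03  3.8  -0.02]
4208 ((451.3657531738281, 24.103870391845703), (99.00845336914062, 24.862550735473633), 5.061239242553711) 0.4014890007137066
0.405 [10.5 29. ] 19.8
0.42 [10.  32.2] 21.1
0.435 [10.7 34.3] 22.5
0.45 [12.1 35.5] 23.8
0.465 [14.5 36.1] 25.3
```

View pics/w12.png

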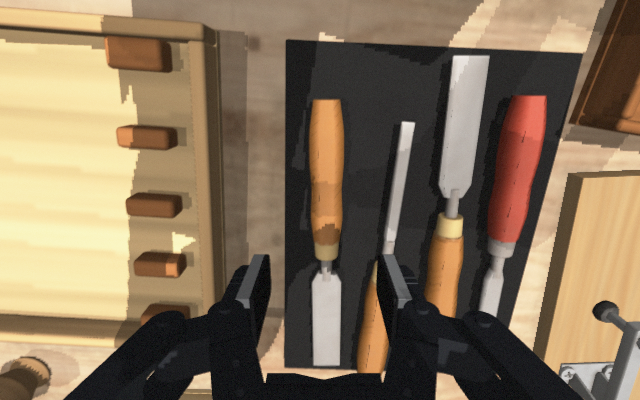

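Request:
step_arm([
  [0, 0, 0, 0.07, 0.8, 0.09, 0.5],
  [0, 0, 0, 0, 1, 0, 0.5],
  [0, 0, 0, 0, 1, 0, 0.5],
  [0, 0, 0, 0, 0.7, 0, 0.5],
  [0, 0, 0, 0, 0.3, 0, 0.5],
  [0, 0, 0, 0, 0, 0, 0],
  [0, 0, 0, 0, 0, 0, 0],
  [0, 0, 0, 0, 0, 0, 0],
  [0, 0, 0, 0, 0, 0, 0],
  [0, 0, 0, 0, 0, 0, 0],
])

```text
time_s: 23.95
eef_pos: [0.4784, 0.0245, 0.0076]
eef_rot: [-0.476, 0.477, 0.523, -0.522]
wrist_force: [-1.5, 0.7, 5.1]
opening: 0.273
```

Request:
step_arm([
  [0, 0, 0, 0, -0.3, 0, 0],
  [0, 0, 0, 0, -0.6, 0, 0],
  [0, 0, 0, 0, -1, 0, 0],
  [0, 0, 0, 0, -1, 0, 0],
  [0, 0, 0, 0, -1, 0, 0],
  [0, 0, 0, 0, 0, 0, 0],
])

```text
time_s: 24.55
eef_pos: [0.4806, 0.0242, 0.1283]
eef_rot: [-0.474, 0.479, 0.524, -0.521]
wrist_force: [0.1, -0.9, -0.4]
opening: 0.27
```

```bash
python3 - <<'E'
from meas import *
P,M,o=pose();print(o['opening']*85)
im,d,K,R,t=cam('wrist','w13.png')
im,d,K,R,t=cam('scene'); cv2.imwrite('pics/s13.png',cv2.resize(im[120:300,200:440],None,fx=3,fy=3))
goto([.42,-.15,.13],1.1)
E
```

```text
22.928588933831634
cur [0.4778 0.0247 0.1242] jaw 95.3 turn u [2.00e-02 1.57e+01 1.00e-02] shift u after turn [-2.04 -0.19 -5.78] before [-5.62 -0.19  2.45]
```

View pics/w13.png

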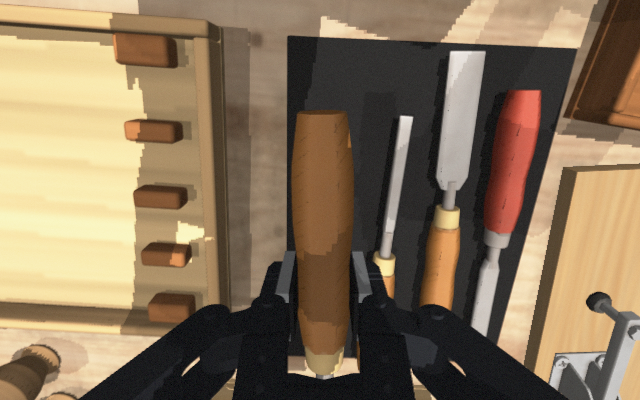

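View pics/s13.png

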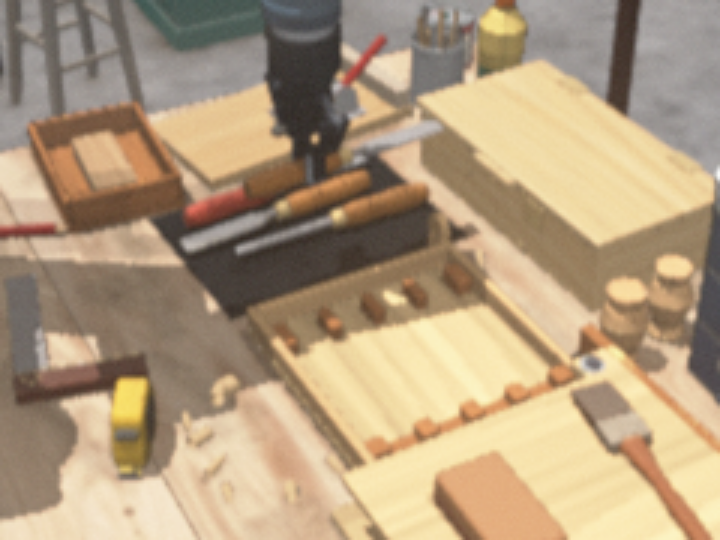

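```bash
cat > held.py <<'E'
from h import *
def held():
    im,d,K,R,t=cam('wrist'); W=world(d,K,R,t); P,M,o=pose()
    L=(W-P)@M  # tool coords
    m=(abs(L[...,0])<.03)&(L[...,1]>-.045)&(L[...,1]<.02)&(L[...,2]>.012)
    n,l,s,c=cv2.connectedComponentsWithStats(m.astype(np.uint8)); i=1+np.argmax(s[1:,4]); p=L[l==i]
    zs=[];cs=[]
    print('zmax',np.percentile(p[:,2],99.5))
    for z in np.arange(.02,p[:,2].max(),.008):
        q=p[abs(p[:,2]-z)<.004]
        if len(q)<20: continue
        e=np.percentile(q[:,0],[2,98]); zs.append(z);cs.append(e.mean()); print(np.round([z,*e,e.mean(),q[:,1].min()],4))
    k=np.polyfit(zs,cs,1); print('slope deg',np.degrees(k[0]),'offset',k[1])
held()
E
python3 held.py
```

```text
zmax 0.07491627936185667
[ 0.02   -0.0119  0.011  -0.0004 -0.0247]
[ 0.028  -0.0125  0.0115 -0.0005 -0.0253]
[ 0.036  -0.0127  0.0115 -0.0006 -0.0251]
[ 0.044  -0.0126  0.0113 -0.0007 -0.025 ]
[ 0.052  -0.0124  0.011  -0.0007 -0.0251]
[ 0.06   -0.0117  0.01   -0.0008 -0.0243]
[ 0.068  -0.0107  0.0091 -0.0008 -0.0234]
slope deg -0.44578554750518457 offset -0.0003098507482418184
```

Request:
step_arm([
  [0, 0, 0, 0, -1, 0, 0],
  [0, 0, 0, 0, -1, 0, 0],
  [0, 1, 0, 0, -0.5, 0, 0],
  [0, 1, 0, 0, 0, 0, 0],
  [0, 1, 0, 0, 0, 0, 0],
  [0, 1, 0, 0, 0, 0, 0],
  [0, 1, 0, 0, 0, 0, 0],
  [0, 1, 0, 0, 0, 0, 0],
  [0, 1, 0, 0, 0, 0, 0],
  [0, 1, 0, 0, 0, 0, 0],
])

```text
time_s: 25.7
eef_pos: [0.4762, 0.0249, 0.1964]
eef_rot: [0.649, -0.648, -0.281, 0.283]
wrist_force: [-0.4, 0.2, -1.5]
opening: 0.268
```

Request:
step_arm([
  [0, 1, 0, 0, 0, 0, 0],
  [0, 1, 0, 0, 0, 0, 0],
  [0, 1, 0, 0, 0, 0, 0],
  [0, 1, 0, 0, 0, 0, 0],
  [0, 1, 0, 0, 0, 0, 0],
  [0, 1, 0, 0, 0, 0, 0],
  [0, 1, 0, 0, 0, 0, 0],
  [0, 0.8, 0, 0, 0, 0, 0],
  [0, 0, 0, 0, 0, 0, 0],
])

```text
time_s: 26.6
eef_pos: [0.4763, 0.0249, 0.1967]
eef_rot: [0.707, -0.707, -0.001, 0.004]
wrist_force: [0.3, -0.0, -0.5]
opening: 0.274
```

```bash
python3 - <<'E'
from h import *
goto([.4155,-.151,.08],.65)
E
```

```text
cur [0.4763 0.0249 0.1967] jaw 0.4 turn u [-0.01 -0.04 -0.04] shift u after turn [-2.09  3.89 -5.84] before [-2.06  3.89 -5.85]
```

Request:
step_arm([
  [0, -0.04, 0, -0.3, 0, -0.8, 0],
  [0, 0, 0, -0.4, 0, -0.9, 0],
  [0, 0, 0, -0.4, 0, -0.9, 0],
  [0, 0, 0, -0.4, 0.5, -0.9, 0],
  [0, 0, 0, -0.3, 0.8, -0.9, 0],
  [0, 0, 0, -0.3, 0.8, -0.8, 0],
  [0, 0, 0, 0, 0.9, -0.6, 0],
  [0, 0, 0, 0, 0.9, 0, 0],
  [0, 0, 0, 0, 0, 0, 0],
])

```text
time_s: 27.5
eef_pos: [0.4131, -0.1483, 0.0775]
eef_rot: [0.709, -0.705, -0.002, 0.007]
wrist_force: [-0.8, 0.9, -2.0]
opening: 0.275
```

```bash
python3 - <<'E'
from h import *
goto([.4155,-.151,.0245],.65)
cam('wrist','w14.png')
im,d,K,R,t=cam('scene'); cv2.imwrite('pics/s14.png',cv2.resize(im[200:360,270:450],None,fx=4,fy=4))
E
python3 held.py | tail -1
```

```text
cur [ 0.4131 -0.1483  0.0775] jaw 0.8 turn u [-0.05  0.02 -0.07] shift u after turn [ 0.08  1.77 -0.09] before [ 0.09  1.77 -0.1 ]
slope deg -0.5369149134497293 offset -0.0019051877873315019
```

View pics/w14.png

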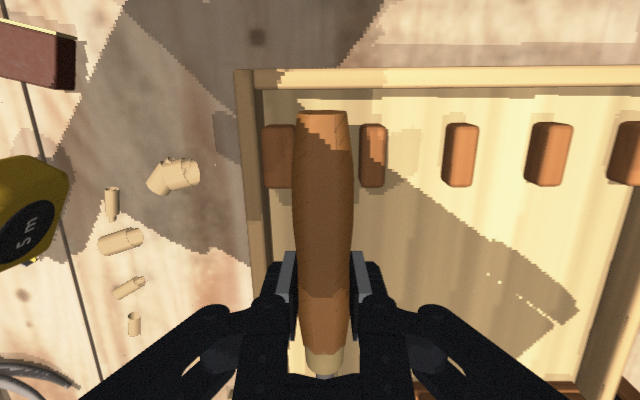

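View pics/s14.png

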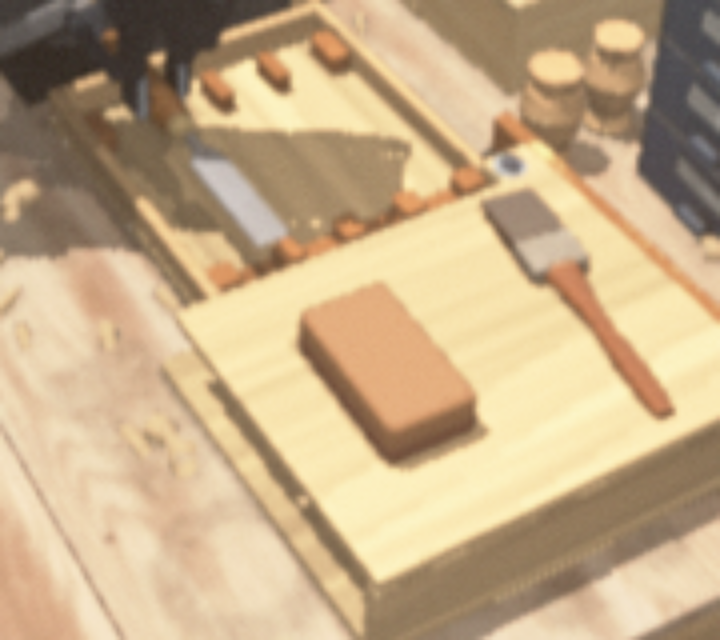

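Request:
step_arm([
  [0, 0, 0, 0.1, 0.4, -0.1, 0],
  [0, 0, 0, 0, 0.6, 0, 0],
  [0, 0, 0, 0, 0.4, 0, 0],
  [0, 0, 0, 0, 0.2, 0, 0],
  [0, 0, 0, 0, 0.1, 0, 0],
  [0, 0, 0, 0, 0, 0, 0],
])

```text
time_s: 28.25
eef_pos: [0.4196, -0.1528, 0.0307]
eef_rot: [0.707, -0.707, -0.005, 0.005]
wrist_force: [-0.5, 0.7, -1.0]
opening: 0.269
```

```bash
python3 - <<'E'
from h import *
goto([.4155,-.151,.0245],.65); print(pose()[2]['wrist_force'])
cam('wrist','w15.png')
im,d,K,R,t=cam('scene'); cv2.imwrite('pics/s15.png',cv2.resize(im[200:360,270:450],None,fx=4,fy=4))
E
```

```text
cur [ 0.4196 -0.1528  0.0307] jaw 0.7 turn u [-0.    0.02 -0.  ] shift u after turn [-0.14  0.21  0.06] before [-0.14  0.21  0.06]
[-0.48739313  0.67796143 -0.98320996]
```

View pics/s15.png

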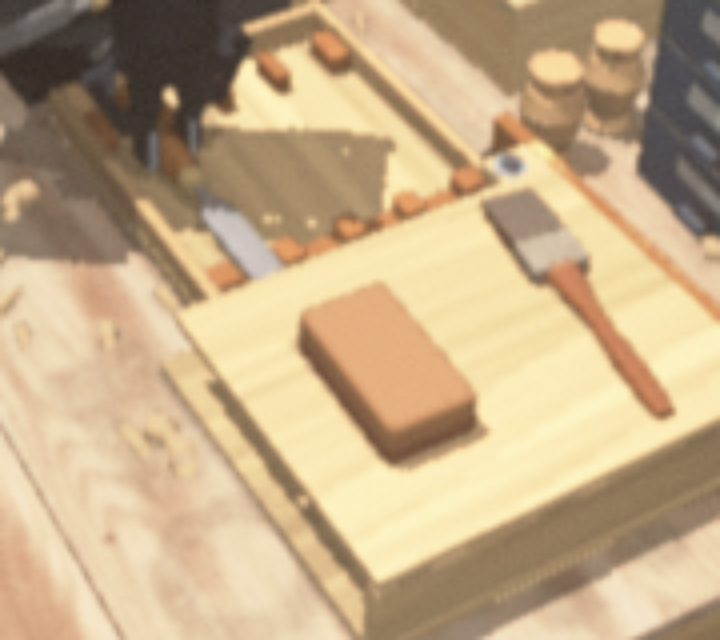

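Request:
step_arm([
  [0, 0, 0, -0.12, 0, 0.06, 0],
  [0, 0, 0, 0, 0, 0, 0],
  [0, 0, 0, 0, 0.1, 0, 0],
  [0, 0, 0, 0, 0.1, 0, 0],
  [0, 0, 0, 0, 0, 0, 0],
  [0, 0, 0, 0, 0, 0, 0],
])

```text
time_s: 28.95
eef_pos: [0.4164, -0.1518, 0.0265]
eef_rot: [-0.707, 0.707, 0.005, -0.005]
wrist_force: [-7.8, 3.1, 24.2]
opening: 0.27
```

```bash
python3 - <<'E'
from h import *
goto([.416,-.151,.0245],.65); print(pose()[2]['wrist_force'])
E
```

```text
cur [ 0.4164 -0.1518  0.0265] jaw 0.7 turn u [ 0.    0.02 -0.  ] shift u after turn [-0.01  0.07  0.03] before [-0.01  0.07  0.03]
[-7.75578429  3.11832149 24.15853801]
```

```bash
python3 - <<'E'
from h import *
cam('wrist','w16.png')
im,d,K,R,t=cam('scene'); cv2.imwrite('pics/s16.png',cv2.resize(im[220:300,290:380],None,fx=8,fy=7,interpolation=cv2.INTER_CUBIC))
E
python3 held.py
```

```text
zmax 0.09575040383668311
[ 0.02   -0.0288  0.0287 -0.     -0.0234]
[ 0.028  -0.0245  0.0265  0.001  -0.0243]
[ 0.036  -0.0287  0.0277 -0.0005 -0.0239]
[ 0.044  -0.0289  0.028  -0.0004 -0.0241]
[ 0.052  -0.0288  0.0279 -0.0004 -0.0244]
[ 0.06   -0.0289  0.0279 -0.0005 -0.0235]
[ 0.068  -0.0289  0.0283 -0.0003 -0.0223]
[ 0.076  -0.0287  0.0287  0.     -0.021 ]
[ 0.084  -0.0288  0.0289  0.     -0.0226]
[ 0.092  -0.0287  0.0288  0.     -0.0242]
slope deg -0.1342575311394194 offset 1.6253889215500686e-05
```

View pics/s16.png

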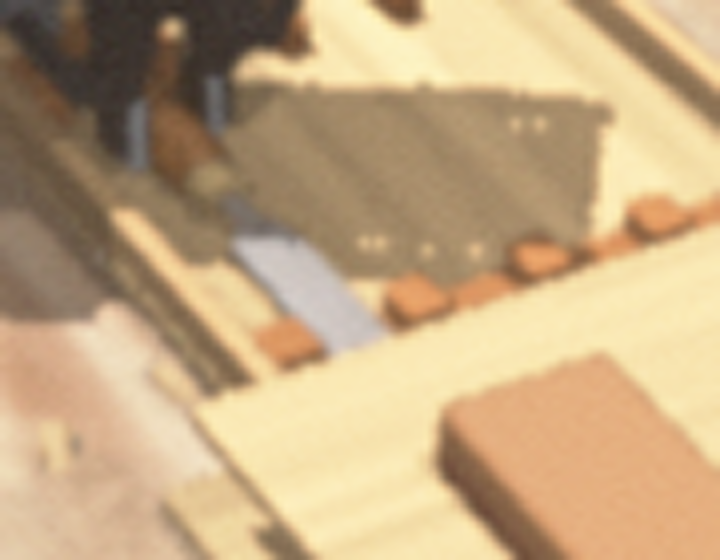

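View pics/w16.png

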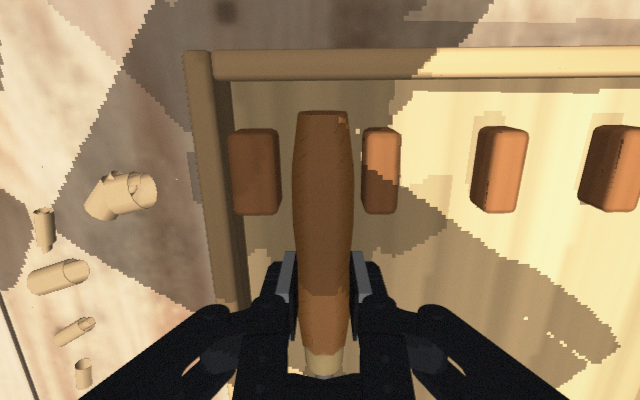

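Request:
step_arm([
  [0, 0, 0, 0, 0, 0, 0.42],
  [0, 0, 0, 0, 0, 0, 0.42],
  [0, 0, 0, 0, 0, 0, 0.42],
  [0, 0, 0, 0, -0.3, 0, 0.42],
  [0, 0, 0, 0, -0.7, 0, 0.42],
  [0, 0, 0, 0, -1, 0, 0.42],
  [0, 0, 0, 0, -1, 0, 0.42],
  [0, 0, 0, 0, -1, 0, 0.42],
  [0, 0, 0, 0, -1, 0, 0.42],
  [0, 0, 0, 0, -1, 0, 0.42],
])

```text
time_s: 30.1
eef_pos: [0.4158, -0.1511, 0.2063]
eef_rot: [-0.707, 0.707, 0.005, -0.004]
wrist_force: [0.9, -0.3, -0.7]
opening: 0.416
```

```bash
python3 - <<'E'
from h import *
goto([.45,-.24,.28],.65)
E
```

```text
cur [ 0.4158 -0.1511  0.2063] jaw 0.7 turn u [0.   0.01 0.  ] shift u after turn [ 1.11 -2.46 -2.98] before [ 1.1  -2.46 -2.98]
```

Request:
step_arm([
  [0, 0, 0, 0.4, -0.7, -0.8, 0.45],
  [0, 0, 0, 0.4, -0.7, -0.8, 0.45],
  [0, 0, 0, 0.4, -0.7, -0.8, 0.45],
  [0, 0, 0, 0.4, -0.7, -0.8, 0.45],
  [0, 0, 0, 0.4, -0.5, -0.8, 0.45],
  [0, 0, 0, 0, 0, 0, 0.45],
  [0, 0, 0, 0, 0, 0, 0.45],
])

```text
time_s: 30.8
eef_pos: [0.4773, -0.2705, 0.3035]
eef_rot: [0.707, -0.707, -0.004, 0.004]
wrist_force: [-1.1, 1.6, 0.1]
opening: 0.452
```

```bash
cat > tray.py <<'E'
from meas import *
import sys
im,d,K,R,t=cam('wrist',sys.argv[1]); W=world(d,K,R,t); z=W[...,2]
print(np.round(pose()[0],4))
for o in chisels(W,im): print('mat',np.round(np.array(o[:5],float),1),np.round(o[5],3),o[6])
phi=np.radians(1.1); xh=np.array([-np.sin(phi),np.cos(phi)]); yh=np.array([-np.cos(phi),-np.sin(phi)])
pin=np.array([.6036,-.3198]); r=W[...,:2]-pin; tx=(r@xh)*1000; ty=(r@yh)*1000
for s in range(4):
    yc=35+50*s
    m=(abs(ty-yc)<22)&(tx>-4)&(tx<258)&(z>.0)
    prof=[]
    for x0 in range(5,256,12):
        q=m&(abs(tx-x0)<6)
        if q.sum()<15: prof.append((x0,'-'));continue
        zz=z[q]; hi=q&(z>max(.027,0)); 
        yy=ty[hi&(abs(ty-yc)<17.5)]
        prof.append((x0,int(np.percentile(zz,95)*1000), (round(float(np.percentile(yy,3)+np.percentile(yy,97))/2-yc,1) if len(yy)>8 else None)))
    print('slot',s+1,prof)
E
python3 tray.py w17.png
```

```text
[ 0.477  -0.2697  0.303 ]
slot 1 [(5, 72, None), (17, 56, -2.2), (29, 45, -0.9), (41, 45, -1.2), (53, 22, None), (65, 22, None), (77, 22, None), (89, 22, None), (101, 22, None), (113, 22, None), (125, 22, None), (137, 22, None), (149, 22, None), (161, 23, None), (173, 22, None), (185, 22, None), (197, 22, None), (209, 40, -17.0), (221, 40, -17.0), (233, '-'), (245, '-')]
slot 2 [(5, 22, None), (17, 30, -0.5), (29, 45, 0.4), (41, 367, -1.6), (53, 376, 3.5), (65, 384, 0.5), (77, 22, None), (89, 22, None), (101, 22, None), (113, 22, None), (125, 22, None), (137, 22, None), (149, 22, None), (161, 23, None), (173, 23, None), (185, 22, None), (197, 23, None), (209, 40, -17.1), (221, 40, -17.0), (233, '-'), (245, '-')]
slot 3 [(5, 22, None), (17, 31, -0.3), (29, 45, 0.0), (41, 342, 0.5), (53, 344, 11.4), (65, 387, 0.6), (77, 22, None), (89, 22, None), (101, 22, None), (113, 22, None), (125, 22, None), (137, 23, None), (149, 23, None), (161, 22, None), (173, 22, None), (185, 23, None), (197, 23, None), (209, 40, None), (221, 40, None), (233, '-'), (245, '-')]
slot 4 [(5, 35, 0.1), (17, 37, 1.0), (29, 46, 0.2), (41, 368, -2.6), (53, 378, -4.1), (65, 384, -7.8), (77, 37, 0.1), (89, 37, -0.0), (101, 38, -0.3), (113, 39, -0.2), (125, 44, -0.7), (137, 46, -0.2), (149, 48, -0.5), (161, 48, -0.4), (173, 48, -0.4), (185, 48, -0.7), (197, 49, -0.6), (209, 49, -0.8), (221, 49, -0.4), (233, '-'), (245, '-')]
```

View pics/w17.png

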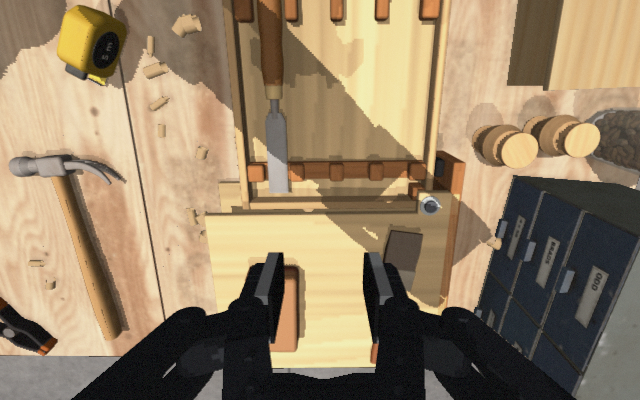

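Request:
step_arm([
  [0, 1, 0, 0, 0, 0, 0.55],
  [0, 1, 0, 0, 0, 0, 0.55],
  [0, 1, 0, 0, 0, 0, 0.55],
  [0, 1, 0, 0, 0, 0, 0.55],
  [0, 1, 0, 0, 0, 0, 0.55],
  [0, 1, 0, 0, 0, 0, 0.55],
  [0, 1, 0, 0, 0, 0, 0.55],
  [0, 1, 0, 0, 0, 0, 0.55],
  [0, 1, 0, 0, 0, 0, 0.55],
  [0, 1, 0, 0, 0, 0, 0.55],
])

```text
time_s: 31.85
eef_pos: [0.4768, -0.2689, 0.3027]
eef_rot: [0.614, -0.614, 0.351, -0.35]
wrist_force: [0.3, -0.3, 0.7]
opening: 0.553
```

Request:
step_arm([
  [0, 1, 0, 0, 0, 0, 0.55],
  [0, 1, 0, 0, 0, 0, 0.55],
  [0, 1, 0, 0, 0, 0, 0.55],
  [0, 1, 0, 0, 0, 0, 0.55],
  [0, 1, 0, 0, 0, 0, 0.55],
  [0, 0.05, 0, 0, 0, 0, 0.55],
])

```text
time_s: 32.45
eef_pos: [0.4769, -0.2691, 0.3028]
eef_rot: [0.502, -0.502, 0.499, -0.498]
wrist_force: [-0.6, -0.1, 0.4]
opening: 0.551
```

```bash
python3 - <<'E'
from h import *
goto([.56,.08,.2],-89.6)
E
```

```text
cur [ 0.4769 -0.2691  0.3028] jaw -89.6 turn u [ 0.01  0.   -0.01] shift u after turn [-11.62   3.43   2.85] before [-11.61   3.44   2.86]
```

Request:
step_arm([
  [0, 0, 0, -1, 0, 0.2, 0.55],
  [0, 0, 0, -1, 0, 0.2, 0.55],
  [0, 0, 0, -1, 0, 0.2, 0.55],
  [0, 0, 0, -1, 0, 0.2, 0.55],
  [0, 0, 0, -1, 0.2, 0.3, 0.55],
  [0, 0, 0, -1, 0.5, 0.3, 0.55],
  [0, 0, 0, -1, 0.5, 0.3, 0.55],
  [0, 0, 0, -1, 0.5, 0.3, 0.55],
  [0, 0, 0, -1, 0.5, 0.3, 0.55],
  [0, 0, 0, -1, 0.5, 0.3, 0.55],
])

```text
time_s: 33.45
eef_pos: [0.5526, 0.032, 0.2216]
eef_rot: [-0.503, 0.503, -0.498, 0.497]
wrist_force: [-0.5, -1.0, -1.2]
opening: 0.55
```

Request:
step_arm([
  [0, 0, 0, -1, 0.5, 0.2, 0.55],
  [0, 0, 0, -0.6, 0.3, 0, 0.55],
  [0, 0, 0, 0, 0, 0, 0.55],
  [0, 0, 0, 0, 0, 0, 0.55],
])

```text
time_s: 33.85
eef_pos: [0.5583, 0.0784, 0.1983]
eef_rot: [-0.502, 0.503, -0.498, 0.497]
wrist_force: [-0.3, -0.7, 0.5]
opening: 0.548
```

```bash
cat > look.py <<'E'
# look at a handle near expected grip (gx,gy mm) with butt direction angle; fit line
from meas import *
import sys
gx,gy,ang=map(float,sys.argv[1:4]); a=np.radians(ang); u=np.array([np.cos(a),np.sin(a)]); n=np.array([-u[1],u[0]])
im,d,K,R,t=cam('wrist',sys.argv[4]); W=world(d,K,R,t); z=W[...,2]
r=W[...,:2]*1000-[gx,gy]; s=r@u; w=r@n
m=(z>.010)&(z<.045)&(abs(w)<22)&(s>-70)&(s<100)
lab=cv2.connectedComponentsWithStats(m.astype(np.uint8)); i=1+np.argmax(lab[2][1:,4]); m=lab[1]==i
print('s range',np.percentile(s[m],[.3,99.7]),'-> butt expected at +77')
S=[];C=[]
for s0 in range(-60,90,10):
    q=m&(abs(s-s0)<5)
    if q.sum()<20: continue
    e=np.percentile(w[q],[2,98]); print(s0,np.round(e,1),round(e.mean(),1),round(float(np.percentile(z[q],95)),3))
    if s0<72 and s0>-25: S.append(s0);C.append(e.mean())
k=np.polyfit(S,C,1); ang2=ang+np.degrees(np.arctan(k[0])); b=np.percentile(s[m],99.7)-77
u2=np.array([gx,gy])+u*b+n*(k[1]+k[0]*b); print('fit ang %.2f'%ang2,'grip',np.round(u2,1))
goto([u2[0]/1000,u2[1]/1000,.007],ang2-90 if len(sys.argv)<6 else ang2+90)
E
python3 look.py 585.5 81.6 0.4 w18.png
```

```text
s range [-69.3883338   63.90474936] -> butt expected at +77
-60 [-5.1 20.6] 7.7 0.028
-50 [-21.   21.3] 0.1 0.029
-40 [-21.8  21. ] -0.4 0.029
-30 [-21.5  21.5] 0.0 0.029
-20 [-21.4  21.4] -0.0 0.03
-10 [-20.3  21.1] 0.4 0.03
0 [-17.2  20.1] 1.4 0.03
10 [-11.7  14.6] 1.5 0.03
20 [-7.4 19.7] 6.1 0.031
30 [-3.6 21.4] 8.9 0.031
40 [ 0.4 21.8] 11.1 0.031
50 [ 5.7 21.7] 13.7 0.03
60 [11.3 21.6] 16.4 0.028
fit ang 12.85 grip [572.4  80.8]
cur [0.5588 0.0778 0.1989] jaw -89.5 turn u [-0.   -2.05  0.  ] shift u after turn [0.   6.4  0.47] before [-0.1   6.4   0.45]
```

View pics/w18.png

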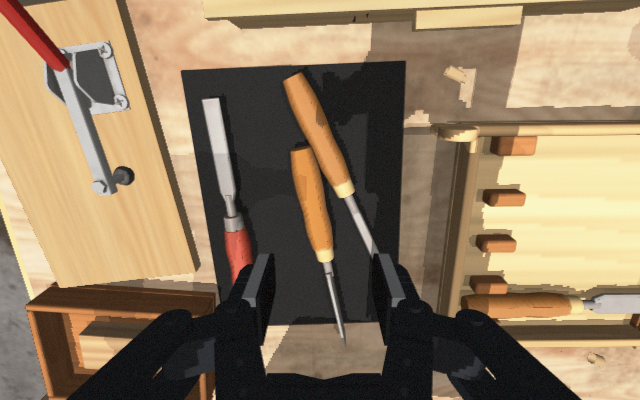

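Request:
step_arm([
  [0, 0, 0, 0.4, -0.6, -0.8, 0.5],
  [0, 0, 0, 0.4, -0.6, -0.8, 0.5],
  [0, 0, 0, 0.4, -0.6, -0.8, 0.5],
  [0, 0, 0, 0.4, -0.6, -0.8, 0.5],
  [0, 0, 0, 0.4, -0.6, -0.8, 0.5],
  [0, 0, 0, 0.4, -0.6, -0.8, 0.5],
  [0, 0, 0, 0, 0, 0, 0.5],
  [0, 0, 0, 0, 0, 0, 0.5],
])

```text
time_s: 34.7
eef_pos: [0.4158, 0.0041, 0.3077]
eef_rot: [0.502, -0.501, 0.498, -0.5]
wrist_force: [0.6, 0.1, -0.1]
opening: 0.503
```

```bash
python3 - <<'E'
from meas import *
im,d,K,R,t=cam('wrist','w19.png'); W=world(d,K,R,t); np.save('W19.npy',W)
print(pose()[0])
v,u=np.mgrid[0:400,0:640]
c=im[60:330,170:430]; cv2.imwrite('pics/w19c.png',cv2.resize(c,None,fx=2.2,fy=2.2,interpolation=cv2.INTER_CUBIC))
im,d,K,R,t=cam('top'); cv2.imwrite('pics/t19.png',cv2.resize(im[140:275,220:320],None,fx=4.4,fy=4.4,interpolation=cv2.INTER_CUBIC))
E
```

```text
[0.41575867 0.00449066 0.3068575 ]
```

View pics/w19.png

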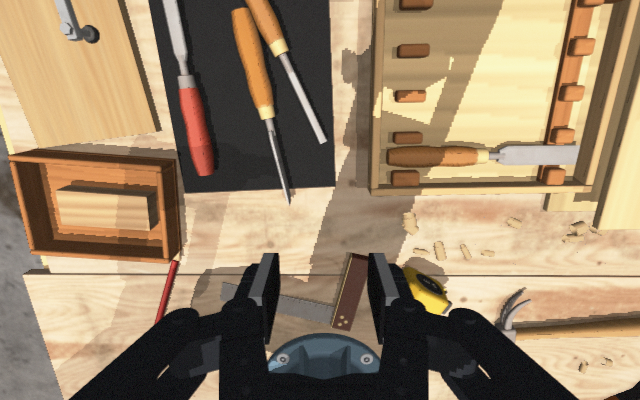

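View pics/w19c.png

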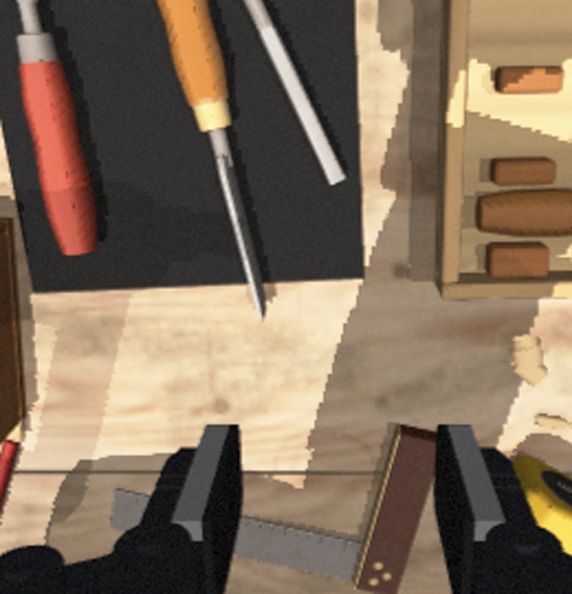

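```bash
python3 - <<'E'
from meas import *
W=np.load('W19.npy'); z=W[...,2]
def px(wx,wy): pass
import sys
im=cv2.imread('pics/w19.png')
for v in range(120,206,8):
    row=[(u,round(float(z[v,u])*1000),) for u in range(262,296,1) if z[v,u]>.007]
    if row: print(v,row, np.round(W[v,row[len(row)//2][0],:2],3))
E
```

```text
120 [(265, 17), (266, 20), (267, 19), (268, 20), (269, 20), (270, 18), (271, 18), (272, 17)] [0.457 0.073]
128 [(268, 19), (269, 18), (270, 21), (271, 21), (272, 20), (273, 17), (274, 18)] [0.447 0.071]
136 [(270, 26), (271, 26), (272, 26), (273, 22), (274, 22), (275, 17)] [0.437 0.069]
144 [(272, 29), (273, 28), (274, 28), (275, 25), (276, 22), (277, 14), (278, 7)] [0.427 0.066]
152 [(274, 26), (275, 27), (276, 27), (277, 25), (278, 21), (279, 14)] [0.417 0.064]
160 [(276, 25), (277, 27), (278, 27), (279, 25), (280, 23), (281, 14), (282, 7)] [0.407 0.061]
168 [(278, 28), (279, 29), (280, 27), (281, 24), (282, 22), (283, 14)] [0.396 0.059]
176 [(280, 27), (281, 29), (282, 28), (283, 26), (284, 22), (285, 14)] [0.385 0.057]
184 [(282, 28), (283, 27), (284, 27), (285, 26), (286, 23), (287, 16)] [0.374 0.055]
192 [(285, 28), (286, 27), (287, 26), (288, 22), (289, 16)] [0.363 0.052]
200 [(287, 27), (288, 28), (289, 25), (290, 18)] [0.351 0.05 ]
```

View pics/t19.png

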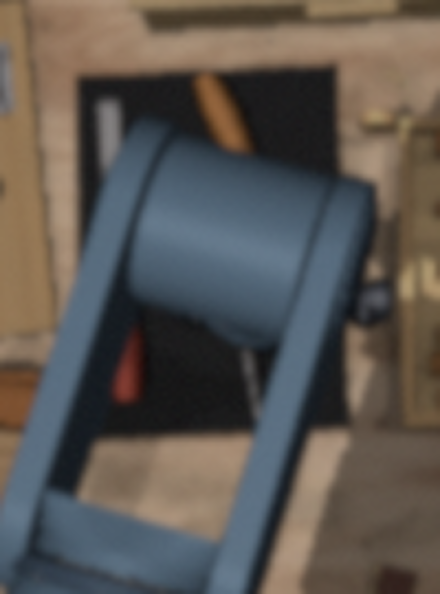

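```bash
python3 - <<'E'
from h import *
W=np.load('W19.npy')
print(np.round(W[132:146:4,316:326:3],3).tolist())
goto([.385,.03,.06],-89.7)
E
```

```text
[[[0.442, 0.013, 0.017], [0.442, 0.009, 0.017], [0.442, 0.006, 0.017], [0.44, 0.002, 0.002]], [[0.435, 0.014, 0.003], [0.437, 0.009, 0.016], [0.437, 0.006, 0.018], [0.436, 0.002, 0.014]], [[0.429, 0.014, 0.003], [0.431, 0.009, 0.016], [0.431, 0.006, 0.014], [0.431, 0.002, 0.013]], [[0.424, 0.014, 0.003], [0.424, 0.01, 0.004], [0.424, 0.006, 0.004], [0.424, 0.001, 0.003]]]
cur [0.4157 0.0048 0.3063] jaw -89.6 turn u [-0.    0.02 -0.  ] shift u after turn [-0.84  8.21 -1.02] before [-0.85  8.21 -1.02]
```

Request:
step_arm([
  [0, 0, 0, -0.4, 1, -0.5, 0],
  [0, 0, 0, -0.4, 1, -0.5, 0],
  [0, 0, 0, 0, 1, 0, 0],
  [0, 0, 0, 0, 1, 0, 0],
  [0, 0, 0, 0, 1, 0, 0],
  [0, 0, 0, 0, 1, 0, 0],
  [0, 0, 0, 0, 1, 0, 0],
  [0, 0, 0, 0, 1, 0, 0],
  [0, 0, 0, 0, 0.2, 0, 0],
  [0, 0, 0, 0, 0, 0, 0],
])

```text
time_s: 35.8
eef_pos: [0.3842, 0.0293, 0.0594]
eef_rot: [-0.501, 0.503, -0.499, 0.497]
wrist_force: [-0.1, 0.3, 0.9]
opening: -0.002
```

```bash
python3 - <<'E'
from h import *
goto([.385,.03,.021],-89.7)
cam('wrist','w20.png')
E
```

```text
cur [0.3842 0.0293 0.0594] jaw -89.5 turn u [ 0.04  0.03 -0.01] shift u after turn [-0.02  1.28  0.03] before [-0.02  1.28  0.03]
```

View pics/w20.png

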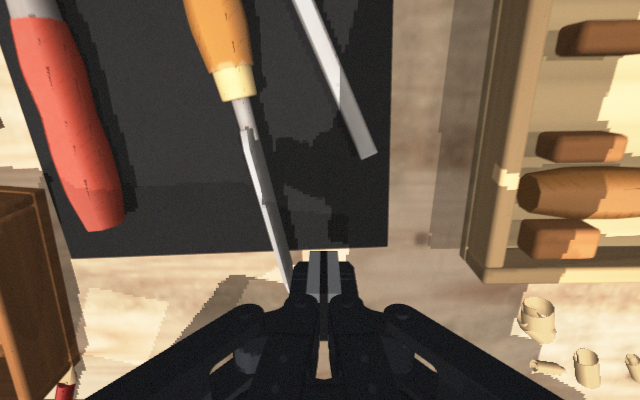

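Request:
step_arm([
  [0, 0, 0, 0.1, 0, 0.5, 0],
  [0, 0, 0, 0, 0.6, 0, 0],
  [0, 0, 0, 0, 0.6, 0, 0],
  [0, 0, 0, -0.3, 0.05, 0, 0],
  [0, 0, 0, -0.3, 0, 0, 0],
  [0, 0, 0, -0.3, 0, 0, 0],
  [0, 0, 0, -0.3, 0, 0, 0],
  [0, 0, 0, -0.2, 0, 0, 0],
])

```text
time_s: 36.65
eef_pos: [0.4005, 0.069, 0.0238]
eef_rot: [0.502, -0.502, 0.498, -0.498]
wrist_force: [-0.4, 0.1, 0.2]
opening: 0.001
```

```bash
python3 - <<'E'
from h import *
goto([.385,.03,.021],-89.7);print(pose()[2]['wrist_force'])
cam('wrist','w21.png')
E
```

```text
cur [0.4005 0.069  0.0238] jaw -89.5 turn u [-0.01  0.03  0.  ] shift u after turn [ 1.3   0.09 -0.52] before [ 1.3   0.09 -0.53]
[-0.36727076  0.05495036  0.16850277]
```

View pics/w21.png

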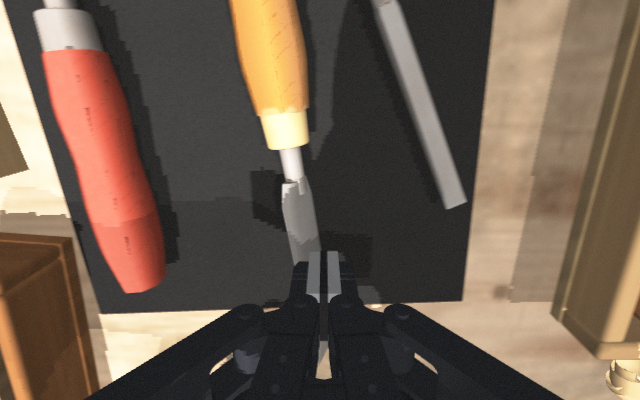

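Request:
step_arm([
  [0, 0, 0, -0.3, 0, 0, 0],
  [0, 0, 0, -0.3, 0, 0, 0],
  [0, 0, 0, 0, 0, 0, 0],
])

```text
time_s: 37.0
eef_pos: [0.3997, 0.0869, 0.0231]
eef_rot: [0.502, -0.502, 0.498, -0.498]
wrist_force: [0.3, -0.0, 0.3]
opening: -0.001
```

```bash
python3 - <<'E'
from h import *
print(pose()[2]['wrist_force'])
cam('wrist','w22.png')
E
```

```text
[ 0.33677519 -0.03696219  0.29891276]
```

View pics/w22.png

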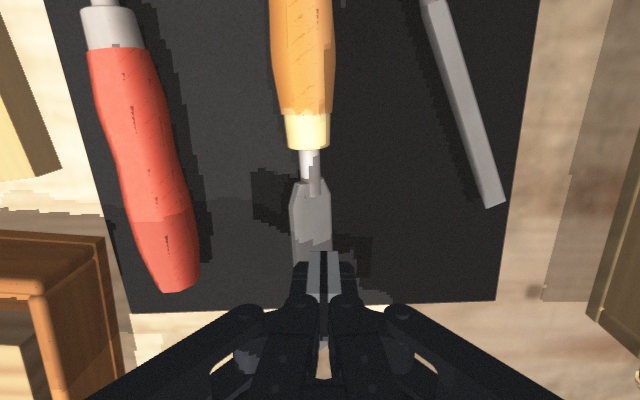

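Request:
step_arm([
  [0, 0, 0, 0, -0.8, 0, 0],
  [0, 0, 0, 0, -1, 0, 0],
  [0, 0, 0, 0, -1, 0, 0],
  [0, 0, 0, 0.3, -1, 0, 0.5],
  [0, 0, 0, 0.3, -1, -0.3, 0.5],
  [0, 0, 0, 0.3, -1, -0.3, 0.5],
  [0, 0, 0, 0.3, -1, -0.3, 0.5],
  [0, 0, 0, 0.3, -0.8, -0.3, 0.5],
  [0, 0, 0, 0, 0, 0, 0.5],
])

```text
time_s: 37.95
eef_pos: [0.3655, 0.0395, 0.2544]
eef_rot: [0.503, -0.5, 0.496, -0.501]
wrist_force: [0.5, 0.6, -0.6]
opening: 0.501
```

```bash
python3 - <<'E'
from meas import *
im,d,K,R,t=cam('wrist','w23.png'); W=world(d,K,R,t); np.save('W23.npy',W); z=W[...,2]
print(pose()[0])
for o in chisels(W,im): print('mat',np.round(np.array(o[:5],float),1),np.round(o[5],3),o[6])
E
```

```text
[0.36504825 0.04000881 0.25249518]
mat [484.3 229.5 177.6  94.1  23.8] [0.017 0.017] 1577
mat [ 456.9  166.8 -177.1  152.7   27. ] [0.022 0.027] 3228
mat [455.8  93.2   3.  155.3  24.8] [0.026 0.018] 2993
mat [479.6  26.8  25.5 116.9  11.3] [0.019 0.016] 1105
mat [395.7 226.3  72.3  43.6  23.6] [nan nan] 614
  return _methods._mean(a, axis=axis, dtype=dtype,
  ret = ret.dtype.type(ret / rcount)
```

View pics/w23.png

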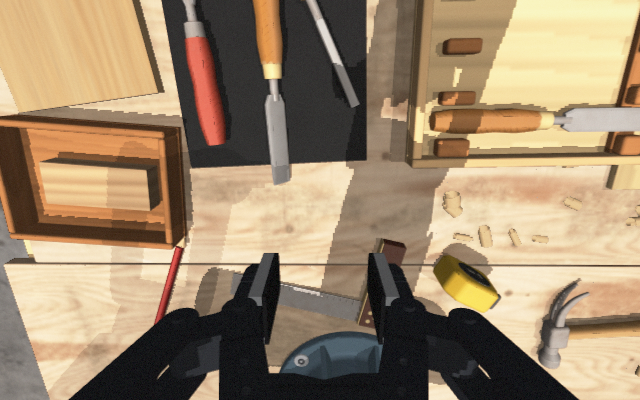

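```bash
python3 - <<'E'
from h import *
goto([.44,.09,.27],-87)
E
```

```text
cur [0.365  0.04   0.2525] jaw -89.7 turn u [-0.04 -0.44  0.01] shift u after turn [-1.53 -0.58  2.58] before [-1.65 -0.58  2.51]
```

Request:
step_arm([
  [0, -0.44, 0, -0.3, -0.2, 0.5, 0.44],
  [0, 0, 0, -0.4, -0.2, 0.7, 0.44],
  [0, 0, 0, -0.4, -0.2, 0.7, 0.44],
  [0, 0, 0, -0.4, 0, 0.7, 0.44],
  [0, 0, 0, 0, 0, 0, 0.44],
  [0, 0, 0, 0, 0, 0, 0.44],
])

```text
time_s: 38.6
eef_pos: [0.4393, 0.0894, 0.2672]
eef_rot: [-0.513, 0.514, -0.487, 0.485]
wrist_force: [0.4, -0.2, 0.0]
opening: 0.441
```

```bash
python3 - <<'E'
from meas import *
im,d,K,R,t=cam('wrist','w24.png'); W=world(d,K,R,t); np.save('W24.npy',W); z=W[...,2]
print(pose()[0])
for o in chisels(W,im): print('mat',np.round(np.array(o[:5],float),1),np.round(o[5],3),o[6])
E
```

```text
[0.43910898 0.08919598 0.26752856]
mat [ 489.5  170.9 -174.5  227.    24.3] [0.017 0.028] 3533
mat [493.3  84.3  22.4 214.3 114.1] [0.027 0.017] 6083
mat [507.  229.8 178.1 146.1  24.8] [0.015 0.017] 1478
mat [391.1 223.   86.   30.5  26.3] [nan nan] 473
  return _methods._mean(a, axis=axis, dtype=dtype,
  ret = ret.dtype.type(ret / rcount)
```

View pics/w24.png

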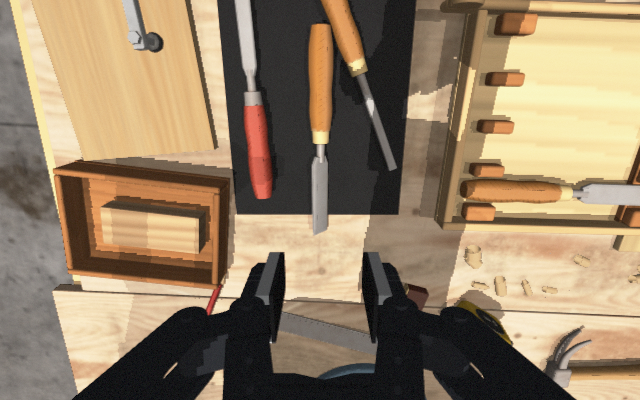

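```bash
python3 - <<'E'
from h import *
W=np.load('W24.npy'); z=W[...,2]*1000
S=[];C=[]
for v in range(22,238,8):
    us=[u for u in range(296,342) if z[v,u]>9 and z[v,u]<45]
    # contiguous from the left
    if not us: print(v);continue
    run=[us[0]]
    for u in us[1:]:
        if u-run[-1]<=2: run.append(u)
    w=W[v,run]*1000; e=w[:,1].max(),w[:,1].min()
    zz=z[v,run]; k=np.polyfit(w[:,1],zz,1)[0]
    print(v,len(run),'X %.0f'%np.median(w[:,0]),np.round(e,1),'mid %.1f'%np.mean(e),'z',np.round(np.percentile(zz,[5,50,95])),'slope %.2f'%k)
E
```

```text
22 12 X 583 [90.4 79.2] mid 84.8 z [21. 26. 29.] slope -0.80
30 20 X 575 [110.  90.] mid 100.0 z [22. 26. 29.] slope -0.11
38 22 X 567 [110.7  88.4] mid 99.6 z [21. 27. 29.] slope -0.09
46 24 X 559 [111.4  86.9] mid 99.1 z [22. 28. 30.] slope -0.05
54 24 X 552 [111.   86.4] mid 98.7 z [23. 28. 30.] slope -0.04
62 24 X 544 [110.7  85.9] mid 98.3 z [22. 28. 30.] slope -0.10
70 24 X 536 [110.4  85.4] mid 97.9 z [22. 27. 31.] slope -0.08
78 23 X 528 [110.1  84.8] mid 97.4 z [22. 27. 29.] slope -0.07
86 21 X 520 [108.6  85.3] mid 97.0 z [21. 27. 29.] slope -0.04
94 22 X 512 [108.3  84.9] mid 96.6 z [22. 26. 28.] slope -0.03
102 22 X 503 [107.9  84.3] mid 96.1 z [22. 27. 29.] slope -0.05
110 22 X 495 [107.6  83.7] mid 95.7 z [21. 28. 30.] slope -0.02
118 22 X 486 [107.2  83.2] mid 95.2 z [22. 26. 29.] slope -0.01
126 20 X 477 [105.7  83.7] mid 94.7 z [19. 25. 27.] slope -0.04
134 17 X 468 [104.2  85.5] mid 94.9 z [19. 24. 26.] slope -0.14
142 16 X 458 [102.6  84.9] mid 93.7 z [19. 24. 25.] slope 0.02
150 8 X 448 [97.4 89.1] mid 93.2 z [16. 19. 20.] slope 0.05
158 13 X 438 [100.5  86. ] mid 93.2 z [12. 20. 22.] slope 0.61
166 15 X 429 [102.4  85.4] mid 93.9 z [12. 20. 25.] slope 0.76
174 16 X 419 [102.   83.5] mid 92.7 z [10. 19. 24.] slope 0.84
182 15 X 409 [101.5  84.2] mid 92.9 z [11. 21. 24.] slope 0.78
190 15 X 398 [101.1  83.6] mid 92.3 z [13. 20. 24.] slope 0.76
198 15 X 388 [100.6  83. ] mid 91.8 z [11. 20. 24.] slope 0.77
206 15 X 377 [100.2  82.3] mid 91.2 z [11. 19. 23.] slope 0.79
214 14 X 366 [98.4 81.7] mid 90.0 z [11. 19. 23.] slope 0.85
222 14 X 354 [97.9 81. ] mid 89.5 z [11. 18. 23.] slope 0.81
230 12 X 344 [97.4 83. ] mid 90.2 z [10. 19. 23.] slope 1.00
```

```bash
python3 - <<'E'
from h import *
goto([.415,.111,.04],-87)
E
```

```text
cur [0.4391 0.0892 0.2675] jaw -86.9 turn u [ 0.03  0.02 -0.  ] shift u after turn [-0.77  7.58 -0.76] before [-0.77  7.59 -0.74]
```

Request:
step_arm([
  [0, 0, 0, -0.4, 0.6, -0.4, 0],
  [0, 0, 0, -0.37, 1, -0.36, 0],
  [0, 0, 0, 0, 1, 0, 0],
  [0, 0, 0, 0, 1, 0, 0],
  [0, 0, 0, 0, 1, 0, 0],
  [0, 0, 0, 0, 1, 0, 0],
  [0, 0, 0, 0, 1, 0, 0],
  [0, 0, 0, 0, 0.8, 0, 0],
  [0, 0, 0, 0, 0.2, 0, 0],
  [0, 0, 0, 0, 0, 0, 0],
])

```text
time_s: 39.65
eef_pos: [0.4149, 0.1107, 0.0405]
eef_rot: [-0.512, 0.514, -0.487, 0.486]
wrist_force: [0.2, 0.5, -0.7]
opening: -0.001
```

```bash
python3 - <<'E'
from h import *
goto([.415,.111,.019],-87)
cam('wrist','w25.png')
E
```

```text
cur [0.4149 0.1107 0.0405] jaw -87.0 turn u [ 0.02  0.01 -0.  ] shift u after turn [-0.01  0.72  0.  ] before [-0.01  0.72  0.01]
```

View pics/w25.png

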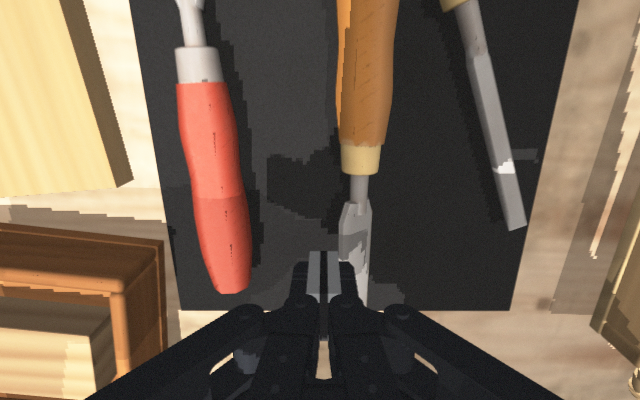

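Request:
step_arm([
  [0, 0, 0, 0, 0.3, 0, 0],
  [0, 0, 0, 0, 0.15, 0, 0],
  [0, 0, 0, 0, 0.15, 0, 0],
  [0, 0, 0, 0, 0.1, 0, 0],
  [0, 0, 0, 0, 0.05, 0, 0],
  [0, 0, 0, 0, 0, 0, 0],
])

```text
time_s: 40.3
eef_pos: [0.416, 0.111, 0.0184]
eef_rot: [-0.513, 0.513, -0.487, 0.486]
wrist_force: [0.3, -0.1, 0.6]
opening: -0.005
```

```bash
python3 - <<'E'
from h import *
goto([.415,.111,.019],-87);print(pose()[2]['wrist_force'])
cam('wrist','w26.png')
E
```

```text
cur [0.416  0.111  0.0184] jaw -86.9 turn u [ 0.    0.01 -0.  ] shift u after turn [-0.   -0.02 -0.03] before [-0.   -0.02 -0.03]
[ 0.34920773 -0.06070573  0.60674934]
```

View pics/w26.png

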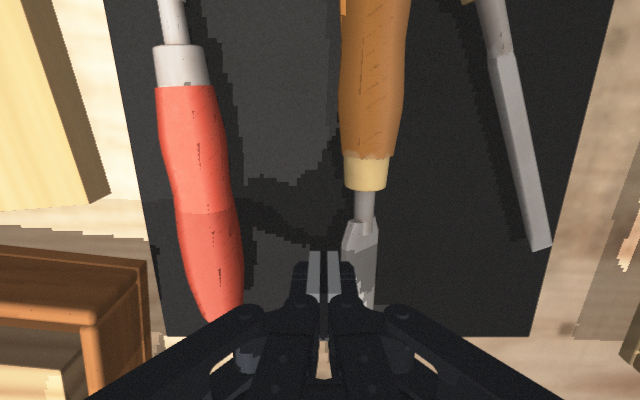

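Request:
step_arm([
  [0, 0, 0, 0, -0.8, 0, 0],
  [0, 0, 0, 0, -1, 0, 0],
  [0, 0, 0, 0.2, -1, 0, 0.44],
  [0, 0, 0, 0.3, -1, 0, 0.44],
  [0, 0, 0, 0, -1, -0.2, 0.44],
  [0, 0, 0, 0, -0.6, -0.2, 0.44],
  [0, 0, 0, 0, 0, 0, 0.44],
  [0, 0, 0, 0, 0, 0, 0.44],
])

```text
time_s: 41.15
eef_pos: [0.405, 0.0954, 0.1805]
eef_rot: [0.513, -0.513, 0.486, -0.487]
wrist_force: [-0.0, 0.4, 0.5]
opening: 0.44
```

```bash
cat > scan.py <<'E'
from h import *
import sys
# scan.py pic x0 y0 angle smin smax : cross sections in world (mm) along line through (x0,y0)
x0,y0,ang,a,b=map(float,sys.argv[2:7]); im,d,K,R,t=cam('wrist',sys.argv[1]); W=world(d,K,R,t); z=W[...,2]*1000
th=np.radians(ang);u=np.array([np.cos(th),np.sin(th)]);n=np.array([-u[1],u[0]])
r=W[...,:2]*1000-[x0,y0]; s=r@u; w=r@n
lim=float(sys.argv[7]) if len(sys.argv)>7 else 20
m=(abs(w)<lim)&(z>8)&(z<60)
for s0 in np.arange(a,b,10):
    q=m&(abs(s-s0)<5)
    if q.sum()<10: print(s0,'-');continue
    e=np.percentile(w[q],[2,98]); k=np.polyfit(w[q],z[q],1)[0]
    print(int(s0),'w',np.round(e,1),'mid %.1f'%e.mean(),'z',np.round(np.percentile(z[q],[5,50,95])),'slope %.2f'%k)
E
python3 scan.py w27.png 505 97 3 -170 90
```

```text
-170 w [-6.4  8.3] mid 0.9 z [10. 17. 22.] slope 0.96
-160 w [-7.7  9.6] mid 0.9 z [10. 18. 23.] slope 0.88
-150 w [-7.7  9.6] mid 1.0 z [11. 19. 23.] slope 0.82
-140 w [-8.5  9.5] mid 0.5 z [10. 19. 23.] slope 0.83
-130 w [-8.4  9.5] mid 0.5 z [10. 19. 24.] slope 0.85
-120 w [-8.3  9.5] mid 0.6 z [10. 19. 24.] slope 0.82
-110 w [-8.1  9.4] mid 0.7 z [11. 20. 24.] slope 0.83
-100 w [-8.   9.4] mid 0.7 z [11. 20. 24.] slope 0.83
-90 w [-8.9  9.3] mid 0.2 z [11. 19. 24.] slope 0.83
-80 w [-8.7  9.3] mid 0.3 z [10. 20. 24.] slope 0.83
-70 w [-7.6  8.6] mid 0.5 z [12. 20. 24.] slope 0.63
-60 w [-4.5  3.8] mid -0.3 z [16. 19. 21.] slope 0.01
-50 w [-8.7  8.3] mid -0.2 z [17. 21. 25.] slope 0.00
-40 w [-9.6  9.2] mid -0.2 z [18. 24. 26.] slope -0.01
-30 w [-11.1  10. ] mid -0.5 z [20. 25. 28.] slope -0.06
-20 w [-12.5  10.9] mid -0.8 z [21. 27. 29.] slope -0.07
-10 w [-13.2  11.6] mid -0.8 z [21. 27. 29.] slope -0.05
0 w [-13.   11.5] mid -0.7 z [21. 27. 29.] slope -0.05
10 w [-11.9  10.6] mid -0.7 z [21. 27. 29.] slope -0.07
20 w [-12.6  11.4] mid -0.6 z [21. 27. 30.] slope -0.06
30 w [-13.3  12.1] mid -0.6 z [22. 27. 30.] slope -0.07
40 w [-13.7  12. ] mid -0.8 z [22. 28. 30.] slope -0.06
50 w [-13.5  12. ] mid -0.8 z [22. 25. 30.] slope -0.08
60.0 -
70.0 -
80.0 -
```

View pics/w27.png

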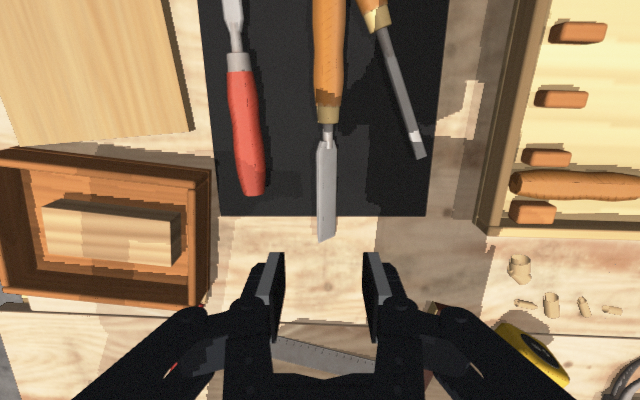

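```bash
python3 - <<'E'
from h import *
goto([.503,.0962,.007],-87.2)
E
```

```text
cur [0.4046 0.0954 0.1798] jaw -86.9 turn u [ 0.01  0.04 -0.  ] shift u after turn [0.13 5.76 3.28] before [0.15 5.76 3.28]
```

Request:
step_arm([
  [0, 0.04, 0, 0.05, 0, 0.8, 0.44],
  [0, 0, 0, 0.05, 0, 0.9, 0.44],
  [0, 0, 0, 0.03, 0.3, 0.9, 0.44],
  [0, 0, 0, 0, 0.8, 0.68, 0.44],
  [0, 0, 0, 0, 1, 0, 0.44],
  [0, 0, 0, 0, 1, 0, 0.44],
  [0, 0, 0, 0, 0.9, 0, 0.44],
  [0, 0, 0, 0, 0, 0, 0.44],
  [0, 0, 0, 0, 0, 0, 0.44],
])

```text
time_s: 42.1
eef_pos: [0.5024, 0.0965, 0.0595]
eef_rot: [-0.511, 0.513, -0.488, 0.487]
wrist_force: [-0.2, 0.1, 1.1]
opening: 0.442
```

```bash
python3 scan.py w28.png 505 97 3 -30 90; python3 -c "
from h import *
goto([.503,.0962,.007],-87.2)"
```

```text
-30 w [-11.6   9.8] mid -0.9 z [21. 26. 28.] slope -0.07
-20 w [-12.6  10.9] mid -0.9 z [21. 27. 29.] slope -0.07
-10 w [-13.1  11.7] mid -0.7 z [21. 27. 29.] slope -0.07
0 w [-12.9  11.5] mid -0.7 z [21. 27. 29.] slope -0.09
10 w [-12.6  10.7] mid -1.0 z [21. 27. 29.] slope -0.05
20 w [-13.   11.1] mid -1.0 z [21. 27. 29.] slope -0.06
30 w [-13.5  11.9] mid -0.8 z [22. 28. 30.] slope -0.07
40 w [-13.3  12.1] mid -0.6 z [22. 28. 30.] slope -0.07
50 w [-13.5  11.6] mid -1.0 z [22. 28. 30.] slope -0.06
60 w [-19.5  10.8] mid -4.4 z [21. 27. 30.] slope 0.06
70 w [-19.5   9.4] mid -5.0 z [21. 26. 28.] slope 0.02
80 w [-19.8   7.4] mid -6.2 z [16. 26. 29.] slope -0.26
cur [0.5036 0.0964 0.0608] jaw -87.2 turn u [ 0.  0. -0.] shift u after turn [ 0.01  1.79 -0.02] before [ 0.01  1.79 -0.02]
```

View pics/w28.png

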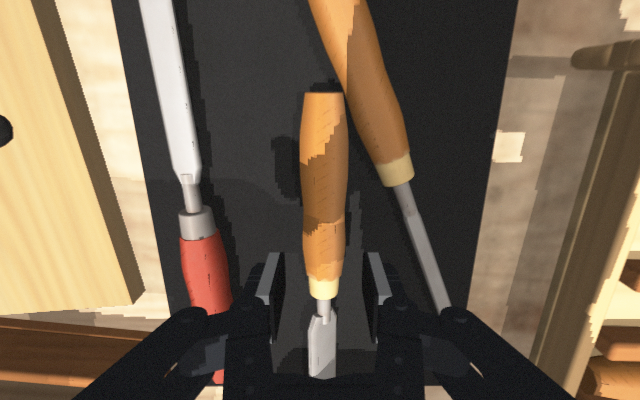

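Request:
step_arm([
  [0, 0, 0, 0, 0.6, 0.15, 0.44],
  [0, 0, 0, 0, 0.6, 0, 0.44],
  [0, 0, 0, 0, 0.4, 0, 0.44],
  [0, 0, 0, 0, 0.15, 0, 0.44],
  [0, 0, 0, 0, 0, 0, 0],
  [0, 0, 0, 0, 0, 0, 0],
  [0, 0, 0, 0, 0, 0, 0],
  [0, 0, 0, 0, 0, 0, 0],
  [0, 0, 0, 0, -0.3, 0, 0],
  [0, 0, 0, 0, -0.5, 0, 0],
])

```text
time_s: 43.15
eef_pos: [0.5071, 0.0966, 0.032]
eef_rot: [-0.512, 0.513, -0.488, 0.487]
wrist_force: [-0.4, -0.2, 0.3]
opening: 0.288
```

Request:
step_arm([
  [0, 0, 0, 0, -1, 0, 0],
  [0, 0, 0, 0, -1, 0, 0],
  [0, 0, 0, 0, -1, 0, 0],
  [0, 0, 0, 0, -1, 0, 0],
  [0, 0, 0, 0, 0, 0, 0],
])

```text
time_s: 43.65
eef_pos: [0.5113, 0.0965, 0.1576]
eef_rot: [0.514, -0.51, 0.485, -0.49]
wrist_force: [0.2, 0.7, -1.1]
opening: 0.289
```

```bash
python3 held.py; python3 -c "
from h import *
goto([.467,-.15,.2],1.1); cam('wrist','w29.png')"
```

```text
zmax 0.0752012800594268
[ 0.02   -0.0117  0.0124  0.0004 -0.0245]
[ 0.028  -0.0123  0.013   0.0004 -0.0252]
[ 0.036  -0.0124  0.013   0.0003 -0.0257]
[ 0.044  -0.0124  0.0131  0.0004 -0.0259]
[ 0.052  -0.0122  0.0129  0.0003 -0.0256]
[ 0.06   -0.0113  0.0119  0.0003 -0.0249]
[ 0.068  -0.01    0.0108  0.0004 -0.0238]
slope deg -0.008924985041014197 offset 0.0003614531297545195
cur [0.5098 0.0965 0.1551] jaw -87.2 turn u [ -0.04 -14.71   0.05] shift u after turn [-1.58 -1.5  -8.19] before [ 8.14 -1.5  -1.82]
```

View pics/w29.png

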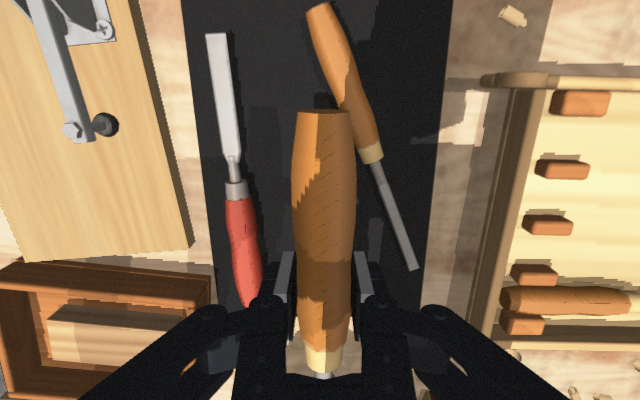

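Request:
step_arm([
  [0, -0.5, 0, 0, -0.7, 0, 0],
  [0, -1, 0, 0, -0.7, 0, 0],
  [0, -1, 0, 0, 0, 0, 0],
  [0, -1, 0, 0, 0, 0, 0],
  [0, -1, 0, 0, 0, 0, 0],
  [0, -1, 0, 0, 0, 0, 0],
  [0, -1, 0, 0, 0, 0, 0],
  [0, -1, 0, 0, 0, 0, 0],
  [0, -1, 0, 0, 0, 0, 0],
  [0, -1, 0, 0, 0, 0, 0],
])

```text
time_s: 44.75
eef_pos: [0.5066, 0.0966, 0.1922]
eef_rot: [-0.683, 0.683, -0.184, 0.181]
wrist_force: [0.1, 0.4, -2.0]
opening: 0.288
```

Request:
step_arm([
  [0, -1, 0, 0, 0, 0, 0],
  [0, -1, 0, 0, 0, 0, 0],
  [0, -1, 0, 0, 0, 0, 0],
  [0, -1, 0, 0, 0, 0, 0],
  [0, -1, 0, 0, 0, 0, 0],
  [0, -0.2, 0, 0, 0, 0, 0],
  [0, 0, 0, 0, 0, 0, 0],
])

```text
time_s: 45.45
eef_pos: [0.5072, 0.0966, 0.1929]
eef_rot: [0.707, -0.707, -0.005, 0.006]
wrist_force: [0.3, 0.7, -1.6]
opening: 0.287
```

```bash
python3 -c "
from h import *
goto([.4653,-.150,.08],1.1)"
```

```text
cur [0.5072 0.0966 0.1929] jaw 0.9 turn u [-0.   -0.03 -0.02] shift u after turn [-1.55  3.76 -8.19] before [-1.52  3.77 -8.2 ]
```

Request:
step_arm([
  [0, -0.03, 0, 0, 0, -0.9, 0],
  [0, 0, 0, -0.2, 0, -1, 0],
  [0, 0, 0, -0.2, 0, -1, 0],
  [0, 0, 0, -0.2, 0, -1, 0],
  [0, 0, 0, -0.2, 0.2, -1, 0],
  [0, 0, 0, -0.2, 0.6, -1, 0],
  [0, 0, 0, -0.2, 1, -1, 0],
  [0, 0, 0, -0.2, 1, -0.8, 0],
  [0, 0, 0, -0.2, 0.8, -0.5, 0],
  [0, 0, 0, 0, 0, 0, 0],
])

```text
time_s: 46.45
eef_pos: [0.4617, -0.1504, 0.0824]
eef_rot: [0.708, -0.706, -0.003, 0.008]
wrist_force: [-0.6, 1.8, -1.8]
opening: 0.292
```

```bash
python3 -c "
from h import *
cam('wrist','w30.png')
im,d,K,R,t=cam('scene'); cv2.imwrite('pics/s30.png',cv2.resize(im[200:310,270:400],None,fx=5,fy=5,interpolation=cv2.INTER_CUBIC))
goto([.4653,-.149,.03],1.1)"
```

```text
cur [ 0.4646 -0.1501  0.0858] jaw 1.1 turn u [-0.01 -0.01 -0.01] shift u after turn [0.02 1.86 0.04] before [0.03 1.86 0.03]
```

View pics/w30.png

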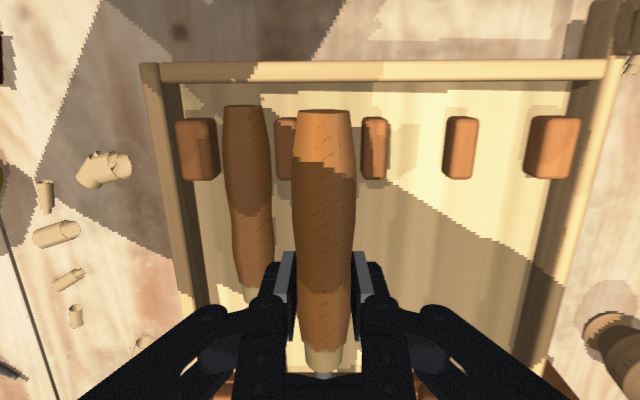

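View pics/s30.png

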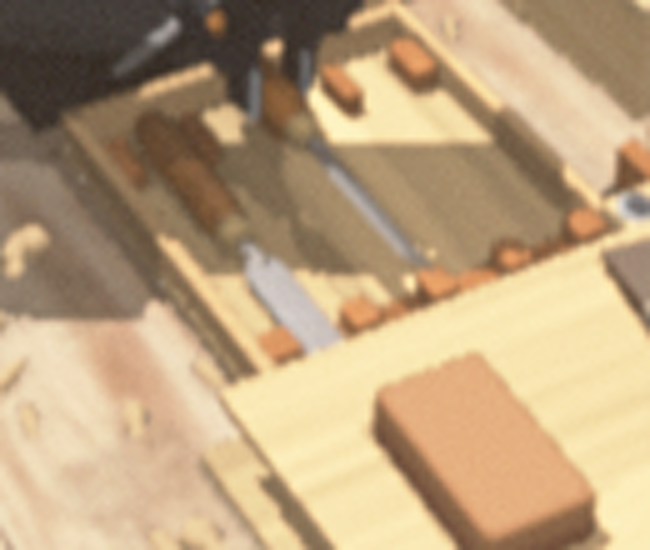

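Request:
step_arm([
  [0, 0, 0, 0.02, 0.5, 0.04, 0],
  [0, 0, 0, 0, 0.6, 0, 0],
  [0, 0, 0, 0, 0.4, 0, 0],
  [0, 0, 0, 0, 0.2, 0, 0],
  [0, 0, 0, 0, 0.1, 0, 0],
  [0, 0, 0, 0, 0, 0, 0],
])

```text
time_s: 47.15
eef_pos: [0.4662, -0.1491, 0.0326]
eef_rot: [-0.707, 0.707, 0.008, -0.007]
wrist_force: [-1.1, 1.3, 1.3]
opening: 0.288
```

```bash
python3 -c "
from h import *
cam('wrist','w31.png')
im,d,K,R,t=cam('scene'); cv2.imwrite('pics/s31.png',cv2.resize(im[200:310,270:400],None,fx=5,fy=5,interpolation=cv2.INTER_CUBIC))
goto([.4653,-.149,.0265],1.1);print(pose()[2]['wrist_force'])"
```

```text
cur [ 0.4662 -0.1494  0.0329] jaw 1.2 turn u [0.01 0.02 0.01] shift u after turn [-0.03  0.21  0.01] before [-0.03  0.21  0.01]
[-0.68741509  1.55539189  0.78349045]
```

View pics/s31.png

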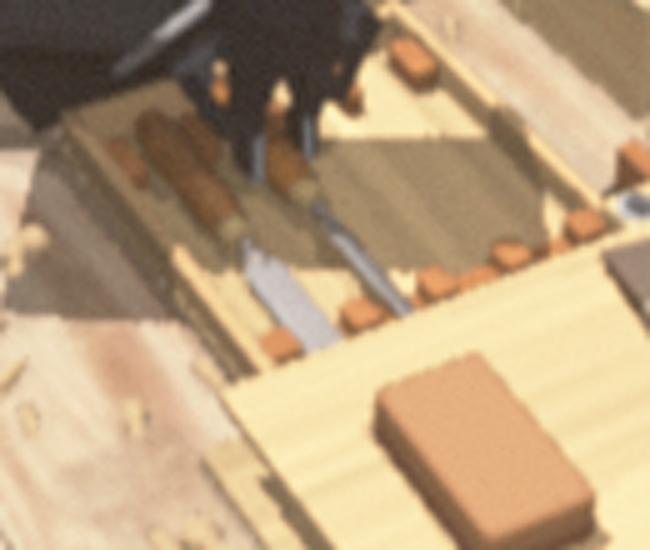

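Request:
step_arm([
  [0, 0, 0, -0.03, 0.12, 0, 0],
  [0, 0, 0, 0, 0, 0, 0],
  [0, 0, 0, 0, 0, 0, 0.42],
  [0, 0, 0, 0, 0, 0, 0.42],
  [0, 0, 0, 0, 0, 0, 0.42],
  [0, 0, 0, 0, -0.4, 0, 0.42],
  [0, 0, 0, 0, -0.8, 0, 0.42],
  [0, 0, 0, 0, -1, 0, 0.42],
  [0, 0, 0, 0, -1, 0, 0.42],
  [0, 0, 0, 0, -1, 0, 0.42],
])

```text
time_s: 48.25
eef_pos: [0.4645, -0.149, 0.1565]
eef_rot: [-0.707, 0.707, 0.008, -0.007]
wrist_force: [0.7, 0.4, -1.0]
opening: 0.421
```

Request:
step_arm([
  [0, 0, 0, 0, -0.7, -0.7, 0.42],
  [0, 0, 0, 0, -0.7, -0.8, 0.42],
  [0, 0, 0, 0, -0.5, -0.8, 0.42],
  [0, 0, 0, 0, -0.5, -0.7, 0.42],
  [0, 0, 0, 0, 0, 0, 0.42],
  [0, 0, 0, 0, 0, 0, 0.42],
])

```text
time_s: 48.85
eef_pos: [0.4664, -0.2389, 0.2268]
eef_rot: [0.707, -0.707, -0.007, 0.007]
wrist_force: [0.0, 0.5, 0.2]
opening: 0.417
```

```bash
python3 scan.py w32.png 466.2 -194.9 91.1 -122 122 17
```

```text
-122 w [-16.3  16. ] mid -0.1 z [20. 23. 49.] slope 0.21
-112 w [-16.   15.9] mid -0.0 z [21. 41. 50.] slope 0.36
-102 w [-16.1  16.2] mid 0.0 z [30. 40. 50.] slope 0.25
-92 w [-16.8  16.3] mid -0.3 z [30. 41. 50.] slope 0.20
-82 w [-16.7  16.7] mid -0.0 z [21. 37. 49.] slope 0.25
-72 w [-16.5  16.6] mid 0.0 z [21. 38. 49.] slope 0.35
-62 w [-16.3  16.5] mid 0.1 z [21. 38. 49.] slope 0.34
-52 w [-16.1  16.3] mid 0.1 z [21. 38. 48.] slope 0.35
-42 w [-16.   16.3] mid 0.1 z [21. 39. 48.] slope 0.42
-32 w [-16.8  16.1] mid -0.4 z [21. 37. 48.] slope 0.40
-22 w [-16.6  16. ] mid -0.3 z [20. 22. 45.] slope 0.15
-12 w [-16.5  16.9] mid 0.2 z [20. 22. 43.] slope 0.05
-2 w [-16.2  16.8] mid 0.3 z [21. 42. 48.] slope 0.09
8 w [-16.   16.7] mid 0.3 z [21. 44. 48.] slope 0.10
18 w [-16.7  16.6] mid -0.1 z [21. 46. 50.] slope 0.17
28 w [-16.6  16.5] mid -0.1 z [21. 47. 50.] slope 0.21
38 w [-16.5  16.3] mid -0.1 z [21. 47. 50.] slope 0.22
48 w [-16.2  16.2] mid -0.0 z [21. 46. 49.] slope 0.22
58 w [-16.1  16.1] mid 0.0 z [21. 45. 49.] slope 0.22
68 w [-16.8  16.2] mid -0.3 z [21. 46. 49.] slope 0.22
78 w [-16.7  16.8] mid 0.1 z [21. 46. 50.] slope 0.24
88 w [-16.8  16.6] mid -0.1 z [21. 46. 49.] slope 0.22
98 w [-16.8  16.5] mid -0.2 z [21. 45. 49.] slope 0.26
108 w [-16.9  16.4] mid -0.2 z [21. 42. 47.] slope 0.29
118 w [-16.8  16.3] mid -0.3 z [21. 22. 23.] slope 0.02
```

View pics/w32.png

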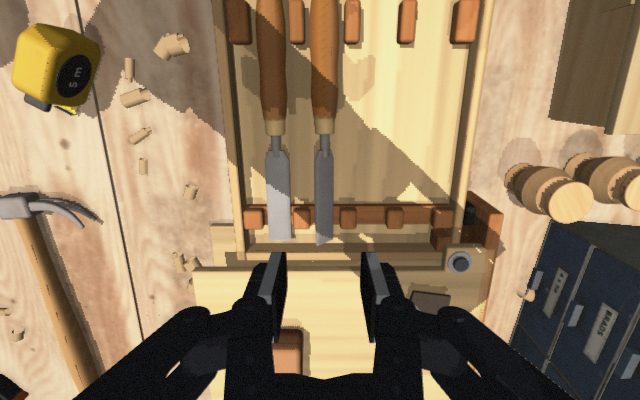

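```bash
python3 -c "
from h import *
goto([.449,-.245,.06],1.1)"
```

```text
cur [ 0.4661 -0.2382  0.226 ] jaw 1.2 turn u [-0.01  0.02 -0.01] shift u after turn [-0.57  5.53 -0.22] before [-0.57  5.53 -0.22]
```

Request:
step_arm([
  [0, 0, 0, -0.57, 0.5, -0.22, 0],
  [0, 0, 0, 0, 1, 0, 0],
  [0, 0, 0, 0, 1, 0, 0],
  [0, 0, 0, 0, 1, 0, 0],
  [0, 0, 0, 0, 1, 0, 0],
  [0, 0, 0, 0, 0.8, 0, 0],
  [0, 0, 0, 0, 0.3, 0, 0],
  [0, 0, 0, 0, 0.15, 0, 0],
  [0, 0, 0, 0, 0.15, 0, 0],
  [0, 0, 0, 0, 0.15, 0, 0],
])

```text
time_s: 49.9
eef_pos: [0.4504, -0.2465, 0.0458]
eef_rot: [-0.707, 0.708, 0.008, -0.007]
wrist_force: [1.2, -0.4, 0.1]
opening: -0.0
```

```bash
python3 -c "
from h import *
cam('wrist','w33.png')
goto([.449,-.245,.038],1.1);print(pose()[2]['wrist_force'])"
```

```text
cur [ 0.45   -0.2462  0.0451] jaw 1.2 turn u [0.01 0.02 0.01] shift u after turn [-0.03  0.24  0.04] before [-0.03  0.24  0.04]
[-0.16542034  0.49461265  0.20746775]
```

View pics/w33.png

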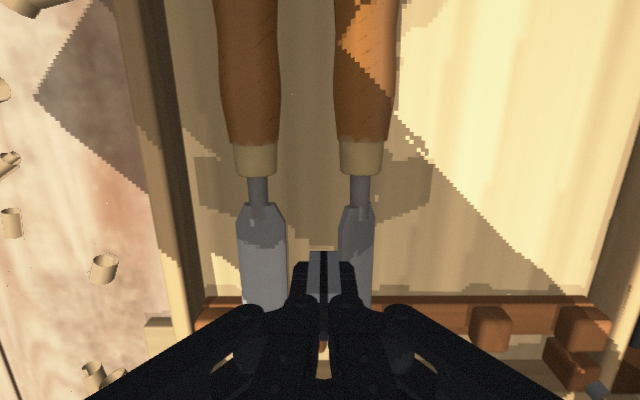

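Request:
step_arm([
  [0, 0, 0, 0, -0.4, 0, 0],
  [0, 0, 0, 0.17, 0, 0, 0],
  [0, 0, 0, 0, 0.2, 0, 0],
  [0, 0, 0, 0, 0.2, 0, 0],
  [0, 0, 0, 0, 0.15, 0, 0],
  [0, 0, 0, 0, 0.1, 0, 0],
  [0, 0, 0, 0, 0, 0, 0],
])

```text
time_s: 50.65
eef_pos: [0.4543, -0.2456, 0.0369]
eef_rot: [0.707, -0.707, -0.007, 0.008]
wrist_force: [0.4, 0.2, 0.3]
opening: 0.001
```

```bash
python3 -c "
from h import *
cam('wrist','w34.png')
goto([.4555,-.245,.038],1.1);print(pose()[2]['wrist_force'])"
```

```text
cur [ 0.4545 -0.2458  0.037 ] jaw 1.2 turn u [-0.01  0.02 -0.01] shift u after turn [ 0.04 -0.03  0.02] before [ 0.04 -0.03  0.02]
[0.05411398 0.10972183 0.40321439]
```

View pics/w34.png

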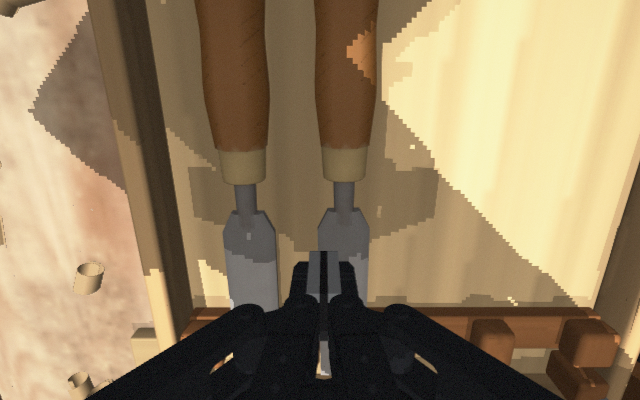

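Request:
step_arm([
  [0, 0, 0, 0, -0.5, 0, 0],
  [0, 0, 0, 0, -1, 0, 0],
  [0, 0, 0, 0.1, -1, 0, 0.45],
  [0, 0, 0, 0.3, -1, 0, 0.45],
  [0, 0, 0, 0.3, -1, 0, 0.45],
  [0, 0, 0, 0.2, -1, 0, 0.45],
  [0, 0, 0, 0, -1, 0, 0.45],
  [0, 0, 0, 0, 0, 0, 0.45],
])

```text
time_s: 51.5
eef_pos: [0.484, -0.247, 0.2372]
eef_rot: [-0.705, 0.709, 0.01, -0.005]
wrist_force: [0.6, -0.7, -0.1]
opening: 0.455
```

```bash
python3 scan.py w35.png 466.2 -194.9 91.1 -122 122 17 | awk '{print $1,$2,$3,$4,$5,$6,$7,$8,$9,$10,$11,$12,$13}' | head -20; python3 tray.py w36.png | grep slot
```

```text
-122 w [-16.6 15.2] mid -0.7 z [21. 33. 35.] slope 0.49 
-112 w [-15.4 15.1] mid -0.2 z [21. 35. 36.] slope 0.39 
-102 w [-16.5 16.3] mid -0.1 z [30. 35. 39.] slope 0.11 
-92 w [-16.4 16.4] mid -0.0 z [30. 35. 43.] slope 0.12 
-82 w [-16.5 15.5] mid -0.5 z [21. 35. 37.] slope 0.40 
-72 w [-16.5 16.2] mid -0.2 z [21. 35. 37.] slope 0.48 
-62 w [-16.5 15.9] mid -0.3 z [21. 36. 37.] slope 0.51 
-52 w [-16.4 16.5] mid 0.0 z [21. 36. 37.] slope 0.48 
-42 w [-16.4 16.3] mid -0.0 z [21. 36. 38.] slope 0.50 
-32 w [-16.4 16. ] mid -0.2 z [21. 36. 38.] slope 0.52
-22 w [-16.3 15.9] mid -0.2 z [21. 23. 39.] slope 0.35 
-12 w [-16.3 16.7] mid 0.2 z [20. 22. 39.] slope 0.27 
-2 w [-16.3 16.3] mid 0.0 z [21. 39. 45.] slope 0.83 
8 w [-16.3 14.7] mid -0.8 z [21. 41. 46.] slope 0.94 
18 w [-16.2 15.8] mid -0.2 z [21. 43. 47.] slope 0.95 
28 w [-16.2 16.6] mid 0.2 z [21. 45. 49.] slope 0.89 
38 w [-16.2 16.3] mid 0.0 z [21. 45. 49.] slope 0.94 
48 w [-16.1 16. ] mid -0.0 z [21. 44. 48.] slope 0.96
58 w [-16.1 16.5] mid 0.2 z [21. 45. 48.] slope 0.95 
68 w [-16.1 16.1] mid -0.0 z [21. 46. 49.] slope 
[... 699 characters left out ...]
9), (245, '-')]
slot 3 [(5, 35, 3.1), (17, 36, 3.6), (29, 45, -0.2), (41, 45, 0.1), (53, 37, 3.6), (65, 288, 3.9), (77, 289, 6.4), (89, 318, 0.1), (101, 38, 4.0), (113, 39, 4.7), (125, 44, 4.9), (137, 46, 5.1), (149, 48, 5.3), (161, 48, 5.5), (173, 48, 5.7), (185, 48, 5.7), (197, 49, 5.3), (209, 49, 1.6), (221, 49, -0.2), (233, 48, -0.3), (245, '-')]
slot 4 [(5, 35, 0.0), (17, 37, 1.0), (29, 45, 0.3), (41, 45, 0.1), (53, 37, 0.0), (65, 299, -3.5), (77, 309, -3.1), (89, 315, -7.3), (101, 38, 0.0), (113, 39, -0.1), (125, 44, -0.6), (137, 46, -0.6), (149, 48, -0.6), (161, 48, -0.5), (173, 48, -0.6), (185, 48, -0.8), (197, 49, -0.7), (209, 49, -0.8), (221, 49, -0.9), (233, 48, -0.7), (245, '-')]
```

View pics/w36.png

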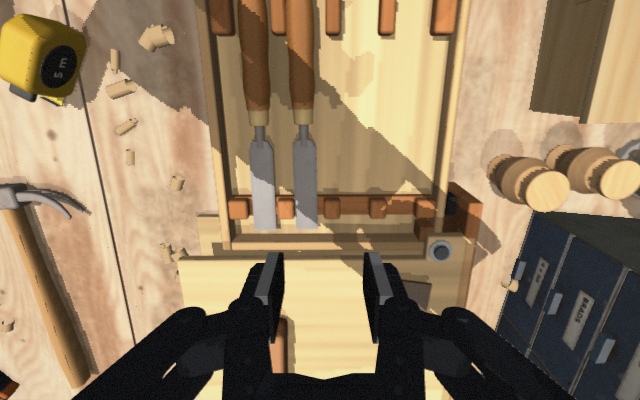

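Request:
step_arm([
  [0, 1, 0, 0, -0.3, 0, 0.5],
  [0, 1, 0, 0, -0.3, 0, 0.5],
  [0, 1, 0, 0, -0.3, 0, 0.5],
  [0, 1, 0, 0, 0, 0, 0.5],
  [0, 1, 0, 0, 0, 0, 0.5],
  [0, 1, 0, 0, 0, 0, 0.5],
  [0, 1, 0, 0, 0, 0, 0.5],
  [0, 1, 0, 0, 0, 0, 0.5],
  [0, 1, 0, 0, 0, 0, 0.5],
  [0, 1, 0, 0, 0, 0, 0.5],
])

```text
time_s: 52.6
eef_pos: [0.4808, -0.2448, 0.2572]
eef_rot: [0.616, -0.615, 0.35, -0.347]
wrist_force: [0.2, -0.1, 0.0]
opening: 0.502
```

```bash
python3 -c "
from h import *
goto([.53,.03,.22],-65)"
```

```text
cur [ 0.4808 -0.2448  0.2572] jaw -59.1 turn u [ 0.01  0.99 -0.03] shift u after turn [-7.61  1.24  5.36] before [-7.01  1.26  6.12]
```

Request:
step_arm([
  [0, 1, 0, 0, 0, 0, 0.5],
  [0, 0, 0, -0.7, 0, 0.4, 0.5],
  [0, 0, 0, -0.9, 0, 0.6, 0.5],
  [0, 0, 0, -0.9, 0.1, 0.7, 0.5],
  [0, 0, 0, -0.9, 0.1, 0.7, 0.5],
  [0, 0, 0, -0.9, 0.2, 0.7, 0.5],
  [0, 0, 0, -0.9, 0.2, 0.7, 0.5],
  [0, 0, 0, -0.9, 0.2, 0.6, 0.5],
  [0, 0, 0, -0.9, 0.2, 0.6, 0.5],
  [0, 0, 0, -0.6, 0.2, 0.4, 0.5],
])

```text
time_s: 53.6
eef_pos: [0.53, 0.0321, 0.2211]
eef_rot: [-0.597, 0.598, -0.38, 0.377]
wrist_force: [0.0, -0.4, -0.0]
opening: 0.494
```

```bash
sleep 0; python3 -c "
from meas import *
cam('wrist');
im,d,K,R,t=cam('wrist','w37.png');W=world(d,K,R,t)
print(pose()[0])
for o in chisels(W,im): print('mat',np.round(np.array(o[:5],float),1),np.round(o[5],3),o[6])
" 2>/dev/null
```

```text
[0.5294751  0.0325409  0.22045499]
mat [ 499.   171.6 -174.1  259.1   23.7] [0.017 0.028] 4851
mat [535.3  54.   25.3 251.1  24.7] [0.028 0.017] 4054
mat [504.8 229.8 177.3 152.4  27.4] [0.015 0.018] 2054
mat [397.5 217.9  48.4  40.9  21.3] [nan nan] 897
```

View pics/w37.png

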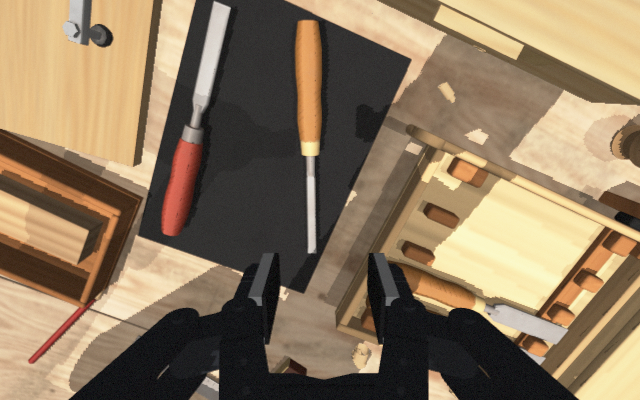

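```bash
python3 scan.py w38.png 576 73.2 25.3 -170 95; python3 -c "
from h import *
goto([.576,.0732,.06],-64.7)"
```

```text
-170.0 -
-160 w [-5.   4.5] mid -0.3 z [14. 16. 17.] slope -0.00
-150 w [-5.1  4.3] mid -0.4 z [15. 17. 18.] slope 0.02
-140 w [-5.1  4.1] mid -0.5 z [15. 17. 18.] slope 0.07
-130 w [-5.2  3.9] mid -0.6 z [14. 17. 18.] slope 0.13
-120 w [-4.2  4.6] mid 0.2 z [16. 17. 18.] slope -0.00
-110 w [-4.3  4.8] mid 0.3 z [16. 17. 18.] slope -0.08
-100 w [-4.4  4.6] mid 0.1 z [16. 17. 19.] slope -0.01
-90 w [-4.5  4.4] mid -0.0 z [16. 18. 19.] slope 0.05
-80 w [-4.5  4.2] mid -0.2 z [16. 18. 19.] slope 0.09
-70 w [-4.6  4.1] mid -0.3 z [16. 18. 20.] slope 0.09
-60 w [-3.7  3.8] mid 0.1 z [18. 19. 20.] slope 0.02
-50 w [-3.8  4.8] mid 0.5 z [17. 19. 21.] slope -0.08
-40 w [-9.1  9.6] mid 0.3 z [19. 24. 26.] slope 0.05
-30 w [-9.2 10.2] mid 0.5 z [21. 25. 28.] slope 0.02
-20 w [-10.3  11.1] mid 0.4 z [22. 27. 29.] slope 0.01
-10 w [-11.3  11.8] mid 0.2 z [23. 28. 30.] slope 0.03
0 w [-11.3  11.5] mid 0.1 z [23. 28. 30.] slope 0.04
10 w [-10.4  11.3] mid 0.5 z [22. 27. 29.] slope 0.05
20 w [-10.4  11.7] mid 0.6 z [22. 28. 30.] slope 0.04
30 w [-11.4  12.6] mid 0.6 z [23. 28. 30.] slope 0.01
40 w [-11.4  12.3] mid 0.5 z [23. 29. 31.] slope 0.02
50 w [-11.4  13.1] mid 0.8 z [23. 29. 31.] slope -0.01
60 w [-10.6  11.9] mid 0.7 z [23. 28. 30.] slope 0.01
70 w [-9.6 10.8] mid 0.6 z [22. 27. 29.] slope 0.02
80 w [-8.7  9.6] mid 0.5 z [21. 26. 28.] slope 0.04
90.0 -
cur [0.5298 0.031  0.2212] jaw -64.7 turn u [ 0.03  0.01 -0.02] shift u after turn [-0.61  5.37  1.99] before [-0.6   5.37  2.01]
```

Request:
step_arm([
  [0, -0.05, 0, -0.3, 0.4, 0.8, 0.5],
  [0, 0, 0, -0.33, 0.6, 0.8, 0.5],
  [0, 0, 0, 0, 1, 0.5, 0.5],
  [0, 0, 0, 0, 1, 0, 0.5],
  [0, 0, 0, 0, 1, 0, 0.5],
  [0, 0, 0, 0, 1, 0, 0.5],
  [0, 0, 0, 0, 0.4, 0, 0.5],
  [0, 0, 0, 0, 0, 0, 0.5],
])

```text
time_s: 54.55
eef_pos: [0.5782, 0.0731, 0.0592]
eef_rot: [-0.597, 0.599, -0.379, 0.376]
wrist_force: [-0.0, 1.0, 0.2]
opening: 0.498
```

```bash
python3 scan.py w39.png 579.6 75 25.5 -30 95; python3 -c "
from h import *
goto([.5796,.0752,.007],-64.5)"
```

```text
-30 w [-10.   10.2] mid 0.1 z [22. 26. 28.] slope 0.01
-20 w [-11.   11.2] mid 0.1 z [22. 28. 29.] slope -0.00
-10 w [-11.5  11.9] mid 0.2 z [23. 28. 30.] slope 0.01
0 w [-11.2  11.8] mid 0.3 z [23. 28. 30.] slope -0.01
10 w [-11.1  11. ] mid -0.0 z [22. 28. 29.] slope 0.03
20 w [-11.4  11.5] mid 0.1 z [23. 28. 30.] slope 0.00
30 w [-11.8  12.3] mid 0.2 z [23. 29. 31.] slope 0.00
40 w [-11.8  12.4] mid 0.3 z [23. 29. 31.] slope 0.00
50 w [-11.9  12.1] mid 0.1 z [23. 29. 31.] slope 0.01
60 w [-10.8  11.6] mid 0.4 z [23. 28. 30.] slope 0.00
70 w [-9.5  9.9] mid 0.2 z [22. 27. 29.] slope -0.00
80 w [-8.8  9.2] mid 0.2 z [ 9. 23. 28.] slope 0.05
90.0 -
cur [0.5796 0.0732 0.0611] jaw -64.5 turn u [ 0.01 -0.01 -0.01] shift u after turn [-0.06  1.8   0.03] before [-0.06  1.8   0.03]
```

View pics/w39.png

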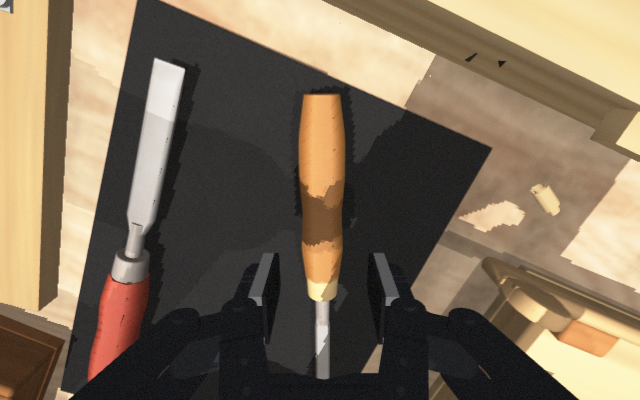

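Request:
step_arm([
  [0, 0, 0, -0.06, 0.6, 0.03, 0.5],
  [0, 0, 0, 0, 0.6, 0, 0.5],
  [0, 0, 0, 0, 0.45, 0, 0.5],
  [0, 0, 0, 0, 0.15, 0, 0.5],
  [0, 0, 0, 0, 0, 0, 0],
  [0, 0, 0, 0, 0, 0, 0],
  [0, 0, 0, 0, 0, 0, 0],
  [0, 0, 0, 0, 0, 0, 0],
  [0, 0, 0, 0, -0.3, 0, 0],
  [0, 0, 0, 0, -0.5, 0, 0],
])

```text
time_s: 55.6
eef_pos: [0.579, 0.0761, 0.0314]
eef_rot: [-0.598, 0.598, -0.378, 0.377]
wrist_force: [0.2, -0.6, -1.1]
opening: 0.275
```

Request:
step_arm([
  [0, 0, 0, 0, -1, 0, 0],
  [0, 0, 0, 0, -1, 0, 0],
  [0, 0, 0, 0, -1, 0, 0],
  [0, 0, 0, 0, -1, 0, 0],
  [0, 0, 0, 0, -1, 0, 0],
  [0, 0, 0, 0, 0, 0, 0],
])

```text
time_s: 56.2
eef_pos: [0.5833, 0.0759, 0.1882]
eef_rot: [0.6, -0.596, 0.374, -0.381]
wrist_force: [-1.0, -0.3, 0.4]
opening: 0.273
```

```bash
python3 held.py; python3 -c "
from h import *
goto([.5153,-.149,.08],1.1); cam('wrist','w40.png')"
```

```text
zmax 0.07638629615262095
[ 0.02   -0.0109  0.0119  0.0005 -0.0252]
[ 0.028  -0.0114  0.0124  0.0005 -0.026 ]
[ 0.036  -0.0116  0.0127  0.0005 -0.0269]
[ 0.044  -0.0115  0.0124  0.0005 -0.0264]
[ 0.052  -0.0112  0.0122  0.0005 -0.0266]
[ 0.06   -0.0107  0.0116  0.0005 -0.0258]
[ 0.068  -0.0097  0.0106  0.0005 -0.0252]
[ 0.076  -0.0088  0.0097  0.0005 -0.0237]
slope deg -0.05835907901786762 offset 0.0005277775823788385
cur [0.5819 0.076  0.1853] jaw -64.5 turn u [ -0.03 -10.93   0.06] shift u after turn [-2.36  3.51 -7.45] before [ 5.8   3.5  -5.25]
```

View pics/w40.png

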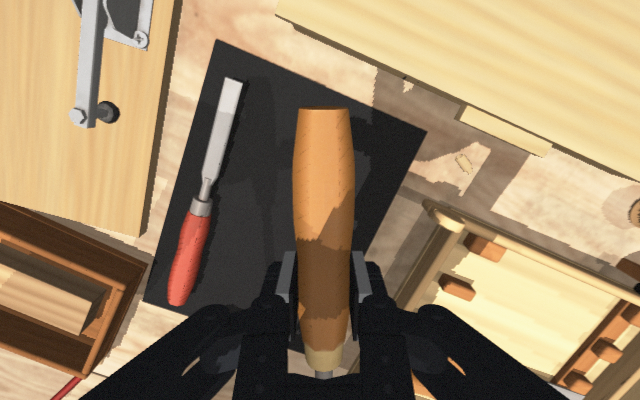

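Turn 11 units CCW, then carry to slot 2.

Request:
step_arm([
  [0, -0.5, 0, 0, 0, 0, 0],
  [0, -1, 0, 0, 0, 0, 0],
  [0, -1, 0, 0, 0, 0, 0],
  [0, -1, 0, 0, 0, 0, 0],
  [0, -1, 0, 0, 0, 0, 0],
  [0, -1, 0, 0, 0, 0, 0],
  [0, -1, 0, 0, 0, 0, 0],
  [0, -1, 0, 0, 0, 0, 0],
  [0, -1, 0, 0, 0, 0, 0],
  [0, -1, 0, 0, 0, 0, 0],
])

```text
time_s: 57.3
eef_pos: [0.5787, 0.076, 0.1795]
eef_rot: [0.706, -0.706, 0.046, -0.043]
wrist_force: [0.2, -0.6, -1.3]
opening: 0.267
```

Request:
step_arm([
  [0, -1, 0, 0, 0, 0, 0],
  [0, -0.45, 0, 0, 0, 0, 0],
  [0, 0, 0, 0, 0, 0, 0],
])

```text
time_s: 57.6
eef_pos: [0.5788, 0.076, 0.1797]
eef_rot: [0.707, -0.707, -0.006, 0.009]
wrist_force: [-0.3, -0.3, -2.8]
opening: 0.275
```

```bash
python3 -c "
from h import *
goto([.5153,-.149,.08],1.1)"
```

```text
cur [0.5788 0.076  0.1797] jaw 1.2 turn u [-0.    0.02 -0.03] shift u after turn [-2.26  3.32 -7.46] before [-2.27  3.33 -7.46]
```

Request:
step_arm([
  [0, 0, 0, -0.2, 0, -0.7, 0],
  [0, 0, 0, -0.3, 0, -0.9, 0],
  [0, 0, 0, -0.3, 0, -1, 0],
  [0, 0, 0, -0.3, 0, -1, 0],
  [0, 0, 0, -0.3, 0.3, -1, 0],
  [0, 0, 0, -0.3, 0.7, -1, 0],
  [0, 0, 0, -0.3, 0.9, -0.8, 0],
  [0, 0, 0, -0.2, 0.9, -0.6, 0],
  [0, 0, 0, -0.06, 0.5, -0.46, 0],
  [0, 0, 0, 0, 0, 0, 0],
])

```text
time_s: 58.6
eef_pos: [0.515, -0.1496, 0.0798]
eef_rot: [0.708, -0.706, -0.005, 0.008]
wrist_force: [-0.5, 0.8, -0.7]
opening: 0.27
```

```bash
python3 -c "
from h import *
cam('wrist','w41.png')
im,d,K,R,t=cam('scene'); cv2.imwrite('pics/s41.png',cv2.resize(im[200:310,270:400],None,fx=5,fy=5,interpolation=cv2.INTER_CUBIC))
goto([.5153,-.149,.0275],1.1)"
```

```text
cur [ 0.5173 -0.149   0.0827] jaw 1.2 turn u [-0.    0.01 -0.  ] shift u after turn [-0.07  1.84  0.  ] before [-0.07  1.84 -0.  ]
```

View pics/w41.png

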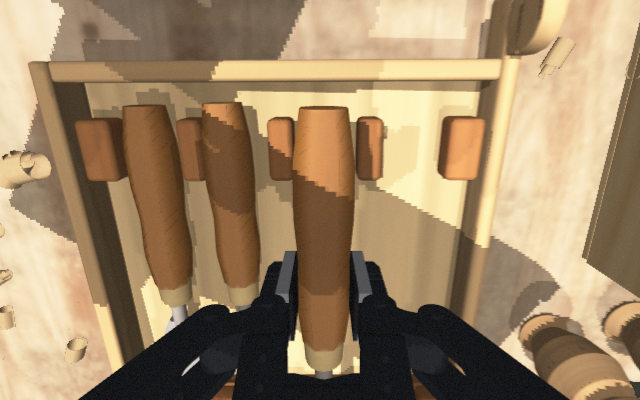

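View pics/s41.png

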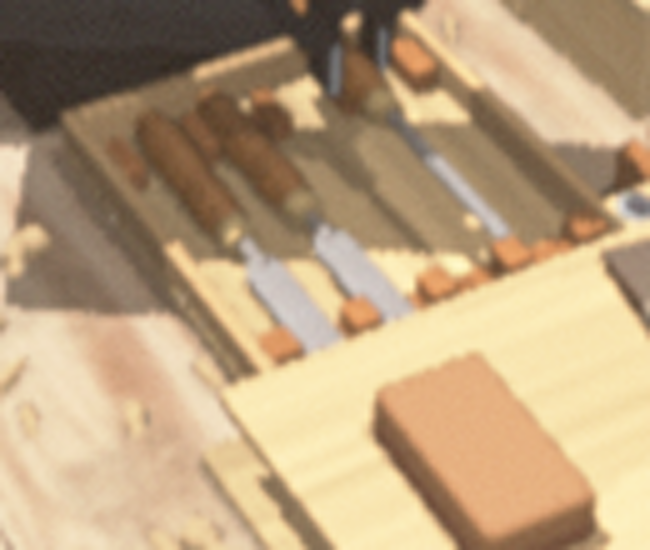

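Request:
step_arm([
  [0, 0, 0, -0.06, 0.5, 0, 0],
  [0, 0, 0, 0, 0.6, 0, 0],
  [0, 0, 0, 0, 0.4, 0, 0],
  [0, 0, 0, 0, 0.2, 0, 0],
  [0, 0, 0, 0, 0.1, 0, 0],
  [0, 0, 0, 0, 0, 0, 0],
])

```text
time_s: 59.3
eef_pos: [0.5155, -0.1491, 0.0288]
eef_rot: [-0.707, 0.707, 0.008, -0.007]
wrist_force: [0.0, -0.1, -1.6]
opening: 0.272
```

```bash
python3 -c "
from h import *
goto([.5153,-.149,.0275],1.1);print(pose()[2]['wrist_force'])"
```

```text
cur [ 0.5155 -0.1491  0.0288] jaw 1.2 turn u [0.   0.02 0.  ] shift u after turn [-0.01  0.04  0.  ] before [-0.01  0.04  0.  ]
[ 0.03504435 -0.06131209 -1.57861282]
```

Request:
step_arm([
  [0, 0, 0, 0, 0.06, 0, 0],
  [0, 0, 0, 0, 0, 0, 0],
  [0, 0, 0, 0, 0, 0, 0.42],
  [0, 0, 0, 0, 0, 0, 0.42],
  [0, 0, 0, 0, 0, 0, 0.42],
  [0, 0, 0, 0, -0.4, 0, 0.42],
  [0, 0, 0, 0, -0.8, 0, 0.42],
  [0, 0, 0, 0, -1, 0, 0.42],
  [0, 0, 0, 0, -1, 0, 0.42],
  [0, 0, 0, 0, -1, 0, 0.42],
])

```text
time_s: 60.3
eef_pos: [0.5152, -0.1492, 0.1548]
eef_rot: [-0.707, 0.707, 0.008, -0.007]
wrist_force: [0.6, -0.3, 0.0]
opening: 0.423
```

Request:
step_arm([
  [0, 0, 0, -0.3, -0.8, -0.9, 0.42],
  [0, 0, 0, -0.3, -0.8, -0.9, 0.42],
  [0, 0, 0, -0.3, -0.8, -0.8, 0.42],
  [0, 0, 0, -0.3, -0.8, -0.5, 0.42],
  [0, 0, 0, 0, 0, 0, 0.42],
  [0, 0, 0, 0, 0, 0, 0.42],
])

```text
time_s: 60.9
eef_pos: [0.4812, -0.2432, 0.2496]
eef_rot: [-0.707, 0.707, 0.008, -0.007]
wrist_force: [-0.6, 0.4, -1.1]
opening: 0.422
```

```bash
python3 tray.py w42.png | grep slot
```

```text
slot 1 [(5, 70, None), (17, 68, -2.1), (29, 45, -1.4), (41, 45, -0.5), (53, 22, None), (65, 22, None), (77, 22, None), (89, 22, None), (101, 22, None), (113, 22, None), (125, 22, None), (137, 22, None), (149, 22, None), (161, 22, None), (173, 22, None), (185, 22, None), (197, 22, None), (209, 40, -16.9), (221, 40, -16.9), (233, 40, -16.9), (245, 22, None)]
slot 2 [(5, 34, 0.1), (17, 36, 0.4), (29, 45, 0.2), (41, 45, -0.2), (53, 36, 0.5), (65, 312, -4.5), (77, 314, 1.8), (89, 329, 0.2), (101, 334, 8.6), (113, 38, 1.0), (125, 43, 1.2), (137, 46, 1.2), (149, 47, 1.3), (161, 48, 1.1), (173, 48, 1.3), (185, 48, 1.3), (197, 49, 1.4), (209, 49, -1.7), (221, 49, -1.9), (233, 48, -2.3), (245, 22, None)]
slot 3 [(5, 34, 3.1), (17, 36, 3.6), (29, 45, -0.3), (41, 45, -0.1), (53, 37, 3.6), (65, 287, 4.1), (77, 304, 3.9), (89, 330, 0.3), (101, 334, 5.4), (113, 39, 4.5), (125, 44, 4.7), (137, 46, 5.1), (149, 47, 5.2), (161, 48, 5.0), (173, 48, 5.8), (185, 48, 5.7), (197, 49, 5.4), (209, 49, -0.3), (221, 49, -0.4), (233, 48, 0.0), (245, 23, None)]
slot 4 [(5, 35, 0.3), (17, 36, 0.4), (29, 46, 0.2), (41, 45, 0.3), (53, 37, -0.1), (65, 313, -2.9), (77, 321, -3.5), (89, 330, -8.3), (101, 38, -0.2), (113, 39, -0.0), (125, 44, -0.7), (137, 46, -0.6), (149, 47, -0.6), (161, 48, -0.5), (173, 48, -0.6), (185, 48, -0.7), (197, 49, -0.8), (209, 49, -0.7), (221, 49, -0.8), (233, 48, -3.5), (245, 23, None)]
```

View pics/w42.png

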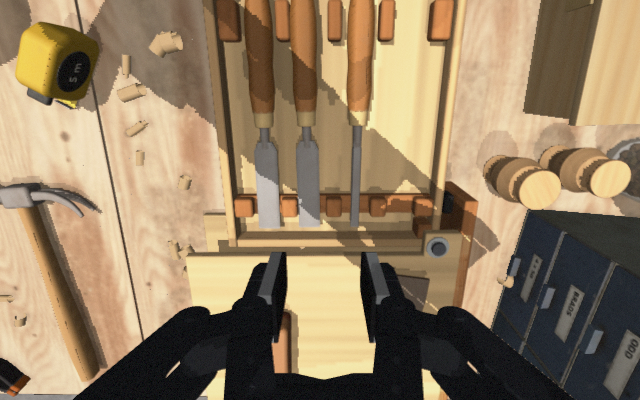

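Request:
step_arm([
  [0, -1, 0, 0, 0, 0, 0.5],
  [0, -1, 0, 0, 0, 0, 0.5],
  [0, -1, 0, 0, 0, 0, 0.5],
  [0, -1, 0, 0, 0, 0, 0.5],
  [0, -1, 0, 0, 0, 0, 0.5],
  [0, -1, 0, 0, 0, 0, 0.5],
  [0, -1, 0, 0, 0, 0, 0.5],
  [0, -1, 0, 0, 0, 0, 0.5],
  [0, -1, 0, 0, 0, 0, 0.5],
  [0, -1, 0, 0, 0, 0, 0.5],
])

```text
time_s: 61.95
eef_pos: [0.4808, -0.2413, 0.2471]
eef_rot: [0.609, -0.607, -0.361, 0.362]
wrist_force: [0.1, 0.6, -0.0]
opening: 0.501
```

Request:
step_arm([
  [0, -1, 0, 0, 0, 0, 0.5],
  [0, -1, 0, 0, 0, 0, 0.5],
  [0, -1, 0, 0, 0, 0, 0.5],
  [0, -1, 0, 0, 0, 0, 0.5],
  [0, -1, 0, 0, 0, 0, 0.5],
  [0, -0.8, 0, 0, 0, 0, 0.5],
  [0, 0, 0, 0, 0, 0, 0.5],
])

```text
time_s: 62.65
eef_pos: [0.4809, -0.2415, 0.2472]
eef_rot: [-0.474, 0.472, 0.526, -0.526]
wrist_force: [0.3, 0.5, -0.2]
opening: 0.504
```

```bash
python3 -c "
from h import *
goto([.51,.16,.22],95.9)"
```

```text
cur [ 0.4809 -0.2415  0.2472] jaw 96.1 turn u [-0.02  0.04  0.02] shift u after turn [13.21  0.91 -2.34] before [13.2   0.93 -2.39]
```

Request:
step_arm([
  [0, 0, 0, 1, 0, -0.2, 0.5],
  [0, 0, 0, 1, 0, -0.2, 0.5],
  [0, 0, 0, 1, 0, -0.2, 0.5],
  [0, 0, 0, 1, 0, -0.2, 0.5],
  [0, 0, 0, 1, 0, -0.2, 0.5],
  [0, 0, 0, 1, 0, -0.2, 0.5],
  [0, 0, 0, 1, 0, -0.2, 0.5],
  [0, 0, 0, 1, 0, -0.2, 0.5],
  [0, 0, 0, 1, 0.2, -0.2, 0.5],
  [0, 0, 0, 1, 0.2, -0.2, 0.5],
])

```text
time_s: 63.65
eef_pos: [0.5089, 0.0636, 0.2359]
eef_rot: [0.474, -0.473, -0.525, 0.525]
wrist_force: [0.6, -0.8, -0.4]
opening: 0.502
```

Request:
step_arm([
  [0, 0, 0, 1, 0.2, -0.1, 0.5],
  [0, 0, 0, 1, 0.2, -0.1, 0.5],
  [0, 0, 0, 1, 0.2, 0, 0.5],
  [0, 0, 0, 0.2, 0, 0, 0.5],
  [0, 0, 0, 0, 0, 0, 0.5],
  [0, 0, 0, 0, 0, 0, 0.5],
])

```text
time_s: 64.25
eef_pos: [0.5053, 0.1573, 0.2186]
eef_rot: [0.473, -0.473, -0.525, 0.526]
wrist_force: [0.3, 0.3, -0.2]
opening: 0.499
```

```bash
python3 scan.py w43.png 454 167 -174.1 -170 95; python3 -c "
from h import *
goto([.454,.167,.06],95.9)"
```

```text
-170 w [-8.9  5.4] mid -1.8 z [14. 15. 16.] slope 0.02
-160 w [-8.8  5.6] mid -1.6 z [15. 16. 17.] slope 0.01
-150 w [-9.7  5.7] mid -2.0 z [15. 16. 17.] slope 0.03
-140 w [-9.4  5.7] mid -1.8 z [15. 16. 17.] slope -0.03
-130 w [-9.2  5.8] mid -1.7 z [15. 17. 18.] slope -0.02
-120 w [-9.   5.9] mid -1.5 z [15. 17. 18.] slope -0.04
-110 w [-9.8  6. ] mid -1.9 z [15. 17. 18.] slope 0.01
-100 w [-9.6  6.1] mid -1.8 z [15. 17. 18.] slope -0.02
-90 w [-9.4  5.8] mid -1.8 z [16. 17. 19.] slope -0.04
-80 w [-9.1  5.2] mid -2.0 z [16. 18. 20.] slope -0.04
-70 w [-6.8  2.6] mid -2.1 z [16. 19. 20.] slope 0.01
-60 w [-9.3  5.6] mid -1.8 z [18. 20. 25.] slope 0.03
-50 w [-11.4   7.7] mid -1.8 z [18. 24. 26.] slope -0.05
-40 w [-11.9   7.9] mid -2.0 z [21. 25. 28.] slope -0.01
-30 w [-12.7   9. ] mid -1.9 z [22. 27. 29.] slope -0.01
-20 w [-13.4  10.1] mid -1.6 z [22. 28. 30.] slope -0.05
-10 w [-13.2  10. ] mid -1.6 z [22. 28. 30.] slope -0.04
0 w [-12.8   9.3] mid -1.8 z [22. 27. 29.] slope -0.01
10 w [-13.4   9.3] mid -2.0 z [22. 28. 30.] slope 0.01
20 w [-13.9  10.4] mid -1.8 z [23. 28. 31.] slope -0.05
30 w [-13.8  10.5] mid -1.7 z [24. 29. 31.] slope -0.03
40 w [-14.4  10.5] mid -1.9 z [23. 29. 31.] slope -0.02
50 w [-13.2   9.6] mid -1.8 z [23. 28. 31.] slope -0.02
60 w [-12.    7.9] mid -2.1 z [22. 27. 29.] slope -0.04
70 w [-10.9   7. ] mid -2.0 z [22. 26. 28.] slope -0.05
80.0 -
90.0 -
cur [0.5055 0.1569 0.2188] jaw 95.9 turn u [ 0.    0.01 -0.  ] shift u after turn [0.51 5.29 1.67] before [0.51 5.29 1.67]
```

View pics/w43.png

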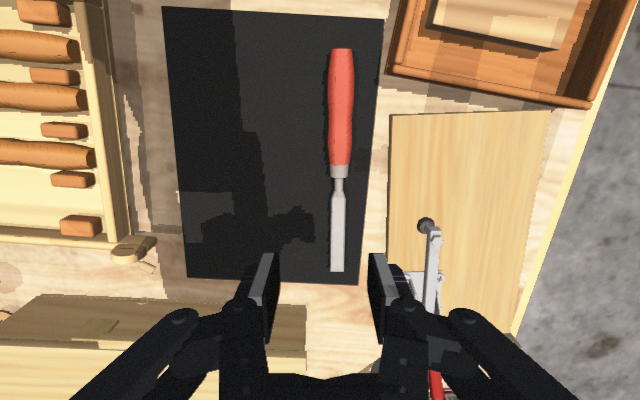

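Request:
step_arm([
  [0, 0, 0, 0.3, 0.4, 0.8, 0.5],
  [0, 0, 0, 0.27, 0.7, 0.77, 0.5],
  [0, 0, 0, 0, 1, 0, 0.5],
  [0, 0, 0, 0, 1, 0, 0.5],
  [0, 0, 0, 0, 1, 0, 0.5],
  [0, 0, 0, 0, 1, 0, 0.5],
  [0, 0, 0, 0, 0.2, 0, 0.5],
  [0, 0, 0, 0, 0, 0, 0.5],
])

```text
time_s: 65.1
eef_pos: [0.4563, 0.1689, 0.0592]
eef_rot: [0.474, -0.473, -0.525, 0.526]
wrist_force: [-0.0, 0.4, 0.9]
opening: 0.496
```

```bash
python3 scan.py w44.png 457 169.1 -174.1 -20 95; python3 -c "
from h import *
goto([.457,.1691,.007],95.9)"
```

```text
-20 w [-11.5  11.4] mid -0.1 z [22. 28. 29.] slope 0.01
-10 w [-11.4  11.7] mid 0.1 z [22. 28. 30.] slope 0.01
0 w [-11.1  11. ] mid -0.1 z [22. 27. 29.] slope 0.00
10 w [-11.   10.9] mid -0.0 z [23. 28. 29.] slope 0.00
20 w [-11.8  11.8] mid -0.0 z [23. 28. 30.] slope 0.00
30 w [-11.7  12.1] mid 0.2 z [23. 29. 31.] slope -0.01
40 w [-12.1  12.2] mid 0.1 z [23. 29. 31.] slope 0.00
50 w [-11.7  11.7] mid -0.0 z [23. 28. 30.] slope -0.00
60 w [-10.5  10.5] mid -0.0 z [22. 27. 29.] slope 0.00
70 w [-9.3  9.3] mid 0.0 z [13. 26. 28.] slope 0.00
80.0 -
90.0 -
cur [0.4574 0.1693 0.0604] jaw 95.9 turn u [ 0.    0.01 -0.  ] shift u after turn [-0.    1.78  0.01] before [-0.    1.78  0.01]
```

View pics/w44.png

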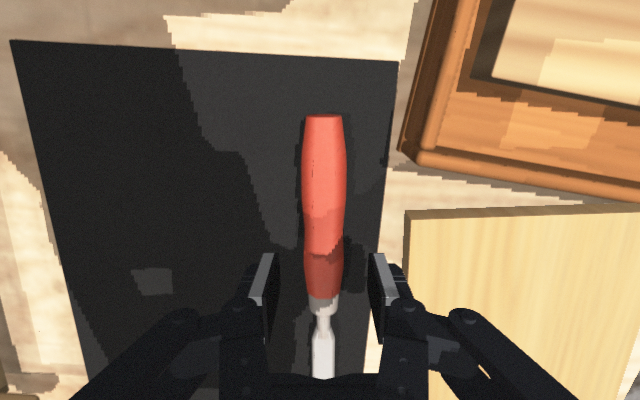

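Request:
step_arm([
  [0, 0, 0, 0, 0.5, 0, 0.43],
  [0, 0, 0, 0, 0.6, 0, 0.43],
  [0, 0, 0, 0, 0.5, 0, 0.43],
  [0, 0, 0, 0, 0.18, 0, 0.43],
  [0, 0, 0, 0, 0, 0, 0],
  [0, 0, 0, 0, 0, 0, 0],
  [0, 0, 0, 0, 0, 0, 0],
  [0, 0, 0, 0, 0, 0, 0],
  [0, 0, 0, 0, -0.3, 0, 0],
  [0, 0, 0, 0, -0.5, 0, 0],
])

```text
time_s: 66.15
eef_pos: [0.4557, 0.1697, 0.0302]
eef_rot: [0.474, -0.473, -0.525, 0.526]
wrist_force: [0.1, 0.1, -1.1]
opening: 0.273
```

Request:
step_arm([
  [0, 0, 0, 0, -1, 0, 0],
  [0, 0, 0, 0, -1, 0, 0],
  [0, 0, 0, 0, -1, 0, 0],
  [0, 0, 0, 0, -1, 0, 0],
  [0, 0, 0, 0, -1, 0, 0],
  [0, 0, 0, 0, 0, 0, 0],
])

```text
time_s: 66.75
eef_pos: [0.4596, 0.1703, 0.1855]
eef_rot: [-0.471, 0.475, 0.528, -0.523]
wrist_force: [0.2, -0.2, -0.6]
opening: 0.276
```

```bash
python3 held.py; python3 -c "
from h import *
goto([.5653,-.148,.08],1.1)"
```

```text
zmax 0.07014132046431996
[ 0.02   -0.0116  0.0119  0.0002 -0.026 ]
[ 0.028  -0.0118  0.0124  0.0003 -0.0267]
[ 0.036  -0.0116  0.0122  0.0003 -0.0266]
[ 0.044  -0.0117  0.0123  0.0003 -0.0268]
[ 0.052  -0.0111  0.0116  0.0003 -0.0264]
[ 0.06   -0.0099  0.0107  0.0004 -0.0257]
[ 0.068  -0.0089  0.0097  0.0004 -0.0239]
slope deg 0.25966314731879114 offset 0.00010387948181466901
cur [0.4582 0.1701 0.183 ] jaw 96.0 turn u [ 0.04 15.82  0.04] shift u after turn [  3.37   3.43 -10.67] before [-10.92   3.45  -2.42]
```

Request:
step_arm([
  [0, 0.8, 0, 0, 0, 0, 0],
  [0, 1, 0, 0, 0, 0, 0],
  [0, 1, 0, 0, 0, 0, 0],
  [0, 1, 0, 0, 0, 0, 0],
  [0, 1, 0, 0, 0, 0, 0],
  [0, 1, 0, 0, 0, 0, 0],
  [0, 1, 0, 0, 0, 0, 0],
  [0, 1, 0, 0, 0, 0, 0],
  [0, 1, 0, 0, 0, 0, 0],
  [0, 1, 0, 0, 0, 0, 0],
])

```text
time_s: 67.8
eef_pos: [0.4555, 0.1697, 0.1787]
eef_rot: [0.671, -0.67, -0.223, 0.225]
wrist_force: [-0.7, 0.1, -2.2]
opening: 0.27
```

Request:
step_arm([
  [0, 1, 0, 0, 0, 0, 0],
  [0, 1, 0, 0, 0, 0, 0],
  [0, 1, 0, 0, 0, 0, 0],
  [0, 1, 0, 0, 0, 0, 0],
  [0, 1, 0, 0, 0, 0, 0],
  [0, 1, 0, 0, 0, 0, 0],
  [0, 0, 0, 0, 0, 0, 0],
])

```text
time_s: 68.5
eef_pos: [0.4556, 0.1697, 0.1789]
eef_rot: [-0.707, 0.707, 0.006, -0.008]
wrist_force: [-0.2, -0.4, -1.4]
opening: 0.273
```

```bash
python3 -c "
from h import *
goto([.5652,-.142,.08],1.1)"
```

```text
cur [0.4556 0.1697 0.1789] jaw 1.2 turn u [ 0.    0.01 -0.03] shift u after turn [  3.45   3.3  -10.46] before [  3.45   3.29 -10.46]
```

Request:
step_arm([
  [0, 0, 0, 0.3, 0, -0.8, 0],
  [0, 0, 0, 0.3, 0, -0.9, 0],
  [0, 0, 0, 0.3, 0, -0.9, 0],
  [0, 0, 0, 0.3, 0, -0.9, 0],
  [0, 0, 0, 0.3, 0, -0.9, 0],
  [0, 0, 0, 0.3, 0, -0.9, 0],
  [0, 0, 0, 0.3, 0, -0.9, 0],
  [0, 0, 0, 0.3, 0.2, -0.9, 0],
  [0, 0, 0, 0.3, 0.4, -0.9, 0],
  [0, 0, 0, 0.3, 0.5, -0.9, 0],
])

```text
time_s: 69.5
eef_pos: [0.5524, -0.0963, 0.1465]
eef_rot: [0.707, -0.707, -0.009, 0.009]
wrist_force: [0.2, -0.1, -1.6]
opening: 0.275
```

Request:
step_arm([
  [0, 0, 0, 0.3, 0.6, -0.9, 0],
  [0, 0, 0, 0.15, 0.7, -0.6, 0],
  [0, 0, 0, 0, 0.7, -0.06, 0],
  [0, 0, 0, 0, 0.2, 0, 0],
  [0, 0, 0, 0, 0, 0, 0],
])

```text
time_s: 70.0
eef_pos: [0.5653, -0.1409, 0.0795]
eef_rot: [0.708, -0.706, -0.007, 0.009]
wrist_force: [0.0, 0.5, -1.2]
opening: 0.274
```

```bash
python3 -c "
from h import *
cam('wrist','w45.png')
im,d,K,R,t=cam('scene'); cv2.imwrite('pics/s45.png',cv2.resize(im[200:310,270:400],None,fx=5,fy=5,interpolation=cv2.INTER_CUBIC))
goto([.5652,-.142,.0275],1.1)"; python3 held.py | tail -1
```

```text
cur [ 0.567  -0.1413  0.0818] jaw 1.3 turn u [0.   0.03 0.  ] shift u after turn [-0.06  1.81 -0.02] before [-0.06  1.81 -0.02]
slope deg 0.18659791297245085 offset -0.0013486145400540513
```

View pics/w45.png

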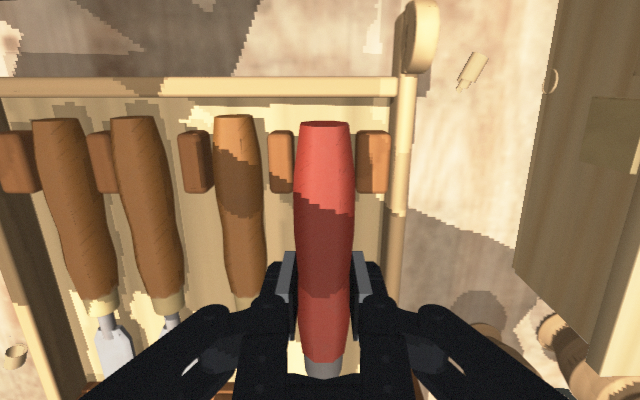

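View pics/s45.png

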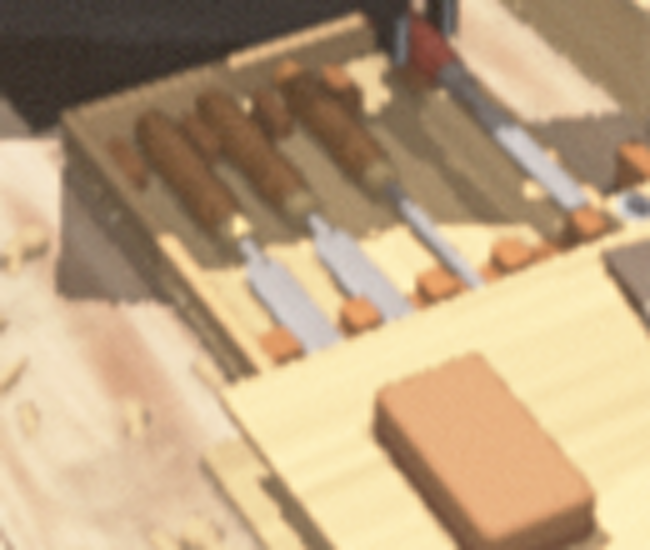

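Request:
step_arm([
  [0, 0, 0, -0.05, 0.5, 0, 0],
  [0, 0, 0, 0, 0.6, 0, 0],
  [0, 0, 0, 0, 0.4, 0, 0],
  [0, 0, 0, 0, 0.2, 0, 0],
  [0, 0, 0, 0, 0.1, 0, 0],
  [0, 0, 0, 0, 0, 0, 0],
])

```text
time_s: 70.75
eef_pos: [0.5653, -0.1417, 0.0271]
eef_rot: [0.707, -0.707, -0.007, 0.008]
wrist_force: [-0.6, 0.9, -1.2]
opening: 0.277
```

```bash
python3 -c "
from h import *
goto([.5652,-.142,.0275],1.1);print(pose()[2]['wrist_force'])"
```

```text
cur [ 0.5653 -0.1417  0.0271] jaw 1.2 turn u [-0.    0.02 -0.  ] shift u after turn [-0.   -0.01 -0.01] before [-0.   -0.01 -0.01]
[-0.6258799   0.88036814 -1.20269491]
```

Request:
step_arm([
  [0, 0, 0, 0, 0, 0, 0.42],
  [0, 0, 0, 0, 0, 0, 0.42],
  [0, 0, 0, 0, 0, 0, 0.42],
  [0, 0, 0, 0, -0.4, 0, 0.42],
  [0, 0, 0, 0, -0.8, 0, 0.42],
  [0, 0, 0, 0, -1, 0, 0.42],
  [0, 0, 0, 0, -1, 0, 0.42],
  [0, 0, 0, 0, -1, 0, 0.42],
])

```text
time_s: 71.55
eef_pos: [0.5654, -0.1418, 0.1557]
eef_rot: [-0.707, 0.707, 0.008, -0.007]
wrist_force: [0.9, -0.5, 0.1]
opening: 0.417
```

Request:
step_arm([
  [0, 0, 0, -0.6, -0.8, -0.9, 0.42],
  [0, 0, 0, -0.6, -0.8, -0.9, 0.42],
  [0, 0, 0, -0.6, -0.8, -0.9, 0.42],
  [0, 0, 0, -0.6, -0.8, -0.6, 0.42],
  [0, 0, 0, -0.3, -0.5, 0, 0.42],
  [0, 0, 0, 0, 0, 0, 0.42],
  [0, 0, 0, 0, 0, 0, 0.42],
])

```text
time_s: 72.25
eef_pos: [0.4866, -0.2417, 0.2643]
eef_rot: [0.707, -0.707, -0.008, 0.007]
wrist_force: [0.6, 0.3, -0.3]
opening: 0.419
```

```bash
python3 tray.py w46.png | grep -v mat
```

```text
[ 0.4865 -0.2413  0.2635]
slot 1 [(5, 73, 3.8), (17, 66, -0.8), (29, 45, -1.5), (41, 45, -0.2), (53, 36, 3.5), (65, 36, 3.1), (77, 37, 3.2), (89, 345, 2.8), (101, 37, 2.7), (113, 39, 2.7), (125, 43, 2.9), (137, 45, 2.4), (149, 47, 2.3), (161, 48, 1.9), (173, 48, 1.8), (185, 48, 1.8), (197, 48, 1.6), (209, 49, -1.8), (221, 49, -1.9), (233, 48, -2.4), (245, 46, 0.6)]
slot 2 [(5, 34, 0.7), (17, 36, -0.3), (29, 45, -0.4), (41, 45, -0.1), (53, 36, 0.3), (65, 325, 1.6), (77, 328, -1.6), (89, 342, -1.7), (101, 349, 11.0), (113, 39, 0.9), (125, 44, 1.1), (137, 46, 1.0), (149, 47, 1.1), (161, 48, 1.3), (173, 48, 1.2), (185, 48, 1.3), (197, 49, 1.4), (209, 49, -1.8), (221, 49, -2.1), (233, 48, -2.4), (245, 47, 1.1)]
slot 3 [(5, 35, 3.2), (17, 36, 2.9), (29, 45, 0.1), (41, 45, -0.1), (53, 36, 4.2), (65, 322, 4.0), (77, 321, 5.9), (89, 344, 0.2), (101, 349, 0.5), (113, 39, 4.8), (125, 44, 5.0), (137, 46, 5.0), (149, 48, 5.5), (161, 48, 5.2), (173, 48, 5.6), (185, 48, 5.8), (197, 49, 5.5), (209, 49, 5.7), (221, 49, 5.5), (233, 48, 6.3), (245, 47, 6.7)]
slot 4 [(5, 35, 0.3), (17, 37, 0.3), (29, 46, 1.4), (41, 45, 0.1), (53, 37, 0.1), (65, 37, -0.1), (77, 328, -2.9), (89, 345, -5.8), (101, 38, -0.2), (113, 39, -0.1), (125, 44, -0.5), (137, 46, -0.6), (149, 48, -0.5), (161, 49, -0.4), (173, 48, -0.5), (185, 48, -0.7), (197, 49, -0.8), (209, 49, -0.9), (221, 49, -1.0), (233, 48, -1.0), (245, 46, -0.8)]
```

View pics/w46.png

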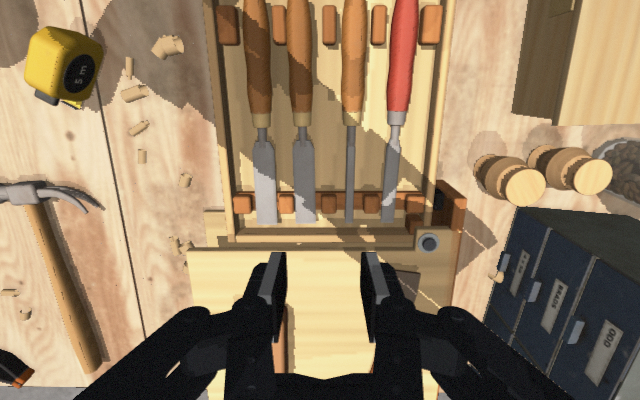

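```bash
python3 - <<'E'
from h import *
W=np.load('W0.npy'); z=W[...,2]
for X in np.arange(.60,.74,.01):
    row=[]
    for Y in np.arange(-.14,.06,.02):
        m=(abs(W[...,0]-X)<.005)&(abs(W[...,1]-Y)<.01); row.append(int(np.nanmax(z[m])*1000) if m.any() else -1)
    print(round(X,2),row)
goto([.632,-.035,.2],-88.9); goto([.632,-.035,.2],91.1)
E
```

```text
0.6 [9, 6, 7, 4, 6, 7, 7, 10, 8, 26]
0.61 [7, 7, 6, 7, 7, 6, 9, 10, 25, 22]
0.62 [4, 5, 5, 10, 4, 3, 8, 7, 9, 26]
0.63 [10, 7, 7, 8, 5, 9, 6, 11, 10, 23]
0.64 [8, 9, 5, 9, 4, 11, 10, 10, 9, 24]
0.65 [4, 8, 8, 7, 13, 15, 8, 15, 9, 14]
0.66 [6, 8, 8, 7, 8, 18, 6, 6, 8, 12]
0.67 [9, 8, 7, 5, 7, 4, 6, 11, 9, 4]
0.68 [5, 10, 7, 6, 8, 101, 104, 108, 100, 11]
0.69 [11, 5, 6, 98, 100, 104, 105, 102, 102, 105]
0.7 [103, 102, 106, 103, 103, 106, 104, 105, 105, 104]
0.71 [103, 103, 104, 104, 100, 103, 103, 104, 103, 101]
0.72 [102, 105, 104, 103, 102, 104, 102, 104, 105, 101]
0.73 [103, 106, 105, 103, 102, 105, 101, 100, 103, 104]
0.74 [106, 102, 102, 105, 102, 104, 103, 104, 103, 105]
cur [ 0.4865 -0.2413  0.2635] jaw 1.3 turn u [-0.000e+00  1.503e+01 -1.000e-02] shift u after turn [-6.78  2.12  4.98] before [5.   2.12 6.77]
cur [ 0.4865 -0.2413  0.2635] jaw 1.3 turn u [-1.000e-02 -1.497e+01  0.000e+00] shift u after turn [ 6.78  2.12 -4.98] before [5.   2.12 6.77]
```

Request:
step_arm([
  [0, 1, 0, 0, 0, 0, 0],
  [0, 1, 0, 0, 0, 0, 0],
  [0, 1, 0, 0, 0, 0, 0],
  [0, 1, 0, 0, 0, 0, 0],
  [0, 1, 0, 0, 0, 0, 0],
  [0, 1, 0, 0, 0, 0, 0],
  [0, 1, 0, 0, 0, 0, 0],
  [0, 1, 0, 0, 0, 0, 0],
  [0, 1, 0, 0, 0, 0, 0],
  [0, 1, 0, 0, 0, 0, 0],
])

```text
time_s: 73.3
eef_pos: [0.4865, -0.2409, 0.2623]
eef_rot: [0.616, -0.615, 0.349, -0.347]
wrist_force: [0.0, 0.1, -0.6]
opening: 0.0
```

Request:
step_arm([
  [0, 1, 0, 0, 0, 0, 0],
  [0, 1, 0, 0, 0, 0, 0],
  [0, 1, 0, 0, 0, 0, 0],
  [0, 1, 0, 0, 0, 0, 0],
  [0, 1, 0, 0, 0, 0, 0],
  [0, 0, 0, -1, 0.2, 0.7, 0],
  [0, 0, 0, -1, 0.2, 0.7, 0],
  [0, 0, 0, -1, 0.2, 0.7, 0],
  [0, 0, 0, -1, 0.2, 0.7, 0],
  [0, 0, 0, -1, 0.2, 0.7, 0],
])

```text
time_s: 74.3
eef_pos: [0.5885, -0.0873, 0.2321]
eef_rot: [-0.505, 0.506, -0.495, 0.493]
wrist_force: [-0.0, -0.3, -1.0]
opening: -0.001
```

Request:
step_arm([
  [0, 0, 0, -1, 0.3, 0.7, 0],
  [0, 0, 0, -0.75, 0.3, 0.7, 0],
  [0, 0, 0, 0, 0.4, 0, 0],
  [0, 0, 0, 0, 0, 0, 0],
  [0, 0, 0, 0, 0, 0, 0],
])

```text
time_s: 74.8
eef_pos: [0.6281, -0.0368, 0.2029]
eef_rot: [-0.505, 0.506, -0.495, 0.494]
wrist_force: [0.0, -0.9, 0.3]
opening: -0.003
```

```bash
python3 - <<'E'
from h import *
goto([.632,-.035,.055],-88.9)
im,d,K,R,t=cam('wrist','w47.png'); W=world(d,K,R,t); z=W[...,2]
m=(z>.062)&(z<.08)&(abs(W[...,0]-.605)<.02)&(abs(W[...,1]+.035)<.03); p=W[m]
print(len(p),np.percentile(p,[2,50,98],axis=0).round(4) if len(p) else 0)
E
```

```text
cur [ 0.6281 -0.0368  0.2029] jaw -88.8 turn u [ 0.03  0.02 -0.  ] shift u after turn [-0.06  4.93  0.13] before [-0.05  4.93  0.15]
389 [[ 0.5994 -0.0488  0.0625]
 [ 0.6053 -0.0354  0.0699]
 [ 0.6089 -0.0226  0.073 ]]
```

View pics/w47.png

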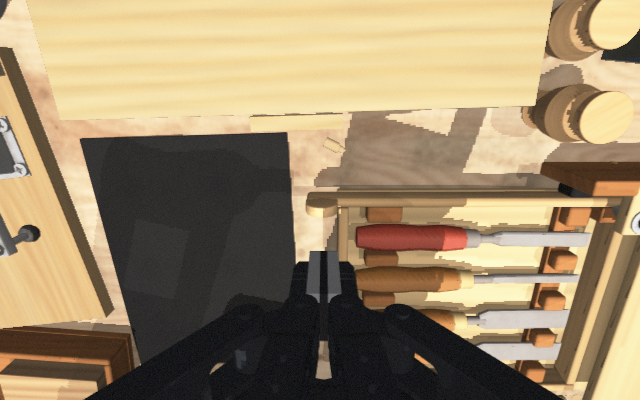

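Request:
step_arm([
  [0, 0, 0, -0.05, 0.5, 0.15, 0],
  [0, 0, 0, 0, 1, 0, 0],
  [0, 0, 0, 0, 1, 0, 0],
  [0, 0, 0, 0, 1, 0, 0],
  [0, 0, 0, 0, 0.9, 0, 0],
  [0, 0, 0, 0, 0.5, 0, 0],
  [0, 0, 0, 0, 0, 0, 0],
])

```text
time_s: 75.55
eef_pos: [0.6316, -0.0354, 0.0545]
eef_rot: [-0.504, 0.506, -0.496, 0.493]
wrist_force: [-0.7, 0.7, 0.3]
opening: 0.001
```

```bash
sed -i 's/\[.605,-.318\]/[.6036,-.3198]/' arc.py; python3 arc.py w48.png
```

```text
P [ 0.6316 -0.0354  0.0545] radius 0.2858082914243069 ang 84.38337333311463 theta~ 97.01662666688537 jaw -88.84881323755845 jaw+180-ang 6.767813429326921 F [-0.7  0.7  0.3]
```

View pics/w48.png

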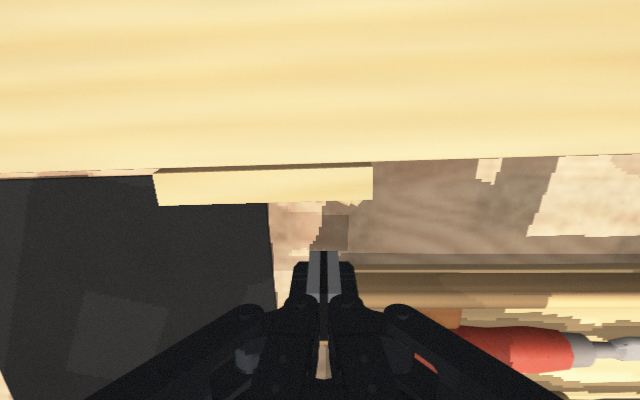

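Request:
step_arm([
  [0, 0, 0, 0, 0, -0.15, 0],
  [0, 0, 0, 0, 0, -0.1, 0],
  [0, 0, 0, 0, 0, -0.1, 0],
  [0, -0.1, 0, 0, 0, -0.1, 0],
  [0, -0.15, 0, 0, 0, -0.15, 0],
  [0, -0.2, 0, 0, 0, -0.2, 0],
  [0, -0.25, 0, 0, 0, -0.25, 0],
  [0, -0.3, 0, 0, 0, -0.3, 0],
  [0, -0.3, 0, 0, 0, -0.3, 0],
  [0, -0.3, 0, 0, 0, -0.3, 0],
])

```text
time_s: 76.6
eef_pos: [0.5747, -0.0396, 0.0573]
eef_rot: [0.546, -0.545, 0.45, -0.45]
wrist_force: [1.8, 2.2, 0.8]
opening: -0.001
```

```bash
python3 arc.py w49.png
```

```text
P [ 0.5747 -0.0396  0.0573] radius 0.2816442362330784 ang 95.88865151583813 theta~ 85.51134848416187 jaw -79.05539690517 jaw+180-ang 5.055951578991866 F [1.8 2.2 0.8]
```

View pics/w49.png

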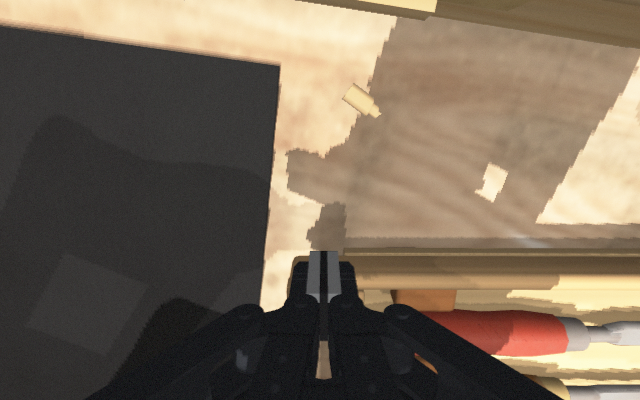

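Request:
step_arm([
  [0, -0.3, 0, -0.03, 0.01, -0.3, 0],
  [0, -0.35, 0, -0.02, 0.01, -0.35, 0],
  [0, -0.4, 0, -0.02, 0.01, -0.4, 0],
  [0, -0.4, 0, -0.01, 0.01, -0.4, 0],
  [0, -0.4, 0, 0, 0, -0.4, 0],
  [0, -0.4, 0, 0, 0, -0.4, 0],
  [0, -0.4, 0, 0, 0, -0.4, 0],
  [0, -0.4, 0, 0, 0, -0.4, 0],
  [0, -0.4, 0, 0, 0, -0.4, 0],
  [0, -0.35, 0, 0, 0, -0.35, 0],
])

```text
time_s: 77.65
eef_pos: [0.4682, -0.078, 0.056]
eef_rot: [0.624, -0.623, 0.334, -0.333]
wrist_force: [0.5, 2.8, 0.4]
opening: 0.002
```

```bash
python3 arc.py w50.png
```

```text
P [ 0.4682 -0.078   0.056 ] radius 0.2770799489324917 ang 119.24552048473848 theta~ 62.15447951526153 jaw -56.29310138115858 jaw+180-ang 4.461378134102944 F [0.5 2.8 0.4]
```

View pics/w50.png

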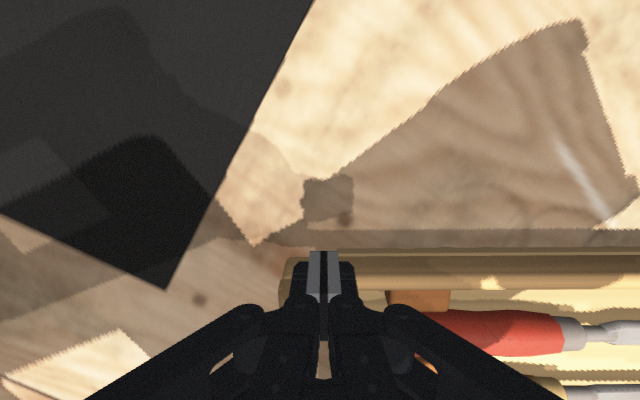

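Request:
step_arm([
  [0, -0.35, 0, -0.04, 0, -0.35, 0],
  [0, -0.4, 0, -0.04, 0, -0.4, 0],
  [0, -0.4, 0, -0.04, 0, -0.4, 0],
  [0, -0.4, 0, -0.04, 0, -0.4, 0],
  [0, -0.4, 0, -0.04, 0, -0.4, 0],
  [0, -0.4, 0, -0.04, 0, -0.4, 0],
  [0, -0.4, 0, -0.04, 0, -0.4, 0],
  [0, -0.4, 0, -0.04, 0, -0.4, 0],
  [0, -0.4, 0, -0.04, 0, -0.4, 0],
  [0, -0.35, 0, -0.04, 0, -0.35, 0],
])

```text
time_s: 78.7
eef_pos: [0.3775, -0.151, 0.0563]
eef_rot: [-0.678, 0.678, -0.2, 0.201]
wrist_force: [2.3, 0.2, -0.2]
opening: 0.003
```

```bash
python3 arc.py w51.png
```

```text
P [ 0.3775 -0.151   0.0563] radius 0.2821567756683454 ang 143.25871408849844 theta~ 38.14128591150157 jaw -32.943030705480595 jaw+180-ang 3.7982552060209684 F [ 2.3  0.2 -0.2]
```

View pics/w51.png

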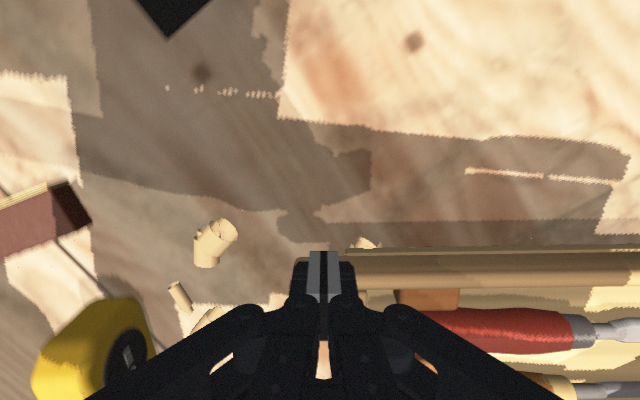

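Request:
step_arm([
  [0, -0.35, 0, -0.03, 0, -0.35, 0],
  [0, -0.4, 0, -0.03, 0, -0.4, 0],
  [0, -0.4, 0, -0.03, 0, -0.4, 0],
  [0, -0.4, 0, -0.03, 0, -0.4, 0],
  [0, -0.4, 0, -0.03, 0, -0.4, 0],
  [0, -0.4, 0, -0.03, 0, -0.4, 0],
  [0, -0.4, 0, -0.03, 0, -0.4, 0],
  [0, -0.4, 0, -0.03, 0, -0.4, 0],
  [0, -0.3, 0, -0.02, 0, -0.3, 0],
  [0, -0.2, 0, -0.02, 0, -0.2, 0],
])

```text
time_s: 79.75
eef_pos: [0.327, -0.2476, 0.0561]
eef_rot: [0.704, -0.704, 0.069, -0.069]
wrist_force: [1.1, 0.7, -0.0]
opening: 0.004
```

```bash
python3 arc.py w52.png
```

```text
P [ 0.327  -0.2476  0.0561] radius 0.28587458753945194 ang 165.37451565157434 theta~ 16.025484348425664 jaw -11.135176319666153 jaw+180-ang 3.4903080287595003 F [ 1.1  0.7 -0. ]
```

View pics/w52.png

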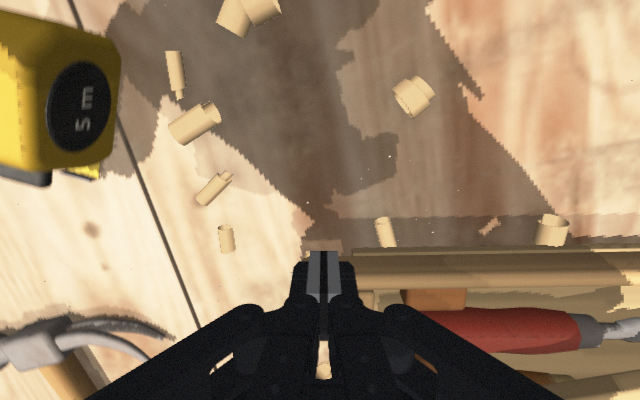

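Request:
step_arm([
  [0, -0.2, 0, -0.01, 0, -0.2, 0],
  [0, -0.2, 0, -0.01, 0, -0.2, 0],
  [0, -0.2, 0, -0.01, 0, -0.2, 0],
  [0, -0.2, 0, -0.01, 0, -0.2, 0],
  [0, -0.2, 0, -0.01, 0, -0.2, 0],
  [0, -0.15, 0, 0, 0, -0.15, 0],
  [0, -0.1, 0, 0, 0, -0.1, 0],
  [0, -0.1, 0, 0, 0, -0.1, 0],
])

```text
time_s: 80.6
eef_pos: [0.32, -0.2869, 0.0559]
eef_rot: [0.707, -0.707, 0.019, -0.018]
wrist_force: [0.7, 2.5, 0.1]
opening: 0.003
```

```bash
python3 arc.py w53.png
```

```text
P [ 0.32   -0.2869  0.0559] radius 0.2855455105357544 ang 173.38895974246083 theta~ 8.011040257539179 jaw -2.9770492922209875 jaw+180-ang 3.6339909653181905 F [0.7 2.5 0.1]
```

View pics/w53.png

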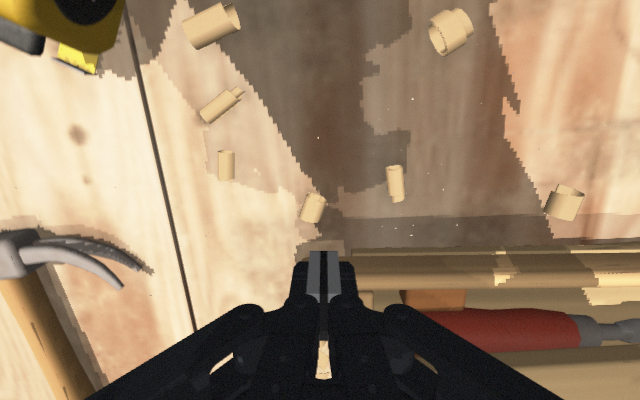

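Request:
step_arm([
  [0, -0.1, 0, 0, 0, -0.1, 0],
  [0, -0.1, 0, 0, 0, -0.1, 0],
  [0, -0.08, 0, 0, 0, -0.08, 0],
  [0, -0.05, 0, 0, 0, -0.05, 0],
  [0, 0, 0, 0, 0, 0, 0],
])

```text
time_s: 81.15
eef_pos: [0.3198, -0.2976, 0.0562]
eef_rot: [-0.707, 0.707, -0.006, 0.006]
wrist_force: [-1.1, 0.1, -0.1]
opening: -0.004
```

```bash
python3 arc.py w54.png
```

```text
P [ 0.3198 -0.2976  0.0562] radius 0.28466814169977406 ang 175.52532522343327 theta~ 5.874674776566735 jaw -1.0223583593235264 jaw+180-ang 3.452316417243196 F [-1.1  0.1 -0.1]
```

Request:
step_arm([
  [0, 0, 0, 0, 0, -0.06, 0],
  [0, 0, 0, 0, 0, -0.05, 0],
  [0, 0, 0, 0, 0, -0.04, 0],
  [0, 0, 0, 0, 0, 0, 0],
])

```text
time_s: 81.6
eef_pos: [0.3197, -0.302, 0.0562]
eef_rot: [-0.707, 0.707, -0.006, 0.006]
wrist_force: [-0.1, 0.7, -0.2]
opening: 0.001
```

```bash
python3 arc.py w55.png
```

```text
P [ 0.3197 -0.302   0.0562] radius 0.28449320924694094 ang 176.40740901812725 theta~ 4.992590981872752 jaw -1.0187638802529426 jaw+180-ang 2.5738271016197984 F [-0.1  0.7 -0.2]
```

Request:
step_arm([
  [0, -0.05, 0, 0, 0, -0.05, 0],
  [0, -0.05, 0, 0, 0, -0.05, 0],
  [0, 0, 0, 0, 0, 0, 0],
])

```text
time_s: 81.95
eef_pos: [0.3195, -0.3038, 0.0559]
eef_rot: [0.708, -0.706, 0.003, -0.002]
wrist_force: [-0.3, 4.0, 3.1]
opening: 0.001
```

```bash
python3 arc.py w56.png
```

```text
P [ 0.3195 -0.3038  0.0559] radius 0.28459689419731 ang 176.77373625404528 theta~ 4.626263745954731 jaw -0.39917903176345465 jaw+180-ang 2.8270847141912725 F [-0.3  4.   3.1]
```

View pics/w56.png

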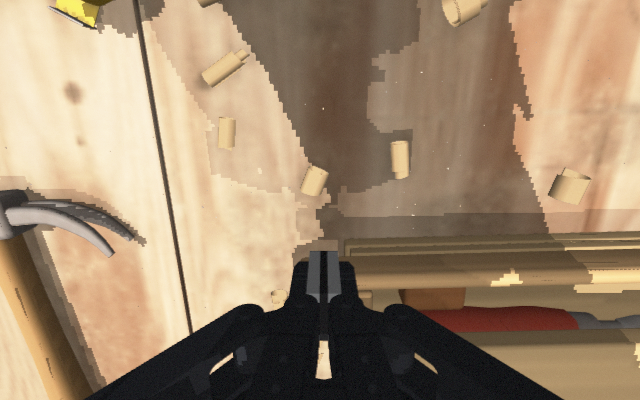

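Request:
step_arm([
  [0, -0.05, 0, 0, 0, -0.05, 0],
  [0, 0, 0, 0, 0, -0.03, 0],
  [0, 0, 0, 0, 0, 0, 0],
])

```text
time_s: 82.3
eef_pos: [0.3194, -0.3039, 0.0556]
eef_rot: [0.709, -0.705, 0.001, -0.0]
wrist_force: [1.6, 12.9, 9.1]
opening: 0.001
```

```bash
python3 arc.py w57.png
```

```text
P [ 0.3194 -0.3039  0.0556] radius 0.28469157588813565 ang 176.80613801409393 theta~ 4.593861985906074 jaw -0.11003660463353496 jaw+180-ang 3.0838253812725327 F [ 1.6 12.9  9.1]
```

Request:
step_arm([
  [0, 0, 0, 0, 0, 0.1, 0],
  [0, 0, 0, 0, 0, 0.2, 0],
  [0, 0, 0, 0, 0, 0.4, 0],
  [0, 0, 0, 0, -0.3, 0.6, 0],
  [0, 0, 0, 0, -0.8, 0.5, 0],
  [0, 0, 0, 0, -1, 0, 0],
  [0, 0, 0, 0, -1, 0, 0],
  [0, 0, 0, 0, -1, 0, 0],
  [0, 0, 0, 0, -1, 0, 0],
  [0, 0, 0, 0, -1, 0, 0],
])

```text
time_s: 83.35
eef_pos: [0.3195, -0.2524, 0.2403]
eef_rot: [-0.707, 0.707, -0.001, 0.001]
wrist_force: [-0.2, -0.0, -0.6]
opening: -0.0
```

Request:
step_arm([
  [0, 0, 0, 0.8, -0.5, 0.9, 0],
  [0, 0, 0, 0.8, -0.5, 1, 0],
  [0, 0, 0, 0.8, 0, 1, 0],
  [0, 0, 0, 0.8, 0, 1, 0],
  [0, 0, 0, 0.5, 0, 1, 0],
  [0, 0, 0, 0, 0, 1, 0],
  [0, 0, 0, 0, 0, 1, 0],
  [0, 0, 0, 0, 0, 1, 0],
  [0, 0, 0, 0, 0, 0, 0],
  [0, 0, 0, 0, 0, 0, 0],
])

```text
time_s: 84.35
eef_pos: [0.4309, -0.0157, 0.269]
eef_rot: [-0.707, 0.707, 0.0, 0.0]
wrist_force: [0.2, 0.3, 0.2]
opening: 0.003
```

```bash
python3 - <<'E'
from h import *
print(pose()[0],pose()[2]['wrist_force'])
im,d,K,R,t=cam('top'); W=world(d,K,R,t); z=W[...,2]
cv2.imwrite('pics/tend.png',cv2.resize(im[140:275,345:485],None,fx=4.3,fy=4.3,interpolation=cv2.INTER_CUBIC))
m=(z>.06)&(z<.08)&(W[...,0]<.36)&(W[...,0]>.28)&(W[...,1]>-.36)&(W[...,1]<-.26);p=W[m];print('tab?',len(p),np.median(p,0))
for th in ['sanding_block','paint_brush','turned_foot_1','offcut_centre']:
  for b in ctrl.boxes_of(th,'top')[:1]: print(th,b['p'],np.round((np.array(b['point'])-t)@R,4))
im,d,K,R,t=cam('scene'); cv2.imwrite('pics/send.png',cv2.resize(im[150:370,190:490],None,fx=2.6,fy=2.6,interpolation=cv2.INTER_CUBIC))
E
```

```text
[ 0.43085376 -0.01573082  0.26904686] [0.2056433  0.30037236 0.23609435]
tab? 78 [ 0.33912701 -0.33859493  0.07360882]
sanding_block 0.73 [ 0.4149 -0.4528  0.1131]
paint_brush 0.71 [ 0.5633 -0.4158  0.0875]
turned_foot_1 0.67 [ 0.6897 -0.2519  0.0863]
offcut_centre 0.82 [0.3387 0.3    0.0357]
```

View pics/tend.png

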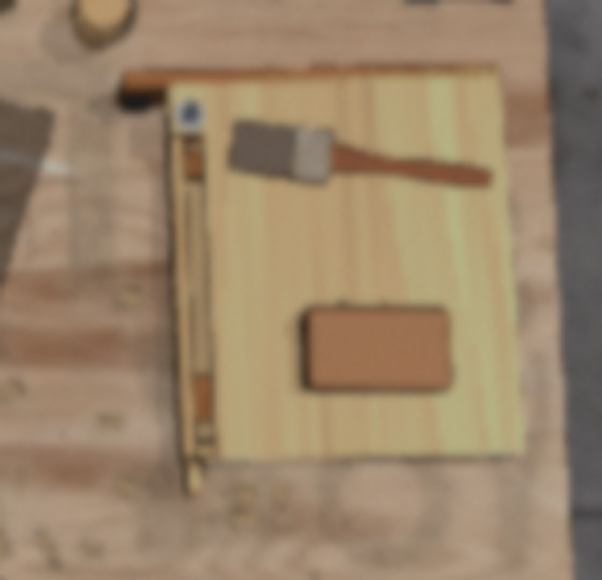

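View pics/send.png

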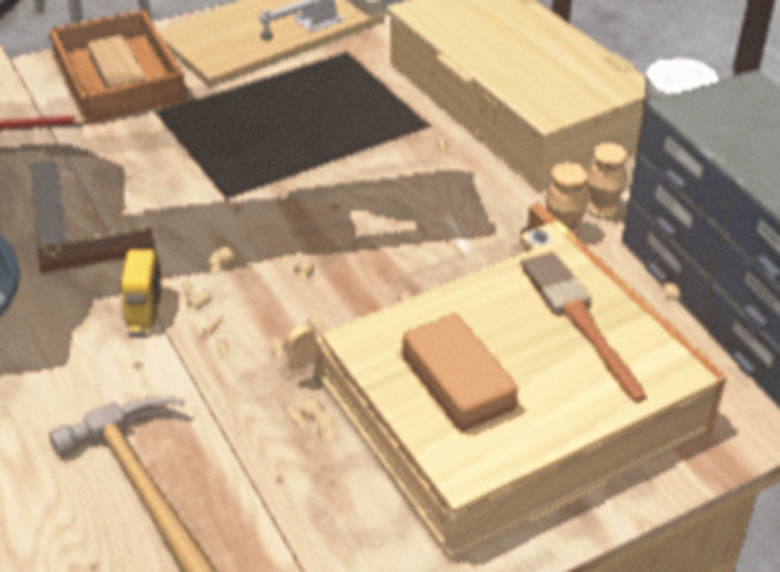

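Request:
step_arm([
  [0, 0, 0, 0.1, -0.2, -1, 0],
  [0, 0, 0, 0.1, -0.2, -1, 0],
  [0, 0, 0, 0.1, -0.2, -1, 0],
  [0, 0, 0, 0.1, -0.2, -1, 0],
  [0, 0, 0, 0.1, 0, -1, 0],
  [0, 0, 0, 0.1, 0, -1, 0],
  [0, 0, 0, 0, 0, -1, 0],
  [0, 0, 0, 0, 0, -1, 0],
  [0, 0, 0, 0, 0, -1, 0],
  [0, 0, 0, 0, 0, -1, 0],
])

```text
time_s: 85.65
eef_pos: [0.448, -0.3182, 0.2929]
eef_rot: [0.707, -0.707, 0.001, -0.001]
wrist_force: [0.1, 0.2, 0.4]
opening: 0.001
```

Request:
step_arm([
  [0, 0, 0, 0, 0, -1, 0],
  [0, 0, 0, 0, 0, -1, 0],
  [0, 0, 0, 0, 0, -1, 0],
  [0, 0, 0, 0, 0, 0, 0],
  [0, 0, 0, 0, 0, 0, 0],
])

```text
time_s: 86.15
eef_pos: [0.4477, -0.4069, 0.2924]
eef_rot: [0.708, -0.707, 0.002, -0.001]
wrist_force: [0.4, 0.7, 0.1]
opening: -0.003
```

```bash
python3 - <<'E'
from h import *
print(pose()[0])
im,d,K,R,t=cam('wrist','w58.png'); W=world(d,K,R,t); z=W[...,2]
for X in np.arange(.32,.61,.02):
    c=abs(W[...,0]-X)<.004
    a=W[c&(z>.043)&(z<.054)&(W[...,1]>-.36)&(W[...,1]<-.27)][:,1]; b=W[c&(z>.07)&(z<.08)&(W[...,1]>-.40)][:,1]
    print(round(X,2),np.round(np.percentile(a,[2,98])*1000,1) if len(a)>5 else None, np.round(b.max()*1000,1) if len(b) else None)
E
```

```text
[ 0.44769622 -0.40690322  0.29238564]
0.32 None -315.1
0.34 [-336.8 -315.7] -336.8
0.36 [-324.1 -314.7] -336.8
0.38 [-323.1 -313.7] -335.9
0.4 [-323.2 -313.8] -335.1
0.42 [-322.2 -312.8] -335.0
0.44 [-321.2 -312.9] -334.2
0.46 [-321.3 -311.9] -334.2
0.48 [-320.3 -312. ] -333.3
0.5 [-320.4 -311. ] -333.3
0.52 [-319.4 -311.1] -332.4
0.54 [-319.4 -310.1] -332.4
0.56 [-331.1 -310.2] -331.5
0.58 [-331.2 -309.2] -331.6
0.6 [-329.8 -309.4] -304.6
```

View pics/w58.png

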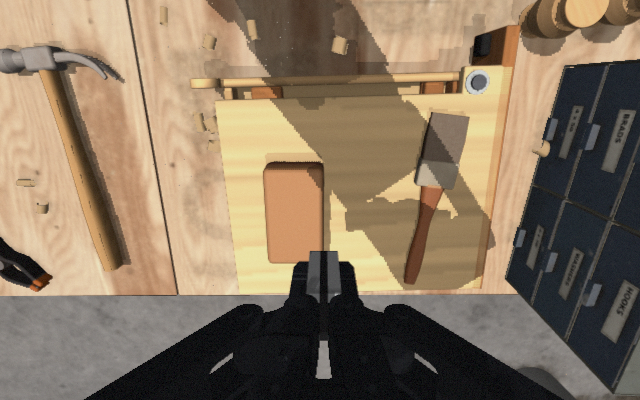

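```bash
python3 -c "
from bench import ctrl
print(ctrl.hand_in())"
```

```text
the job is handed in; nothing more can be done
None
```

The job is handed in at about 86 s of the 208 s allowed, and the last checks I made showed everything in place. No verdict is reported back, so I can't confirm a pass.

**What I did**
1. I swung the tray out by its tab to the stop. The wrist force peaked at about 74 N there, under the 120 N limit.
2. I put the offcut in the offcut box.
3. I laid all four chisels in the slots, handles at the free end: slots 4, 3 and 2 have the wooden handles and slot 1 the red one. Two of them had been knocked aside on the mat. One had rolled onto its edge, so I nudged it part of the way over on the mat and pressed it flat in slot 3.
4. I pushed the tray home at about 0.4 rad/s until it stopped.

**What the last checks showed**
- **Tray:** the front edge is parallel to the roof edge within about 0.1° and 22 mm in front of it along its length, as given for fully home.
- **Offcut:** it lies in the box, with its top about 36 mm above the bench.
- **Sanding block, brush and foot:** each is within about 5 mm of where it started.
- **Robot:** it is clear of everything.
- **Chisels, before closing:** all lay level. The chisels in slots 1, 2 and 4 were within about 3 mm of their slot lines. The slot 3 chisel sat about 5 to 6 mm off, against a block, inside the 9 mm allowed.

**Not checked:** I didn't measure each chisel lengthwise. After closing, only the front strip of the tray shows, so slots 2 to 4 could not be looked at again.

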